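# Strip the bench pressure filter and rack its parts to dry

### The arm

A 6-joint arm with a two-finger parallel gripper is mounted at the origin on the work surface. World frame = base frame: x ahead of the robot, y to its left, z up, the work surface at z = 0. Lengths are in m, angles in rad, forces in N, time in s.
With the tool pointing down it reaches from about 0.3 to 0.775 m from the base axis. Payload 14.6 kg.
Tool frame: the origin (TCP) lies between the finger pads; the fingertips stand 25 mm ahead of it and the grasp point (between the pads) lies 6 mm ahead of it (tcp_to_tips is the distance from the TCP to the fingertips, in m); z points along the fingers, y is the direction in which the jaws open and shut (so a half turn about z gives the same grasp; the last joint's range is limited). The gripper opens to 85 mm and grips with 20 to 120 N. Pads are 22 mm wide; open, the fingers measure 114 mm over their backs; the gripper's body (76 mm by 85 mm) begins 54 mm behind the grasp point. The pads swing forward as they close: fully open they stand 13 mm farther back than shut.
Start: joints at [-1.263, 0.3, 1.521, -0, 1.321, -0.067], TCP at [0.201, -0.512, 0.256] pointing down, gripper open.
Joint ranges: [-3.03, 3.03], [-0.79, 2.21], [0.23, 2.52], [-1.04, 4.18], [0, 3.07], [-2.55, 2.55]. Speed limits (rad/s): [2.22, 2.22, 2.57, 3.14, 3.14, 3.14].

### API

Orientations are given as a 3x3 rotation matrix whose columns are the frame's x, y, z axes.
In Python, from workcell import * gives the robot as it stands. The module is installed in compiled form; this text tells all that it offers.
- The arm moves only by the tool arm_command, never from a script. Its argument "deltas" is a list of rows, each a list of 7 numbers: the shift along the tool's x, y, z each as a share of 0.2 m, from -1 to 1, then the turn, a rotation vector about the tool's x, y, z each as a share of 120 degrees, from -1 to 1, then the gripper command: -1 is shut, 1 is fully open, values between are in proportion. In form: [[tx, ty, tz, rx, ry, rz, grip], ...]. A call has exactly 5 rows; each row shifts and turns the commanded pose from where the row before left it, along the tool's axes as they then stand; what a row does not reach is not made up. A row lasts 1/10 s, in which the tool goes at most 50 mm and 8.59 degrees, less where a joint would pass 70% of its speed; a pose out of reach is approached as far as the arm can. A call with a number of a shift or a turn outside -1 to 1 is refused whole. A call with a gripper value outside its range is refused whole. The fingers move at their own pace and stop on an object; "force" is the grip in N (left out, the last holds). Time passes only in rows, so rows that do not move let the fingers close, or fill a call up. It gives the time, the measured TCP pose, the force and the opening at its end, in the units of the state.
- read_state(): the state, without advancing time (a new reading comes with each control period).
- capture(name): name is "side" or "top"; returns a dict with "pixels" (400x640x3 uint8, red, green, blue), "depth" (400x640 float32, m along the optical axis (not along the pixel's ray), 0 where there is no reading), "camera_matrix" (3x3 intrinsics, pixels), "world_from_camera" (4x4, takes a point from camera to world coordinates). Camera axes: x right, y down, z forward; pixel columns grow to the right and rows downward; lengths in m; the calibration is good to about 2 mm. A picture is of the moment at which its call begins.
- finish_job(): hands the job in, once; it reports no verdict.
Trained networks look in a picture, given as the dict that the camera call returned (one of the last four; its "shot" number tells which), for a name from the list of things; names that differ only in an ending like _2 or _b are one class to them, and where a whole thing is asked for, a point or a joint stands for the part that bears it (a point fixed in the world has none). Each returns a list of dicts, best first, with "conf" (0 to 1); they miss things now and then, are a little off and sometimes report something else, mostly with a low value. They report only what shows in the picture. A call takes as long as a camera call. They do not tell look-alikes from the thing itself.
- spot_in(picture, thing): "location" ([x, y, z] in m, in world coordinates, good to about 4 mm: the middle of the surface that is visible of it).
The state is a dict: "t": time; "joints": joint angles; "joint_vel": joint speeds; "effort": joint torques, N m; "eef_pos": TCP position; "tcp_rot": TCP orientation; "contact_force": force on the tool from outside, world axes, zero at the start; "moment": the same for the moment, N m; "opening": finger opening in m.
Only numpy, scipy, OpenCV 4.12 (cv2) and the standard library are available. Lean on these libraries where they do the work, as an engineer would, in place of code of your own. Each camera call takes 0.05 s, during which the arm holds its last target.

### The job

The filtration is finished, so strip the bench pressure filter and put its parts to dry: unscrew the grey cover cap and set it down in the empty white tray by itself, then lift the filter cartridge out by its stem, keeping it upright, and stand it on the drain stand, pushed fully home in the V so that it touches both faces. Press every connecting tube lying on the bench down into its own place in the drying rack until both sprung clips hold it, middle of the tube midway between the clips; a tube may get knocked while you work, so check them all at the end. Do not knock or shift the glass beaker or the glass bowl.

Things in the scene. Friction and masses are not known exactly. Their poses are not given: they have to be found in the camera images.
- housing: the pressure-filter housing, stainless, fixed upright on a round foot of 110 mm; body 64 mm in diameter up to 117 mm, then a threaded neck (52 mm over the threads) up to its mouth at 148 mm, bore 38 mm. A gauge stands out 80 mm on its +x side, a tap on its +y side, both lower than 115 mm. Origin at the centre of its underside, z up
- cap: the grey screw cap on the housing's neck: hollow fluted plastic cylinder, 64 mm in diameter, 58 mm tall, closed on top, 180 g; takes a firm grip anywhere on its side. Origin at the centre of its underside, 118 mm above the bench when home; z points to its closed top. How it unscrews: see housing_mouth
- housing_mouth (a point): centre of the housing's open mouth, 148 mm above the bench. The cap's three-start thread is right-handed: turned counter-clockwise seen from above it rises 19.5 mm per turn (let the hand rise with it), turns easily, stays where it is left, and comes free after 265 degrees, its underside then about 132 mm above the bench; further turning does no harm
- cartridge: the filter cartridge standing loose in the housing's bore under the cap: white pleated body 33 mm in diameter, 95 mm tall, and on it a plain steel stem 18 mm in diameter, 43 mm long; 138 mm tall in all, 200 g. It stands 30 mm above the bench in the housing, so its stem shows 20 mm above the mouth. Origin at the centre of its underside; z up
- v_seat (a point): where the centre of the cartridge's underside belongs when home in the V of the fixed white drain stand, on its foot plate 8 mm above the bench. x points level into the V, y across, z up. Two upright faces, 90 mm high and 70 mm long, at 45 degrees either side of x; open to -x, where the plate reaches 76 mm from this point, with room to stand the cartridge
- tray_in (a point): centre of the inner floor of the empty white tray for the cap, 4 mm above the bench; the tray is 190 mm (x) by 160 mm (y) with walls 35 mm high and 4 mm thick, fixed
- rack: the drying rack, fixed: an aluminium plate 130 x 226 x 8 mm with three pairs of clips 72 mm apart. Each clip is a fork: white floor, fixed white prong on the +y side, sprung steel jaw hinged low on the -y side, flaring to a mouth 30 mm wide, 72 mm above the bench. About 10 to 15 N straight down spreads a pair's jaws; then their lips keep the tube. Origin: centre of the underside
- place0 (a point): a place of the drying rack: the axis of a fully seated tube, midway between the place's two clips, 45 mm above the bench; x along the seated tube, y across it, z up. The clips sit 40 mm either side of this point along x and are 16 mm long, so the 60 mm between them are free for fingers, down to the rack's plate
- place1 (a point): another place of the same drying rack, exactly like place0
- place2 (a point): another place of the same drying rack, exactly like place0
- tube0: a straight stainless connecting tube, 170 mm long, 18 mm in diameter, with a dark square flange (32 x 32 mm, 10 mm thick) at each end; 200 g. Lies on the bench on its flanges, axis 16 mm up, and does not roll. Origin at mid length on the axis; x runs along the tube; both ends are alike. Two or three of the tubes are present
- tube1: a connecting tube exactly like tube0 (may be absent)
- tube2: a connecting tube exactly like tube0 (may be absent)
- beaker: bystander: a glass beaker, 72 mm across and 95 mm tall, beyond the drying rack; origin at the centre of its underside
- bowl: bystander: a low glass bowl, 96 mm across and 40 mm tall, at the left; origin at the centre of its underside
There are look-alikes about, which are no part of the job. What is shaped like the tube2 but yellow is not meant.

How it is judged:
On the way, in this order (a step that is already met when the one before it is completed fails the run):
1. the cap is unscrewed and lifted clear of the housing's mouth (z of cap in the frame of housing above 0.152 m), for 0.1 s.
2. the cartridge stands upright on the drain stand, home against both faces of the V (horizontal distance between cartridge and v_seat below 0.004 m and z of cartridge in the frame of v_seat below 0.003 m and angle between cartridge's own z axis and vertical below 0.05 rad and linear speed of cartridge below 0.02 m/s), for 0.2 s.
At the end, for the whole second after the job is handed in: Cap resting in the white tray; cartridge upright (3 degrees) on the drain stand within 4 mm of its seat in the V; every tube present seated in a rack place: within 3 mm in height, 5 mm across, 15 mm along and 4.5 degrees; all at rest (all of step 2 and x of cap in the frame of tray_in between -0.075 and 0.075 m and y of cap in the frame of tray_in between -0.06 and 0.06 m and z of cap in the frame of tray_in below 0.064 m and linear speed of cap below 0.02 m/s and ((x of tube0 in the frame of place0 between -0.015 and 0.015 m and y of tube0 in the frame of place0 between -0.005 and 0.005 m and z of tube0 in the frame of place0 between -0.003 and 0.003 m and angle between the x axis of tube0 and the x axis of place0, either way round below 0.08 rad) or (x of tube0 in the frame of place1 between -0.015 and 0.015 m and y of tube0 in the frame of place1 between -0.005 and 0.005 m and z of tube0 in the frame of place1 between -0.003 and 0.003 m and angle between the x axis of tube0 and the x axis of place1, either way round below 0.08 rad) or (x of tube0 in the frame of place2 between -0.015 and 0.015 m and y of tube0 in the frame of place2 between -0.005 and 0.005 m and z of tube0 in the frame of place2 between -0.003 and 0.003 m and angle between the x axis of tube0 and the x axis of place2, either way round below 0.08 rad)) and ((x of tube1 in the frame of place0 between -0.015 and 0.015 m and y of tube1 in the frame of place0 between -0.005 and 0.005 m and z of tube1 in the frame of place0 between -0.003 and 0.003 m and angle between the x axis of tube1 and the x axis of place0, either way round below 0.08 rad) or (x of tube1 in the frame of place1 between -0.015 and 0.015 m and y of tube1 in the frame of place1 between -0.005 and 0.005 m and z of tube1 in the frame of place1 between -0.003 and 0.003 m and angle between the x axis of tube1 and the x axis of place1, either way round below 0.08 rad) or (x of tube1 in the frame of place2 between -0.015 and 0.015 m and y of tube1 in the frame of place2 between -0.005 and 0.005 m and z of tube1 in the frame of place2 between -0.003 and 0.003 m and angle between the x axis of tube1 and the x axis of place2, either way round below 0.08 rad)) and ((x of tube2 in the frame of place0 between -0.015 and 0.015 m and y of tube2 in the frame of place0 between -0.005 and 0.005 m and z of tube2 in the frame of place0 between -0.003 and 0.003 m and angle between the x axis of tube2 and the x axis of place0, either way round below 0.08 rad) or (x of tube2 in the frame of place1 between -0.015 and 0.015 m and y of tube2 in the frame of place1 between -0.005 and 0.005 m and z of tube2 in the frame of place1 between -0.003 and 0.003 m and angle between the x axis of tube2 and the x axis of place1, either way round below 0.08 rad) or (x of tube2 in the frame of place2 between -0.015 and 0.015 m and y of tube2 in the frame of place2 between -0.005 and 0.005 m and z of tube2 in the frame of place2 between -0.003 and 0.003 m and angle between the x axis of tube2 and the x axis of place2, either way round below 0.08 rad))); the robot touches nothing.
It fails at once if the cartridge is tipped by more than 35 degrees (angle between cartridge's own z axis and vertical above 0.6 rad).
It fails at once if the beaker or the bowl is shifted by more than 30 mm or knocked over (distance of any of beaker, bowl from where it was at the start of the episode above 0.03 m or angle between any of beaker, bowl's own z axis and vertical above 0.5 rad).
Of tube0, tube1, tube2 only 2 to 3 are there at a start; the rules pass over those that are not, and their reading is None.
At some moment in a run one of tube0, tube1, tube2 may be knocked a few centimetres aside while the robot is not near it.
It also fails if it takes over 208 s, if anything falls off the work surface, if the arm or the gripper's body presses on something with over 40 N, if the wrist force passes 120 N, or if a joint passes its speed limit or range.

## Working session

There is one attempt and no reset: what is moved stays moved. The work goes in short steps, Python scripts to look and compute and a tool call to move; the robot and the scene stay as the last step left them, time stands still between calls to the robot, and variables do not carry over. Pictures are saved under pics/ and viewed, and the job is handed in when it is done.

Besides the shell and the picture viewer there is one more tool, called after "Request:" as name(argument=value, ...) on one line, values as JSON. arm_command: Moves the arm, as the interface text tells. Shift numbers are shares of 0.2 m and turn numbers shares of 120 degrees, none past 1 either way. Its arguments: {"type":"object","properties":{"deltas":{"type":"array"},"force":{"type":"number"}},"required":["deltas"]}

```bash
mkdir -p pics; python3 - <<'E'
from workcell import *
import cv2,numpy as np
s=read_state(); print(s)
for n in ("side","top"):
    c=capture(n)
    cv2.imwrite(f"pics/{n}0.png",c["pixels"][:,:,::-1])
    np.savez(f"{n}0.npz",**{k:v for k,v in c.items() if k!='shot'})
    print(n,c["camera_matrix"],c["world_from_camera"])
    for t in ["cap","housing","cartridge","v_seat","tray_in","rack","place0","tube0","beaker","bowl"]:
        try:
            for d in spot_in(c,t): print(t,np.round(d["location"],3),round(d["conf"],2))
        except Exception as e: print(t,e)
E
```

```text
{'t': 0.0, 'joints': array([-1.26258824e+00,  3.00500136e-01,  1.52161723e+00,  6.86295201e-06,
        1.32068701e+00, -6.65760938e-02]), 'joint_vel': array([-0.00039544, -0.00016635,  0.00048314, -0.00038777, -0.00068969,
        0.00061667]), 'effort': array([-1.69355393e-03, -5.43504417e+01, -3.61791909e+01, -1.82250637e-04,
        4.13040325e-03,  1.03121045e-05]), 'eef_pos': array([ 0.20128531, -0.51161422,  0.25569008]), 'tcp_rot': array([[ 9.30587288e-01,  3.66069895e-01, -3.61240464e-04],
       [ 3.66070063e-01, -9.30586574e-01,  1.15663703e-03],
       [ 8.72444726e-05, -1.20859104e-03, -9.99999266e-01]]), 'contact_force': array([ 0.13975179,  0.08101703, -0.31769358]), 'moment': array([ 0.01181636, -0.01186832,  0.00033895]), 'opening': 0.08544326819071435}
side [[445.83358364   0.         311.6146713 ]
 [  0.         445.83358364 193.7725327 ]
 [  0.           0.           1.        ]] [[-0.98892051 -0.09529932  0.11381679  0.34560412]
 [-0.14842876  0.64648798 -0.74834631  0.84776121]
 [-0.00226429 -0.7569487  -0.65347038  0.85202721]
 [ 0.          0.          0.     
[... 760 characters left out ...]
098336  0.35993466]
 [-0.99996105  0.00759084  0.00450295 -0.00279494]
 [-0.0051748  -0.09094762 -0.99584223  1.28129476]
 [ 0.          0.          0.          1.        ]]
cap [ 0.674 -0.006  0.176] 0.65
cap [0.66  0.177 0.008] 0.61
housing [ 0.666 -0.014  0.017] 0.96
cartridge [0.67  0.379 0.018] 0.43
cartridge [0.44  0.187 0.024] 0.29
v_seat [0.657 0.176 0.008] 0.93
v_seat [ 0.663 -0.013  0.022] 0.35
tray_in [0.432 0.383 0.001] 0.59
rack [ 0.517 -0.253  0.008] 0.64
place0 [ 0.519 -0.257  0.005] 0.82
tube0 [0.19  0.293 0.028] 0.87
tube0 [0.442 0.08  0.021] 0.65
tube0 [ 0.21  -0.353  0.02 ] 0.53
tube0 [0.442 0.189 0.025] 0.51
beaker [ 0.715 -0.161  0.046] 0.79
bowl [0.668 0.382 0.018] 0.97
```

View pics/side0.png

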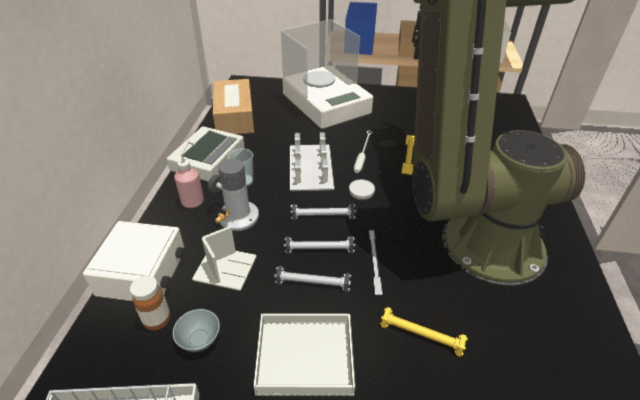

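View pics/top0.png

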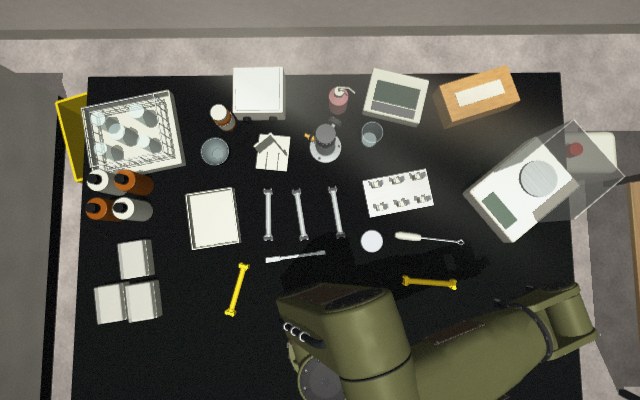

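The side view shows three steel tubes at (323,211), (319,244) and (313,280). Two yellow look-alikes lie at (422,330) and (408,155). The grey cap is on the housing at (232,170); bottle caps at (147,290) and (186,165) and the white puck at (362,189) are not it. The empty tray is at (305,353), the V-stand at (225,260), the rack at (311,165). Next, precise geometry from depth.

```bash
cat > h.py <<'E'
import numpy as np,cv2
def cloud(c):
    d=c["depth"];K=c["camera_matrix"];T=c["world_from_camera"]
    v,u=np.mgrid[0:400,0:640]
    P=np.stack([(u-K[0,2])/K[0,0]*d,(v-K[1,2])/K[1,1]*d,d],-1)@T[:3,:3].T+T[:3,3]
    P[d<=0]=np.nan
    return P
def box(P,x0,x1,y0,y1,z0,z1):
    return (P[...,0]>x0)&(P[...,0]<x1)&(P[...,1]>y0)&(P[...,1]<y1)&(P[...,2]>z0)&(P[...,2]<z1)
def rect(p):
    (c,s,a)=cv2.minAreaRect((p[:,:2]*1000).astype(np.float32)); return np.round(c,1),np.round(s,1),round(a,2)
E
python3 - <<'E'
from h import *
for n in("side","top"):
    c=dict(np.load(n+"0.npz"));P=cloud(c);print(n)
    f=lambda *b:P[box(P,*b)]
    b=f(.2,.4,0,.25,-.03,.03);print("bench z",np.median(b[:,2]))
    for nm,y0,y1 in(("A",-.08,.0),("B",.04,.12),("C",.14,.24)):
        p=f(.33,.56,y0-.01,y1+.01,.01,.06);print(nm,len(p),rect(p),np.percentile(p[:,2],[50,95]), p[:,:2].min(0),p[:,:2].max(0))
    p=f(.62,.74,-.06,.06,.165,.19);print("captop",len(p),rect(p),np.median(p[:,2]))
    if len(p)>5: print(cv2.minEnclosingCircle((p[:,:2]*1000).astype(np.float32)))
    p=f(.32,.56,.27,.5,.025,.06);print("tray rim",len(p),rect(p))
    p=f(.58,.78,.1,.26,.003,.012+.01);print("vplate",len(p),rect(p))
    p=f(.58,.78,.1,.26,.09,.12);print("vtop",len(p),rect(p))
    p=f(.4,.63,-.4,-.1,.003,.015);print("rackplate",len(p),rect(p),np.median(p[:,2]))
    p=f(.4,.63,-.4,-.1,.03,.1);print("rackclips",len(p),rect(p))
    for nm,b in(("c",(.60,.76,-.08,.1)),("v",(.58,.76,.1,.27)),("r",(.38,.65,-.4,-.1)),("t",(.3,.6,-.1,.27))):
        m=box(P,*b,-.02,.3);ys,xs=np.where(m)
        im=c["pixels"][max(ys.min()-8,0):ys.max()+8,max(xs.min()-8,0):xs.max()+8,::-1]
        k=min(780/im.shape[1],580/im.shape[0],5);cv2.imwrite(f"pics/{n}_{nm}.png",cv2.resize(im,None,fx=k,fy=k,interpolation=cv2.INTER_CUBIC));print(nm,xs.min(),ys.min(),k)
E
```

```text
side
bench z 0.0005060956455836818
A 503 (array([450. , -39.5]), array([173.3,  38.2]), 9.7) [0.02309585 0.03216686] [ 0.36259548 -0.07126027] [ 0.53769391 -0.00995293]
B 579 (array([443.5,  84. ]), array([175.3,  33.8]), 8.98) [0.02374447 0.03298474] [0.355444   0.05616839] [0.53033742 0.11281525]
C 667 (array([445.1, 194. ]), array([176. ,  33.2]), 0.3) [0.02370722 0.03285905] [0.35715474 0.17698285] [0.53311085 0.21103487]
captop 368 (array([680.4,  -3.6]), array([62.2, 62.2]), 85.5) 0.17576598643156144
((679.8677978515625, -3.356332302093506), 33.3638916015625)
tray rim 1076 (array([432.5, 380.6]), array([190.7, 162. ]), 8.16)
vplate 1593 (array([681.4, 180.3]), array([197.2, 155.3]), 0.0)
vtop 207 (array([679.6, 178.7]), array([102. ,  52.4]), 84.71)
rackplate 1586 (array([ 514.8, -249.9]), array([298.3, 228.3]), 88.99) 0.007933208957777882
rackclips 496 (array([ 517.2, -252.9]), array([ 96.9, 184. ]), 11.23)
c 199 158 5
v 174 226 5
r 258 132 5
t 241 197 4.233576642335766
top
bench z -0.0007584078663391836
A 306 (array([448. , -44.2]), array([175.3,  31.3]), 9.3) [0.02333054 0.0
[... 164 characters left out ...]
88] [0.52727449 0.10604869]
C 304 (array([441.7, 188.6]), array([174. ,  31.8]), 0.71) [0.02364834 0.03179164] [0.35484921 0.17161771] [0.52861254 0.20541143]
captop 334 (array([677.4,  -7.4]), array([61. , 61.8]), 2.61) 0.17427220631804607
((677.205322265625, -7.755100727081299), 32.327999114990234)
tray rim 329 (array([430. , 377.3]), array([190.3, 162. ]), 8.33)
vplate 904 (array([681.9, 180.5]), array([158.5, 195.7]), 89.96)
vtop 92 (array([678. , 173.2]), array([98.5, 51.7]), 83.84)
rackplate 2098 (array([ 514.9, -250.2]), array([228.4, 298.8]), 0.78) 0.00682297896323536
rackclips 391 (array([ 514.9, -257.9]), array([ 98.4, 182.8]), 10.67)
c 295 117 5
v 246 125 5
r 352 155 5
t 245 170 5
```

```bash
python3 - <<'E'
import cv2,numpy as np
for g in ("c","v"),("r","t"):
    ims=[cv2.imread(f"pics/{n}_{k}.png") for k in g for n in("side","top")]
    out=np.zeros((600,800,3),np.uint8)
    for i,im in enumerate(ims):
        f=min(400/im.shape[1],300/im.shape[0]); im=cv2.resize(im,None,fx=f,fy=f)
        y,x=300*(i//2),400*(i%2); out[y:y+im.shape[0],x:x+im.shape[1]]=im[:600-y,:800-x]
    cv2.imwrite(f"pics/m_{g[0]}.png",out)
E
```

```text
(no output)
```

View pics/m_c.png

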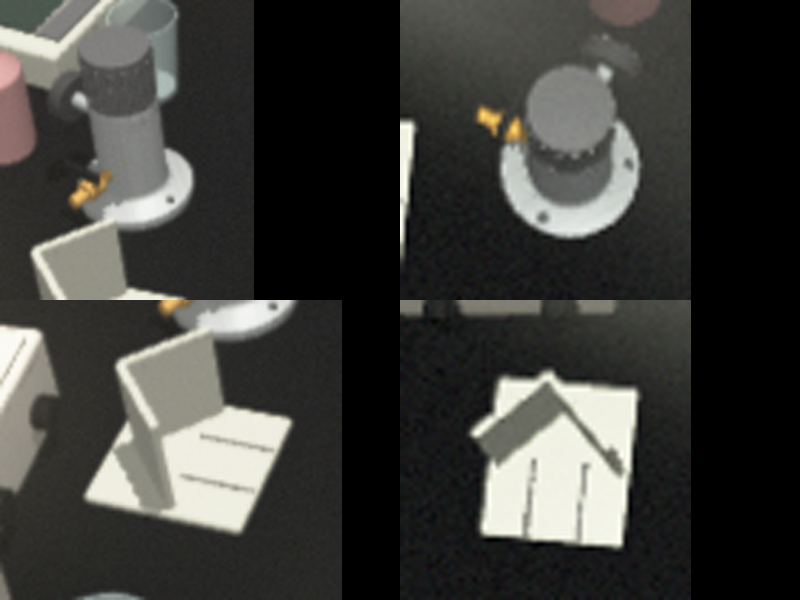

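View pics/m_r.png

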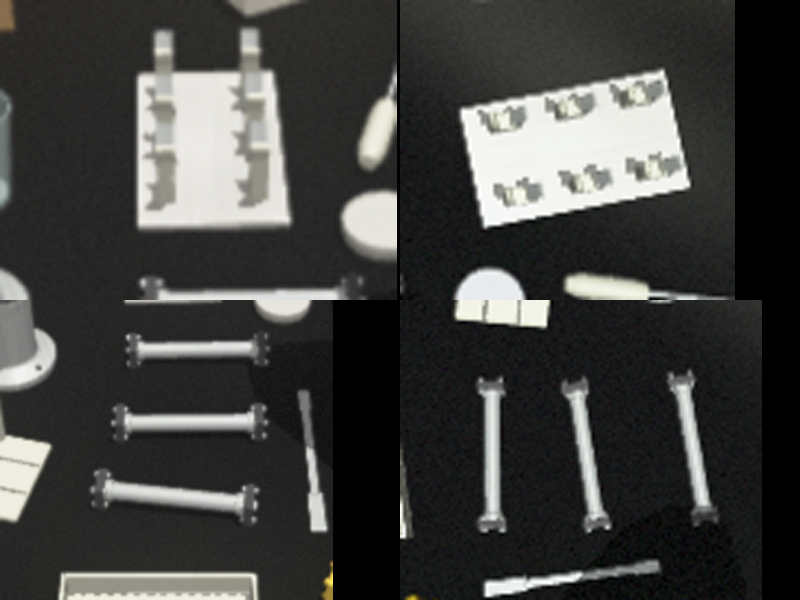

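```bash
python3 - <<'E'
from h import *
for n in("side","top"):
    c=dict(np.load(n+"0.npz"));P=cloud(c);g=c["pixels"].min(-1);print(n)
    T=c["world_from_camera"];K=c["camera_matrix"]
    def onplane(px,z):
        r=np.stack([(px[:,0]-K[0,2])/K[0,0],(px[:,1]-K[1,2])/K[1,1],np.ones(len(px))],-1)@T[:3,:3].T
        return T[:3,3]+r*((z-T[2,3])/r[:,2:])
    for nm,b,z in(("rack",(.40,.63,-.40,-.1),.008),("vplate",(.56,.76,.08,.27),.008)):
        m=box(P,*b,-.005,.02)&(g>110)
        mm,l,st,ce=cv2.connectedComponentsWithStats(m.astype(np.uint8)); i=1+np.argmax(st[1:,4])
        cs,_=cv2.findContours((mm>=0)*0+(l==i).astype(np.uint8) if 0 else (l==i).astype(np.uint8),cv2.RETR_EXTERNAL,cv2.CHAIN_APPROX_NONE)
        q=max(cs,key=len)[:,0].astype(float); p=onplane(q,z)
        print(nm,st[i],rect(p))
        print(np.round(cv2.boxPoints(cv2.minAreaRect((p[:,:2]*1000).astype(np.float32))),1).tolist())
    # clips
    m=box(P,.4,.63,-.36,-.13,.02,.1).astype(np.uint8)
    k,l,st,ce=cv2.connectedComponentsWithStats(m)
    for i in range(1,k):
        if st[i,4]>12: p=P[l==i]; print("clip",len(p),np.round(p.mean(0)*1000),np.round(p.max(0)[2]*1000), np.round([p[:,0].min()*1000,p[:,0].max()*1000,p[:,1].min()*1000,p[:,1].max()*1000]))
    p=P[box(P,.6,.76,.08,.27,.085,.12)]
    if 1:
        from itertools import count
        r=np.random.default_rng(0); q=p[:,:2]; rem=q
        for j in range(2):
            best=None
            for _ in range(500):
                a,b_=rem[r.choice(len(rem),2,False)]; d=b_-a; L=np.hypot(*d)
                if L<.03: continue
                d/=L; dist=abs((rem-a)@[-d[1],d[0]]); k=dist<.004
                if best is None or k.sum()>best.sum(): best=k
            vx,vy,x0,y0=cv2.fitLine(rem[best].astype(np.float32),cv2.DIST_L2,0,.01,.01).ravel()
            t=(rem[best]-[x0,y0])@[vx,vy]
            print("vwall top",best.sum(),np.degrees(np.arctan2(vy,vx)),np.round([x0,y0],4),t.min(),t.max()); rem=rem[~best]
E
```

```text
side
rack [ 290  144   45   46 1492] (array([ 515.1, -252.3]), array([130.3, 232.2]), 10.64)
[[429.6000061035156, -150.3000030517578], [472.5, -378.5], [600.5, -354.3999938964844], [557.7000122070312, -126.19999694824219]]
vplate [ 192  250   64   40 1517] (array([662.2, 180.8]), array([112.4, 125.3]), 84.32)
[[594.2999877929688, 131.0], [719.0, 118.5999984741211], [730.2000122070312, 230.5], [605.4000244140625, 242.89999389648438]]
clip 253 [ 553. -230.   56.] 75.0 [ 533.  581. -336. -157.]
clip 280 [ 476. -246.   55.] 75.0 [ 455.  502. -350. -170.]
vwall top 159 40.47653 [0.6775 0.154 ] -0.035173583150669104 0.037886726419495864
vwall top 86 -50.888687 [0.679  0.2076] -0.030484783860522675 0.04502477586568167
top
rack [ 363  168   71   50 2019] (array([ 515.7, -257.3]), array([131.4, 225.3]), 10.55)
[[430.5, -158.60000610351562], [471.70001220703125, -380.1000061035156], [600.9000244140625, -356.0], [559.5999755859375, -134.60000610351562]]
vplate [256 135  34  36 832] (array([661.3, 175.2]), array([109.1, 124.8]), 83.83)
[[593.4000244140625, 127.69999694824219], [717.5, 114.19999694824219], [729.2000122070312, 222.6999969482422], [605.2000122070312, 236.10000610351562]]
clip 75 [ 567. -323.   49.] 76.0 [ 557.  579. -340. -302.]
clip 72 [ 553. -252.   50.] 76.0 [ 543.  565. -268. -230.]
clip 67 [ 540. -182.   51.] 76.0 [ 530.  551. -198. -161.]
clip 74 [ 489. -337.   50.] 74.0 [ 479.  500. -355. -317.]
clip 68 [ 476. -266.   52.] 73.0 [ 465.  486. -282. -246.]
clip 64 [ 462. -196.   51.] 75.0 [ 452.  471. -213. -176.]
vwall top 61 -51.225605 [0.6812 0.1967] -0.03631359568182895 0.03564176620401599
vwall top 40 38.796864 [0.672  0.1467] -0.030954364189204883 0.03306386898900054
```

```bash
cat > plan.py <<'E'
import sys,json
from h import *
from workcell import *
from scipy.spatial.transform import Rotation as Ro
# usage: plan.py x y z psi grip  (mm, deg) [vmax mm/row] ; prints calls of 5 rows
def plan(x,y,z,psi,grip,v=40,w=8.0):
    s=read_state();p=s["eef_pos"].copy();R=Ro.from_matrix(s["tcp_rot"])
    g=np.array([x,y,z])/1000;a=np.radians(psi)
    G=Ro.from_matrix(np.array([[np.cos(a),np.sin(a),0],[np.sin(a),-np.cos(a),0],[0,0,-1]]).T.T)
    G=Ro.from_matrix(np.column_stack([[np.cos(a),np.sin(a),0],[np.sin(a),-np.cos(a),0],[0,0,-1]]))
    rv=(R.inv()*G).as_rotvec(); 
    n=max(int(np.ceil(np.linalg.norm(g-p)*1000/v)),int(np.ceil(np.degrees(np.linalg.norm(rv))/w)),1)
    rows=[]
    for i in range(n):
        rv=(R.inv()*G).as_rotvec(); k=n-i
        d=R.as_matrix().T@((g-p)/k); r=rv/k
        row=np.round(np.r_[d/.2,r/(2*np.pi/3)],3)
        p=p+R.as_matrix()@(row[:3]*.2); R=R*Ro.from_rotvec(row[3:]*2*np.pi/3)
        rows.append([float(q)+0. for q in row]+[grip])
    while len(rows)%5: rows.append([0,0,0,0,0,0,grip])
    for i in range(0,len(rows),5): print(json.dumps(rows[i:i+5]).replace(" ","").replace("0.0,","0,"))
def st():
    s=read_state();R=s["tcp_rot"]
    print("t",round(s["t"],2),"p",np.round(s["eef_pos"]*1000,1),"psi",round(np.degrees(np.arctan2(R[1,0],R[0,0])),1),"tilt",np.round(R[:2,2],4),"F",np.round(s["contact_force"],1),"op",round(s["opening"]*1000,1),"q6",round(np.degrees(s["joints"][5]),1))
if __name__=="__main__":
    st(); a=[float(q) for q in sys.argv[1:]]
    if a: plan(*a)
E
python3 plan.py 678.7 -5.5 280 -48 1
```

```text
t 1.1 p [ 201.4 -511.8  256.3] psi 21.5 tilt [-0. -0.] F [-0.4 -0.3  0.1] op 85.5 q6 -3.8
[[0.175,-0.082,-0.007,0,0,0.032,1.0],[0.169,-0.094,-0.007,0,0,0.032,1.0],[0.162,-0.105,-0.007,0,0,0.032,1.0],[0.155,-0.116,-0.007,0,0,0.032,1.0],[0.147,-0.126,-0.006,0,0,0.032,1.0]]
[[0.138,-0.135,-0.007,0,0,0.032,1.0],[0.129,-0.144,-0.006,0,0,0.032,1.0],[0.119,-0.153,-0.007,0,0,0.032,1.0],[0.108,-0.16,-0.006,0,0,0.032,1.0],[0.097,-0.167,-0.007,0,0,0.032,1.0]]
[[0.086,-0.173,-0.006,0,0,0.032,1.0],[0.074,-0.178,-0.007,0,0,0.032,1.0],[0.062,-0.183,-0.006,0,0,0.032,1.0],[0.05,-0.187,-0.007,0,0,0.033,1.0],[0.037,-0.19,-0.006,0,0,0.032,1.0]]
[[0.024,-0.192,-0.007,0,0,0.033,1.0],[0.01,-0.193,-0.006,0,0,0.032,1.0],[-0.003,-0.193,-0.007,0,0,0.033,1.0],[0,0,0,0,0,0,1.0],[0,0,0,0,0,0,1.0]]
```

Request:
arm_command(deltas=[[0.175,-0.082,-0.007,0,0,0.032,1],[0.169,-0.094,-0.007,0,0,0.032,1],[0.162,-0.105,-0.007,0,0,0.032,1],[0.155,-0.116,-0.007,0,0,0.032,1],[0.147,-0.126,-0.006,0,0,0.032,1]])

```text
t: 1.6
eef_pos: [0.3348, -0.3698, 0.2633]
tcp_rot: [[0.999, 0.037, 0.0], [0.037, -0.999, -0.0], [0.0, 0.0, -1.0]]
contact_force: [0.9, 0.3, 0.1]
opening: 0.0853
```

Request:
arm_command(deltas=[[0.138,-0.135,-0.007,0,0,0.032,1],[0.129,-0.144,-0.006,0,0,0.032,1],[0.119,-0.153,-0.007,0,0,0.032,1],[0.108,-0.16,-0.006,0,0,0.032,1],[0.097,-0.167,-0.007,0,0,0.032,1]])

```text
t: 2.1
eef_pos: [0.4675, -0.2291, 0.2699]
tcp_rot: [[0.956, -0.294, 0.0], [-0.294, -0.956, -0.0], [0.0, 0.0, -1.0]]
contact_force: [-0.0, -1.0, 0.1]
opening: 0.0853
```

Request:
arm_command(deltas=[[0.086,-0.173,-0.006,0,0,0.032,1],[0.074,-0.178,-0.007,0,0,0.032,1],[0.062,-0.183,-0.006,0,0,0.032,1],[0.05,-0.187,-0.007,0,0,0.033,1],[0.037,-0.19,-0.006,0,0,0.032,1]])

```text
t: 2.6
eef_pos: [0.6002, -0.0886, 0.2762]
tcp_rot: [[0.805, -0.594, 0.0], [-0.594, -0.805, -0.0], [0.0, -0.0, -1.0]]
contact_force: [-0.0, -0.0, -0.3]
opening: 0.0856
```

Request:
arm_command(deltas=[[0.024,-0.192,-0.007,0,0,0.033,1],[0.01,-0.193,-0.006,0,0,0.032,1],[-0.003,-0.193,-0.007,0,0,0.033,1],[0,0,0,0,0,0,1],[0,0,0,0,0,0,1]])

```text
t: 3.1
eef_pos: [0.6788, -0.005, 0.2793]
tcp_rot: [[0.67, -0.742, -0.001], [-0.742, -0.67, -0.0], [-0.001, 0.001, -1.0]]
contact_force: [0.0, -0.6, -0.6]
opening: 0.0858
```

```bash
python3 plan.py 678.7 -5.5 280 -48 1; python3 - <<'E'
from workcell import *
from h import *
c=capture("side");cv2.imwrite("pics/side1.png",c["pixels"][:,:,::-1]);np.savez("side1.npz",**{k:v for k,v in c.items() if k!='shot'})
c=capture("top");cv2.imwrite("pics/top1.png",c["pixels"][:,:,::-1]);np.savez("top1.npz",**{k:v for k,v in c.items() if k!='shot'})
E
```

```text
t 3.1 p [678.8  -5.  279.3] psi -47.9 tilt [-0.001 -0.   ] F [ 0.  -0.6 -0.6] op 85.8 q6 134.4
[[0.002,0.002,-0.003,0,0,0.001,1.0],[0,0,0,0,0,0,1.0],[0,0,0,0,0,0,1.0],[0,0,0,0,0,0,1.0],[0,0,0,0,0,0,1.0]]
```

```bash
python3 - <<'E'
import cv2,numpy as np
a=cv2.imread("pics/side1.png")[60:260,140:340];cv2.imwrite("pics/side1c.png",cv2.resize(a,None,fx=3,fy=3,interpolation=cv2.INTER_CUBIC))
E
```

```text
(no output)
```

View pics/side1c.png

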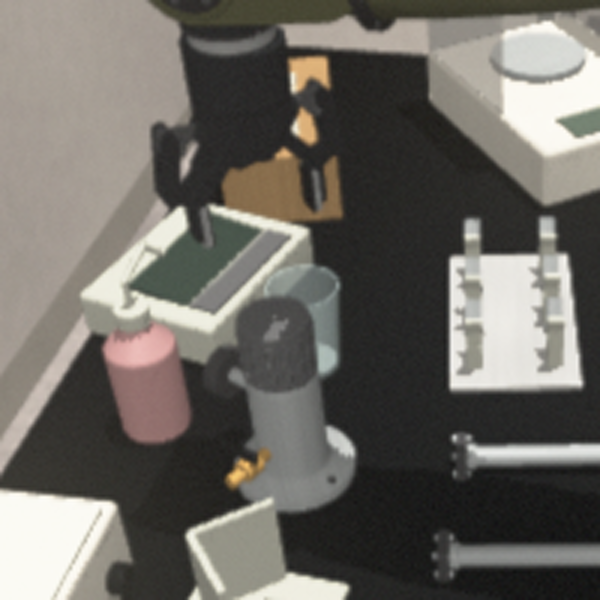

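```bash
python3 - <<'E'
from h import *
for n in("side",):
    c=dict(np.load(n+"1.npz"));P=cloud(c)
    m=box(P,.58,.78,-.1,.1,.24,.30);l=cv2.connectedComponentsWithStats(m.astype(np.uint8))
    for i in range(1,l[0]):
        if l[2][i,4]>8:
            p=P[l[1]==i];print(len(p),np.round(p.mean(0)*1000,1),np.round(p.min(0)*1000),np.round(p.max(0)*1000))
            q=p[p[:,2]<p[:,2].min()+.012];print("  low",np.round(q.mean(0)*1000,1))
E
```

```text
86 [642.2 -32.6 285.1] [633. -43. 269.] [655. -23. 300.]
  low [643.6 -32.9 274.6]
81 [712.2  33.6 286.2] [704.  28. 270.] [725.  38. 300.]
  low [710.9  33.6 276.8]
```

Request:
arm_command(deltas=[[0,0,0.16,0,0,0,1],[0,0,0.16,0,0,0,1],[0,0,0.16,0,0,0,1],[0,0,0.15,0,0,0,1],[0,0,0,0,0,0,1]], force=30)

```text
t: 3.7
eef_pos: [0.6767, -0.0064, 0.1502]
tcp_rot: [[0.668, -0.744, -0.007], [-0.744, -0.668, 0.0], [-0.005, 0.005, -1.0]]
contact_force: [-0.8, 0.1, 0.4]
opening: 0.0853
```

Request:
arm_command(deltas=[[0,0,0,0,0,0,-1],[0,0,0,0,0,0,-1],[0,0,0,0,0,0,-1],[0,0,0,0,0,0,-1],[0,0,0,0,0,0,-1]], force=30)

```text
t: 4.2
eef_pos: [0.6794, -0.0059, 0.1565]
tcp_rot: [[0.669, -0.743, 0.004], [-0.743, -0.669, -0.001], [0.003, -0.002, -1.0]]
contact_force: [-1.1, -2.3, 7.7]
opening: 0.0635
```

```bash
python3 plan.py
```

```text
t 4.2 p [679.4  -5.9 156.5] psi -48.0 tilt [ 0.0036 -0.0007] F [-1.1 -2.3  7.7] op 63.5 q6 134.4
```

Request:
arm_command(deltas=[[0,0,0,0,0,0,-1],[0,0,-0.002,0,0,-0.065,-1],[0,0,-0.002,0,0,-0.065,-1],[0,0,-0.002,0,0,-0.065,-1],[0,0,-0.002,0,0,-0.065,-1]], force=60)

```text
t: 4.7
eef_pos: [0.6796, -0.0056, 0.1583]
tcp_rot: [[0.959, -0.284, 0.004], [-0.284, -0.959, -0.0], [0.004, -0.001, -1.0]]
contact_force: [-1.0, -0.9, 9.6]
opening: 0.0633
```

Request:
arm_command(deltas=[[0,0,-0.002,0,0,-0.065,-1],[0,0,-0.002,0,0,-0.065,-1],[0,0,-0.002,0,0,-0.065,-1],[0,0,-0.002,0,0,-0.065,-1],[0,0,-0.002,0,0,-0.065,-1]])

```text
t: 5.2
eef_pos: [0.6797, -0.0057, 0.1604]
tcp_rot: [[0.924, 0.383, 0.005], [0.383, -0.924, -0.0], [0.004, 0.002, -1.0]]
contact_force: [1.2, -0.4, 10.7]
opening: 0.0631
```

```bash
python3 plan.py
```

```text
t 5.2 p [679.7  -5.7 160.4] psi 22.5 tilt [ 0.0047 -0.0004] F [ 1.2 -0.4 10.7] op 63.1 q6 63.9
```

Request:
arm_command(deltas=[[0,0,-0.002,0,0,-0.065,-1],[0,0,-0.002,0,0,-0.065,-1],[0,0,-0.002,0,0,-0.065,-1],[0,0,-0.002,0,0,-0.065,-1],[0,0,-0.002,0,0,-0.065,-1]])

```text
t: 5.7
eef_pos: [0.6798, -0.0056, 0.1626]
tcp_rot: [[0.477, 0.879, 0.005], [0.879, -0.477, -0.0], [0.002, 0.005, -1.0]]
contact_force: [3.4, -1.8, 9.6]
opening: 0.0632
```

Request:
arm_command(deltas=[[0,0,-0.002,0,0,-0.065,-1],[0,0,-0.002,0,0,-0.065,-1],[0,0,-0.002,0,0,-0.065,-1],[0,0,-0.002,0,0,-0.065,-1],[0,0,-0.002,0,0,-0.065,-1]])

```text
t: 6.2
eef_pos: [0.6799, -0.0055, 0.1647]
tcp_rot: [[-0.182, 0.983, 0.005], [0.983, 0.182, -0.0], [-0.001, 0.005, -1.0]]
contact_force: [2.6, -0.4, 9.8]
opening: 0.0634
```

Request:
arm_command(deltas=[[0,0,-0.002,0,0,-0.065,-1],[0,0,-0.002,0,0,-0.065,-1],[0,0,-0.002,0,0,-0.065,-1],[0,0,-0.002,0,0,-0.065,-1],[0,0,-0.002,0,0,-0.065,-1]])

```text
t: 6.7
eef_pos: [0.6799, -0.0054, 0.1667]
tcp_rot: [[-0.76, 0.649, 0.006], [0.649, 0.76, 0.0], [-0.004, 0.004, -1.0]]
contact_force: [3.3, 0.2, 9.9]
opening: 0.0631
```

Request:
arm_command(deltas=[[0,0,-0.002,0,0,-0.065,-1],[0,0,-0.002,0,0,-0.065,-1],[0,0,-0.002,0,0,-0.065,-1],[0,0,-0.002,0,0,-0.065,-1],[0,0,-0.002,0,0,-0.065,-1]])

```text
t: 7.2
eef_pos: [0.6799, -0.0052, 0.1688]
tcp_rot: [[-1.0, 0.026, 0.006], [0.026, 1.0, 0.0], [-0.006, 0.0, -1.0]]
contact_force: [3.2, 2.2, 10.2]
opening: 0.0633
```

Request:
arm_command(deltas=[[0,0,-0.002,0,0,-0.065,-1],[0,0,-0.002,0,0,-0.065,-1],[0,0,-0.002,0,0,-0.065,-1],[0,0,-0.002,0,0,-0.065,-1],[0,0,-0.002,0,0,-0.065,-1]])

```text
t: 7.7
eef_pos: [0.6797, -0.0051, 0.1709]
tcp_rot: [[-0.793, -0.609, 0.005], [-0.609, 0.793, 0.0], [-0.004, -0.003, -1.0]]
contact_force: [-0.4, 2.3, 11.2]
opening: 0.0633
```

Request:
arm_command(deltas=[[0,0,-0.002,0,0,-0.065,-1],[0,0,0,0,0,0,-1],[0,0,0,0,0,0,-1],[0,0,0,0,0,0,-1],[0,0,0,0,0,0,-1]])

```text
t: 8.2
eef_pos: [0.6797, -0.0054, 0.1714]
tcp_rot: [[-0.707, -0.707, 0.005], [-0.707, 0.707, -0.0], [-0.004, -0.004, -1.0]]
contact_force: [-1.0, 0.1, 11.7]
opening: 0.0632
```

```bash
python3 plan.py
```

```text
t 8.2 p [679.7  -5.4 171.4] psi -135.0 tilt [ 0.0051 -0.0002] F [-1.   0.1 11.7] op 63.2 q6 -138.6
```

Request:
arm_command(deltas=[[0,0,-0.01,0,0,0,-1],[0,0,-0.01,0,0,0,-1],[0,0,-0.01,0,0,0,-1],[0,0,-0.01,0,0,0,-1],[0,0,0,0,0,0,-1]])

```text
t: 8.7
eef_pos: [0.6787, -0.0055, 0.1763]
tcp_rot: [[-0.707, -0.707, 0.0], [-0.707, 0.707, 0.0], [-0.0, -0.0, -1.0]]
contact_force: [0.3, -0.2, -1.4]
opening: 0.0631
```

```bash
python3 plan.py
```

```text
t 8.7 p [678.7  -5.5 176.3] psi -135.0 tilt [0.0002 0.    ] F [ 0.3 -0.2 -1.4] op 63.1 q6 -138.5
```

Request:
arm_command(deltas=[[0,0,-0.15,0,0,0,-1],[0,0,-0.15,0,0,0,-1],[0,0,-0.15,0,0,0,-1],[0,0,-0.15,0,0,0,-1],[0,0,0,0,0,0,-1]])

```text
t: 9.2
eef_pos: [0.6794, -0.0055, 0.301]
tcp_rot: [[-0.707, -0.707, 0.007], [-0.707, 0.707, -0.0], [-0.005, -0.005, -1.0]]
contact_force: [-0.2, 0.0, -1.6]
opening: 0.0632
```

```bash
python3 plan.py 431 379 250 98 -1 35; python3 - <<'E'
from workcell import *
from h import *
c=capture("side");cv2.imwrite("pics/side2.png",c["pixels"][40:300,120:420,::-1].repeat(2,0).repeat(2,1))
E
```

```text
t 9.2 p [679.4  -5.5 301. ] psi -135.0 tilt [ 0.0071 -0.0005] F [-0.2  0.  -1.6] op 63.2 q6 -138.5
[[-0.03,0.14,0.015,0,0,0.066,-1.0],[-0.01,0.143,0.015,0,0,0.066,-1.0],[0.009,0.143,0.015,0,0,0.066,-1.0],[0.029,0.14,0.015,0,0,0.066,-1.0],[0.048,0.135,0.015,0,0,0.066,-1.0]]
[[0.066,0.127,0.015,0,0,0.066,-1.0],[0.083,0.117,0.016,0,0,0.066,-1.0],[0.098,0.104,0.015,0,0,0.066,-1.0],[0.112,0.089,0.016,0,0,0.066,-1.0],[0.123,0.073,0.015,0,0,0.066,-1.0]]
[[0.132,0.056,0.016,0,0,0.066,-1.0],[0.138,0.037,0.015,0.001,0,0.066,-1.0],[0.142,0.018,0.015,0.001,0,0.067,-1.0],[0.143,-0.002,0.016,0,0.001,0.066,-1.0],[0.141,-0.022,0.016,0.001,0,0.067,-1.0]]
[[0.137,-0.042,0.016,0,0.001,0.066,-1.0],[0,0,0,0,0,0,-1.0],[0,0,0,0,0,0,-1.0],[0,0,0,0,0,0,-1.0],[0,0,0,0,0,0,-1.0]]
```

View pics/side2.png

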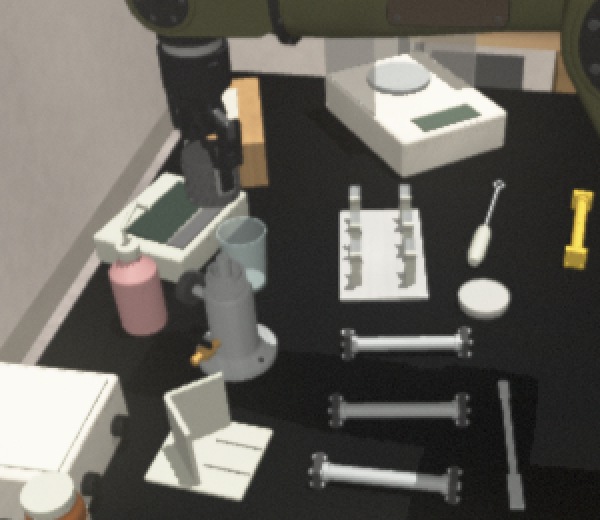

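Picture: the cap is in the gripper at (215,175) of the crop, off the neck, and the cartridge stem shows in the mouth at about (232,268). I carry it to the tray.

Request:
arm_command(deltas=[[-0.03,0.14,0.015,0,0,0.066,-1],[-0.01,0.143,0.015,0,0,0.066,-1],[0.009,0.143,0.015,0,0,0.066,-1],[0.029,0.14,0.015,0,0,0.066,-1],[0.048,0.135,0.015,0,0,0.066,-1]])

```text
t: 9.75
eef_pos: [0.5997, 0.1156, 0.2793]
tcp_rot: [[-0.996, -0.088, -0.002], [-0.088, 0.996, -0.0], [0.002, -0.0, -1.0]]
contact_force: [0.1, -0.8, -1.8]
opening: 0.0628
```

Request:
arm_command(deltas=[[0.066,0.127,0.015,0,0,0.066,-1],[0.083,0.117,0.016,0,0,0.066,-1],[0.098,0.104,0.015,0,0,0.066,-1],[0.112,0.089,0.016,0,0,0.066,-1],[0.123,0.073,0.015,0,0,0.066,-1]])

```text
t: 10.25
eef_pos: [0.5219, 0.2356, 0.264]
tcp_rot: [[-0.824, 0.567, -0.002], [0.567, 0.824, -0.001], [0.001, -0.002, -1.0]]
contact_force: [0.1, -0.4, -1.2]
opening: 0.0631
```

Request:
arm_command(deltas=[[0.132,0.056,0.016,0,0,0.066,-1],[0.138,0.037,0.015,0,0,0.066,-1],[0.142,0.018,0.015,0,0,0.067,-1],[0.143,-0.002,0.016,0,0,0.066,-1],[0.141,-0.022,0.016,0,0,0.067,-1]])

```text
t: 10.75
eef_pos: [0.4444, 0.3557, 0.2484]
tcp_rot: [[-0.269, 0.963, -0.002], [0.963, 0.269, -0.001], [-0.001, -0.002, -1.0]]
contact_force: [-0.3, -0.2, -1.8]
opening: 0.0632
```

Request:
arm_command(deltas=[[0.137,-0.042,0.016,0,0,0.066,-1],[0,0,0,0,0,0,-1],[0,0,0,0,0,0,-1],[0,0,0,0,0,0,-1],[0,0,0,0,0,0,-1]])

```text
t: 11.25
eef_pos: [0.4304, 0.3784, 0.2467]
tcp_rot: [[-0.14, 0.99, -0.0], [0.99, 0.14, -0.0], [-0.0, -0.0, -1.0]]
contact_force: [-0.0, 0.9, -2.1]
opening: 0.0631
```

```bash
python3 plan.py 431 379 60 98 -1 35
```

```text
t 11.25 p [430.4 378.4 246.7] psi 98.0 tilt [-0.0002 -0.0002] F [-0.   0.9 -2.1] op 63.1 q6 29.6
[[0,0.001,0.156,0,0,0,-1.0],[0.001,0,0.155,0,0,0,-1.0],[0,0.001,0.156,0,0,0,-1.0],[0.001,0,0.155,0,0,0,-1.0],[0,0.001,0.156,0,0,0,-1.0]]
[[0.001,0,0.155,0,0,0,-1.0],[0,0,0,0,0,0,-1.0],[0,0,0,0,0,0,-1.0],[0,0,0,0,0,0,-1.0],[0,0,0,0,0,0,-1.0]]
```

Request:
arm_command(deltas=[[0,0,0.15,0,0,0,-1],[0,0,0.15,0,0,0,-1],[0,0,0.15,0,0,0,-1],[0,0,0.15,0,0,0,-1],[0,0,0.15,0,0,0,-1]])

```text
t: 11.75
eef_pos: [0.4304, 0.3785, 0.0958]
tcp_rot: [[-0.14, 0.99, 0.0], [0.99, 0.14, 0.0], [0.0, 0.0, -1.0]]
contact_force: [-0.3, 0.0, -1.3]
opening: 0.0634
```

Request:
arm_command(deltas=[[0,0,0.15,0,0,0,-1],[0,0,0.06,0,0,0,-1],[0,0,0.01,0,0,0,-1],[0,0,0.01,0,0,0,-1],[0,0,0,0,0,0,-1]])

```text
t: 12.25
eef_pos: [0.4305, 0.3794, 0.0522]
tcp_rot: [[-0.14, 0.99, 0.002], [0.99, 0.14, 0.001], [0.001, 0.002, -1.0]]
contact_force: [0.7, 1.2, -2.4]
opening: 0.0632
```

```bash
python3 plan.py
```

```text
t 12.25 p [430.5 379.4  52.2] psi 98.0 tilt [0.0016 0.0012] F [ 0.7  1.2 -2.4] op 63.2 q6 29.7
```

Request:
arm_command(deltas=[[0,0,0.02,0,0,0,-1],[0,0,0.015,0,0,0,-1],[0,0,0.01,0,0,0,-1],[0,0,0,0,0,0,-1],[0,0,0,0,0,0,-1]])

```text
t: 12.75
eef_pos: [0.4301, 0.3792, 0.043]
tcp_rot: [[-0.14, 0.99, 0.0], [0.99, 0.14, 0.0], [0.0, 0.0, -1.0]]
contact_force: [-4.0, -5.0, 12.3]
opening: 0.0633
```

Contact with the tray floor, so I release and rise.

Request:
arm_command(deltas=[[0,0,-0.005,0,0,0,1],[0,0,0,0,0,0,1],[0,0,0,0,0,0,1],[0,0,0,0,0,0,1],[0,0,-0.05,0,0,0,1]])

```text
t: 13.25
eef_pos: [0.4294, 0.3787, 0.052]
tcp_rot: [[-0.14, 0.99, -0.002], [0.99, 0.14, -0.001], [-0.001, -0.002, -1.0]]
contact_force: [-0.4, -0.4, -0.6]
opening: 0.0852
```

Request:
arm_command(deltas=[[0,0,-0.2,0,0,0,1],[0,0,-0.2,0,0,0,1],[0,0,-0.2,0,0,0,1],[0,0,-0.2,0,0,0,1],[0,0,-0.2,0,0,0,1]])

```text
t: 13.75
eef_pos: [0.4297, 0.3789, 0.2555]
tcp_rot: [[-0.14, 0.99, 0.001], [0.99, 0.14, 0.001], [0.0, 0.001, -1.0]]
contact_force: [0.5, -0.0, -0.2]
opening: 0.0853
```

```bash
python3 plan.py 679 -5.5 270 84 0 ; python3 - <<'E'
from workcell import *
from h import *
c=capture("top");cv2.imwrite("pics/top3.png",c["pixels"][:,:,::-1]);np.savez("top3.npz",**{k:v for k,v in c.items() if k!='shot'})
P=cloud(c);p=P[box(P,.64,.72,-.05,.04,.155,.18)];print(len(p),p.mean(0) if len(p) else 0)
p=P[box(P,.64,.72,-.05,.04,.14,.154)];print(len(p),rect(p))
p=P[box(P,.38,.48,.32,.44,.05,.08)];print(len(p),rect(p),np.median(p[:,2]))
E
```

```text
t 13.75 p [429.7 378.9 255.5] psi 98.0 tilt [0.0006 0.0005] F [ 0.5 -0.  -0.2] op 85.3 q6 29.7
[[-0.173,0.08,-0.006,0,0,0.01,0.0],[-0.171,0.084,-0.006,0,0,0.01,0.0],[-0.17,0.088,-0.006,0,0,0.01,0.0],[-0.168,0.091,-0.006,0,0,0.01,0.0],[-0.166,0.095,-0.006,0,0,0.01,0.0]]
[[-0.164,0.098,-0.006,0,0,0.01,0.0],[-0.162,0.102,-0.006,0,0,0.009,0.0],[-0.16,0.105,-0.006,0,0,0.01,0.0],[-0.157,0.108,-0.006,0,0,0.009,0.0],[-0.155,0.111,-0.006,0,0,0.01,0.0]]
[[-0.153,0.114,-0.006,0,0,0.009,0.0],[-0.151,0.116,-0.007,0,0,0.01,0.0],[0,0,0,0,0,0,0.0],[0,0,0,0,0,0,0.0],[0,0,0,0,0,0,0.0]]
29 [ 0.67754552 -0.00814994  0.16572627]
77 (array([679.2,  -9.8]), array([48.4, 45.3]), 57.19)
297 (array([427.4, 375.3]), array([60.5, 60. ]), 30.75) 0.06033241530748934
```

View pics/top3.png

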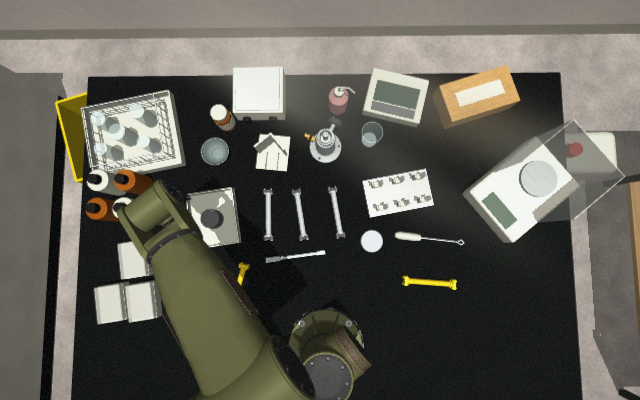

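The cap sits at (212,218), alone in the tray, and the stem is visible in the housing mouth at (323,141). Next, the cartridge.

Request:
arm_command(deltas=[[-0.173,0.08,-0.006,0,0,0.01,0],[-0.171,0.084,-0.006,0,0,0.01,0],[-0.17,0.088,-0.006,0,0,0.01,0],[-0.168,0.091,-0.006,0,0,0.01,0],[-0.166,0.095,-0.006,0,0,0.01,0]])

```text
t: 14.3
eef_pos: [0.5344, 0.2175, 0.2595]
tcp_rot: [[-0.035, 0.999, 0.001], [0.999, 0.035, 0.0], [0.0, 0.001, -1.0]]
contact_force: [0.3, 0.8, 0.2]
opening: 0.0427
```

Request:
arm_command(deltas=[[-0.164,0.098,-0.006,0,0,0.01,0],[-0.162,0.102,-0.006,0,0,0.009,0],[-0.16,0.105,-0.006,0,0,0.01,0],[-0.157,0.108,-0.006,0,0,0.009,0],[-0.155,0.111,-0.006,0,0,0.01,0]])

```text
t: 14.8
eef_pos: [0.6385, 0.0573, 0.2655]
tcp_rot: [[0.066, 0.998, 0.0], [0.998, -0.066, 0.0], [0.0, 0.0, -1.0]]
contact_force: [0.2, 1.0, -0.9]
opening: 0.0424
```

Request:
arm_command(deltas=[[-0.153,0.114,-0.006,0,0,0.009,0],[-0.151,0.116,-0.007,0,0,0.01,0],[0,0,0,0,0,0,0],[0,0,0,0,0,0,0],[0,0,0,0,0,0,0]])

```text
t: 15.3
eef_pos: [0.6789, -0.0045, 0.2677]
tcp_rot: [[0.104, 0.995, 0.0], [0.995, -0.104, 0.0], [0.0, 0.0, -1.0]]
contact_force: [0.3, 0.3, 0.1]
opening: 0.0429
```

```bash
python3 plan.py 679 -5.8 200 84 0; python3 - <<'E'
from workcell import *
from h import *
c=capture("side");np.savez("side3.npz",**{k:v for k,v in c.items() if k!='shot'})
cv2.imwrite("pics/side3.png",c["pixels"][:,:,::-1])
P=cloud(c)
p=P[box(P,.38,.48,.32,.44,.05,.08)];print(len(p),rect(p),np.median(p[:,2]))
p=P[box(P,.65,.71,-.04,.03,.163,.18)];print(len(p),rect(p),p.mean(0))
E
```

```text
t 15.3 p [678.9  -4.5 267.7] psi 84.0 tilt [0.     0.0002] F [0.3 0.3 0.1] op 42.9 q6 2.5
[[-0.003,0,0.169,0,0,0,0.0],[-0.003,0.001,0.17,0,0,0,0.0],[0,0,0,0,0,0,0.0],[0,0,0,0,0,0,0.0],[0,0,0,0,0,0,0.0]]
812 (array([430.8, 380.8]), array([61.6, 63.6]), 51.26) 0.06174935808339499
37 (array([680.3,  -4.1]), array([15.2, 17.4]), 13.28) [ 0.68017307 -0.0036407   0.16664177]
```

Request:
arm_command(deltas=[[-0.006,0,0.15,0,0,0,0],[0,0,0.15,0,0,0,0],[0,0,0.08,0,0,0,0],[0,0,0.05,0,0,0,0],[0,0,0,0,0,0,0]], force=40)

```text
t: 15.85
eef_pos: [0.6787, -0.0058, 0.1807]
tcp_rot: [[0.104, 0.995, -0.002], [0.995, -0.104, 0.0], [-0.0, -0.002, -1.0]]
contact_force: [-0.4, -0.4, -0.3]
opening: 0.0429
```

```bash
python3 plan.py 679 -5.8 176 84 -0.3
```

```text
t 15.85 p [678.7  -5.8 180.7] psi 84.0 tilt [-0.0015  0.0001] F [-0.4 -0.4 -0.3] op 42.9 q6 2.4
[[0,0.001,0.023,-0.001,0,0,-0.3],[0,0,0,0,0,0,-0.3],[0,0,0,0,0,0,-0.3],[0,0,0,0,0,0,-0.3],[0,0,0,0,0,0,-0.3]]
```

Request:
arm_command(deltas=[[0,0,0.01,0,0,0,-0.4],[0,0,0.012,0,0,0,-0.5],[0,0,0,0,0,0,-1],[0,0,0,0,0,0,-1],[0,0,0,0,0,0,-1]], force=40)

```text
t: 16.35
eef_pos: [0.6795, -0.0066, 0.1779]
tcp_rot: [[0.105, 0.995, 0.001], [0.995, -0.105, -0.0], [0.0, 0.001, -1.0]]
contact_force: [0.9, -0.4, 4.4]
opening: 0.0162
```

```bash
python3 plan.py
```

```text
t 16.35 p [679.5  -6.6 177.9] psi 84.0 tilt [ 0.0014 -0.0001] F [ 0.9 -0.4  4.4] op 16.2 q6 2.4
```

Request:
arm_command(deltas=[[0,0,-0.01,0,0,0,-1],[0,0,-0.03,0,0,0,-1],[0,0,-0.04,0,0,0,-1],[0,0,-0.02,0,0,0,-1],[0,0,0,0,0,0,-1]], force=60)

```text
t: 16.85
eef_pos: [0.6794, -0.0065, 0.1981]
tcp_rot: [[0.105, 0.995, 0.001], [0.995, -0.105, -0.0], [0.0, 0.001, -1.0]]
contact_force: [-1.0, 0.4, -1.8]
opening: 0.0153
```

```bash
python3 plan.py 679 -6 320 84 -1 30
```

```text
t 16.85 p [679.4  -6.5 198.1] psi 84.0 tilt [ 0.0013 -0.0001] F [-1.   0.4 -1.8] op 15.3 q6 2.4
[[0.001,0,-0.122,0,0,0,-1.0],[0,0,-0.122,0,0,0,-1.0],[0.001,0,-0.122,0,0,0,-1.0],[0,-0.001,-0.122,0,0,0,-1.0],[0.001,0,-0.122,0.001,0,0,-1.0]]
```

Request:
arm_command(deltas=[[0,0,-0.12,0,0,0,-1],[0,0,-0.12,0,0,0,-1],[0,0,-0.12,0,0,0,-1],[0,0,-0.12,0,0,0,-1],[0,0,-0.12,0,0,0,-1]])

```text
t: 17.35
eef_pos: [0.679, -0.0065, 0.3178]
tcp_rot: [[0.105, 0.995, -0.0], [0.995, -0.105, 0.0], [-0.0, -0.0, -1.0]]
contact_force: [0.2, 0.1, -2.9]
opening: 0.0153
```

```bash
python3 plan.py 636 180.5 320 84 -1 30; python3 - <<'E'
from workcell import *
from h import *
c=capture("side")
cv2.imwrite("pics/side4.png",c["pixels"][40:300,120:420,::-1].repeat(2,0).repeat(2,1))
E
```

```text
t 17.35 p [679.   -6.5 317.8] psi 84.0 tilt [-0.0005  0.    ] F [ 0.2  0.1 -2.9] op 15.3 q6 2.4
[[0.13,-0.045,-0.002,0,0,0,-1.0],[0.13,-0.044,-0.001,0,0,0,-1.0],[0.129,-0.045,-0.002,0,0,0,-1.0],[0.13,-0.044,-0.001,0,0,0,-1.0],[0.129,-0.045,-0.002,0,0,0,-1.0]]
[[0.13,-0.044,-0.001,0,0,0,-1.0],[0.129,-0.045,-0.002,0,0,0,-1.0],[0,0,0,0,0,0,-1.0],[0,0,0,0,0,0,-1.0],[0,0,0,0,0,0,-1.0]]
```

View pics/side4.png

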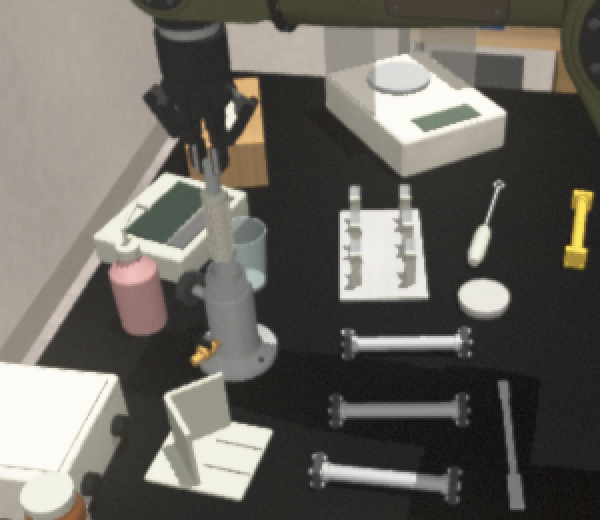

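The cartridge hangs upright below the fingers at (215,220), its lower end just clear of the mouth at (225,268).

Request:
arm_command(deltas=[[0,0,-0.08,0,0,0,-1],[0.05,-0.02,-0.05,0,0,0,-1],[0.1,-0.03,-0.02,0,0,0,-1],[0.13,-0.045,0,0,0,0,-1],[0.13,-0.045,0,0,0,0,-1]])

```text
t: 17.9
eef_pos: [0.6594, 0.0794, 0.3464]
tcp_rot: [[0.105, 0.994, -0.001], [0.994, -0.105, 0.0], [0.0, -0.001, -1.0]]
contact_force: [0.0, 0.2, -2.8]
opening: 0.0153
```

Request:
arm_command(deltas=[[0.13,-0.045,0,0,0,0,-1],[0.13,-0.045,0,0,0,0,-1],[0.12,-0.045,0,0,0,0,-1],[0.08,-0.035,0,0,0,0,-1],[0.04,-0.03,0,0,0,0,-1]])

```text
t: 18.4
eef_pos: [0.6299, 0.1832, 0.3466]
tcp_rot: [[0.103, 0.995, -0.001], [0.995, -0.103, 0.0], [-0.0, -0.001, -1.0]]
contact_force: [-0.3, -0.6, -1.7]
opening: 0.0153
```

```bash
python3 plan.py 636 180.5 190 84 -1 30
```

```text
t 18.4 p [629.9 183.2 346.6] psi 84.1 tilt [-0.0006  0.    ] F [-0.3 -0.6 -1.7] op 15.3 q6 18.9
[[-0.002,0.005,0.13,0,0,0,-1.0],[-0.002,0.005,0.131,0,0,0,-1.0],[-0.002,0.006,0.13,0,0,0,-1.0],[-0.001,0.005,0.131,0,0,0,-1.0],[-0.002,0.006,0.13,0,0,0,-1.0]]
[[-0.001,0.005,0.131,0,0,0.001,-1.0],[0,0,0,0,0,0,-1.0],[0,0,0,0,0,0,-1.0],[0,0,0,0,0,0,-1.0],[0,0,0,0,0,0,-1.0]]
```

Request:
arm_command(deltas=[[-0.002,0.005,0.13,0,0,0,-1],[-0.002,0.005,0.13,0,0,0,-1],[-0.002,0.006,0.13,0,0,0,-1],[-0.001,0.005,0.13,0,0,0,-1],[-0.002,0.006,0.13,0,0,0,-1]])

```text
t: 18.9
eef_pos: [0.6356, 0.1787, 0.2159]
tcp_rot: [[0.105, 0.994, -0.0], [0.994, -0.105, -0.0], [-0.0, -0.0, -1.0]]
contact_force: [0.2, -0.2, -2.1]
opening: 0.0154
```

Request:
arm_command(deltas=[[-0.002,0.005,0.12,0,0,0,-1],[0,0,0.08,0,0,0,-1],[0,0,0.04,0,0,0,-1],[0,0,0,0,0,0,-1],[0,0,0,0,0,0,-1]])

```text
t: 19.4
eef_pos: [0.637, 0.1786, 0.1701]
tcp_rot: [[0.105, 0.994, 0.001], [0.994, -0.105, 0.0], [0.0, 0.001, -1.0]]
contact_force: [0.4, -0.2, -1.9]
opening: 0.0151
```

```bash
python3 plan.py 636 180.5 160 84 -1 30; cat > look.py <<'E'
import sys
from workcell import *
from h import *
n,tag,r0,r1,c0,c1=sys.argv[1],sys.argv[2],*map(int,sys.argv[3:7])
c=capture(n);np.savez(tag+".npz",**{k:v for k,v in c.items() if k!='shot'})
a=c["pixels"][r0:r1,c0:c1,::-1];k=min(780/a.shape[1],580/a.shape[0],5)
cv2.imwrite(f"pics/{tag}.png",cv2.resize(a,None,fx=k,fy=k,interpolation=cv2.INTER_CUBIC));print(k)
E
python3 look.py side s5 130 310 150 330
```

```text
t 19.4 p [637.  178.6 170.1] psi 84.0 tilt [0.0012 0.0003] F [ 0.4 -0.2 -1.9] op 15.1 q6 18.5
[[0.009,-0.006,0.05,0.001,0,0,-1.0],[0,0,0,0,0,0,-1.0],[0,0,0,0,0,0,-1.0],[0,0,0,0,0,0,-1.0],[0,0,0,0,0,0,-1.0]]
3.2222222222222223
```

View pics/s5.png

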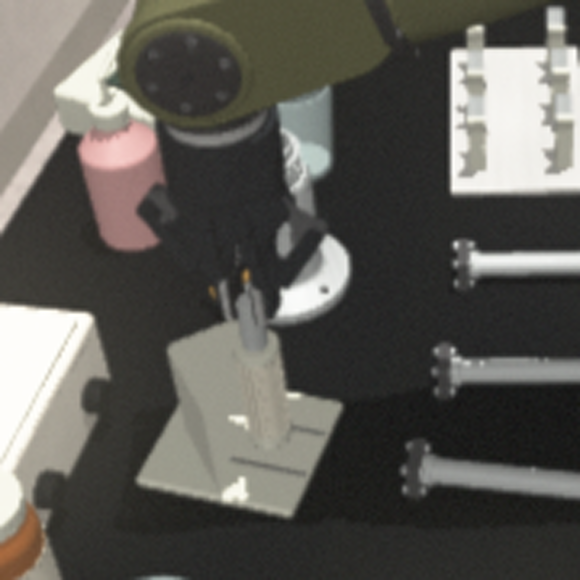

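The cartridge is upright over the open part of the plate at (265,400), between the marked lines. Lowering.

Request:
arm_command(deltas=[[0.009,-0.004,0.03,0,0,0,-1],[0,0,0.02,0,0,0,-1],[0,0,0.01,0,0,0,-1],[0,0,0.005,0,0,0,-1],[0,0,0,0,0,0,-1]])

```text
t: 19.95
eef_pos: [0.6361, 0.1806, 0.1561]
tcp_rot: [[0.105, 0.995, 0.0], [0.995, -0.105, -0.0], [0.0, 0.0, -1.0]]
contact_force: [0.5, -0.1, -2.4]
opening: 0.0154
```

Request:
arm_command(deltas=[[0,0,0.005,0,0,0,-1],[0,0,0,0,0,0,-1],[0,0,0,0,0,0,-1],[0,0,0,0,0,0,-1],[0,0,0,0,0,0,-1]])

```text
t: 20.45
eef_pos: [0.6365, 0.1806, 0.1559]
tcp_rot: [[0.105, 0.995, 0.002], [0.995, -0.105, 0.0], [0.0, 0.001, -1.0]]
contact_force: [0.1, 0.0, 5.4]
opening: 0.0152
```

```bash
python3 plan.py 675.5 176.5 157 84 -1 8
```

```text
t 20.45 p [636.5 180.6 155.9] psi 84.0 tilt [0.0015 0.0003] F [0.1 0.  5.4] op 15.2 q6 18.7
[[0,0.039,-0.001,0,0,0,-1.0],[0,0.039,-0.001,0,0,0,-1.0],[0,0.039,-0.001,0,0,0,-1.0],[0,0.04,-0.001,0,0,0,-1.0],[0,0.039,-0.001,0.001,0,0,-1.0]]
```

Request:
arm_command(deltas=[[0,0.03,-0.003,0,0,0,-1],[0,0.04,0,0,0,0,-1],[0,0.04,0,0,0,0,-1],[0,0.03,0,0,0,0,-1],[0,0.02,0,0,0,0,-1]])

```text
t: 20.95
eef_pos: [0.6686, 0.1772, 0.156]
tcp_rot: [[0.105, 0.995, 0.0], [0.995, -0.105, 0.0], [0.0, 0.0, -1.0]]
contact_force: [-4.4, -0.4, 8.7]
opening: 0.015
```

```bash
python3 plan.py
```

```text
t 20.95 p [668.6 177.2 156. ] psi 84.0 tilt [0.0004 0.0002] F [-4.4 -0.4  8.7] op 15.0 q6 17.8
```

Request:
arm_command(deltas=[[0,0.01,-0.003,0,0,0,-1],[0,0.01,0,0,0,0,-1],[0,0.005,0,0,0,0,-1],[0,0,0,0,0,0,-1],[0,0,0,0,0,0,-1]])

```text
t: 21.45
eef_pos: [0.6728, 0.1767, 0.1561]
tcp_rot: [[0.105, 0.995, -0.0], [0.995, -0.105, -0.0], [-0.0, -0.0, -1.0]]
contact_force: [-2.7, 0.6, 1.6]
opening: 0.015
```

```bash
python3 plan.py
```

```text
t 21.45 p [672.8 176.7 156.1] psi 84.0 tilt [-0.0003 -0.    ] F [-2.7  0.6  1.6] op 15.0 q6 17.7
```

Request:
arm_command(deltas=[[0,0.005,0,0,0,0,-1],[0,0.005,0,0,0,0,-1],[0,0,0,0,0,0,-1],[0,0,0,0,0,0,-1],[0,0,0,0,0,0,-1]])

```text
t: 21.95
eef_pos: [0.6749, 0.1765, 0.1561]
tcp_rot: [[0.105, 0.995, -0.0], [0.995, -0.105, -0.0], [-0.0, -0.0, -1.0]]
contact_force: [1.0, 0.4, -1.6]
opening: 0.0156
```

Request:
arm_command(deltas=[[0,0.005,0,0,0,0,-1],[0,0.005,0,0,0,0,-1],[0,0,0,0,0,0,-1],[0,0,0,0,0,0,-1],[0,0,0,0,0,0,-1]])

```text
t: 22.45
eef_pos: [0.6769, 0.1763, 0.1563]
tcp_rot: [[0.105, 0.995, -0.0], [0.995, -0.105, -0.0], [-0.0, -0.0, -1.0]]
contact_force: [0.1, 0.0, -2.6]
opening: 0.0151
```

```bash
python3 plan.py;python3 look.py side s6 130 310 150 330;python3 look.py top t6 110 190 230 330
```

```text
t 22.45 p [676.9 176.3 156.3] psi 84.0 tilt [-0. -0.] F [ 0.1  0.  -2.6] op 15.1 q6 17.6
3.2222222222222223
5
```

View pics/s6.png

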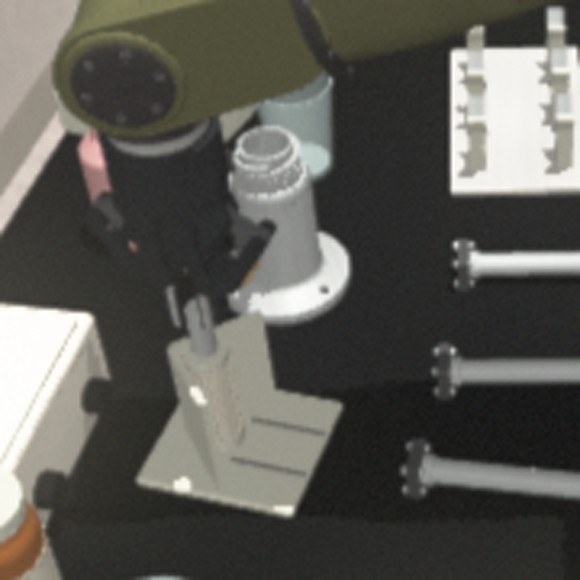

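```bash
python3 - <<'E'
from h import *
for f in("s5","s6"):
    c=dict(np.load(f+".npz"));P=cloud(c);px=c["pixels"].astype(int)
    x0=(0.637 if f=="s5" else .677)
    for z in np.arange(.02,.15,.01):
        m=box(P,x0-.045,x0+.03,.175,.215,z,z+.01);p=P[m]
        if len(p): print(f,round(z,3),len(p),np.round([p[:,0].min()*1e3,np.median(p[:,0])*1e3,p[:,0].max()*1e3,np.percentile(p[:,1],95)*1e3]))
E
```

```text
s5 0.02 25 [622. 632. 651. 197.]
s5 0.03 41 [622. 633. 654. 195.]
s5 0.04 42 [622. 634. 651. 195.]
s5 0.05 41 [624. 632. 653. 195.]
s5 0.06 38 [621. 632. 651. 195.]
s5 0.07 40 [623. 634. 652. 196.]
s5 0.08 42 [622. 633. 650. 195.]
s5 0.09 40 [623. 633. 651. 195.]
s5 0.1 40 [622. 633. 651. 194.]
s5 0.11 83 [621. 635. 653. 195.]
s5 0.12 26 [629. 635. 644. 189.]
s5 0.13 26 [629. 635. 647. 189.]
s5 0.14 21 [623. 636. 647. 189.]
s6 0.02 35 [662. 671. 700. 206.]
s6 0.03 33 [662. 672. 706. 213.]
s6 0.04 38 [661. 672. 706. 209.]
s6 0.05 38 [662. 670. 705. 206.]
s6 0.06 38 [662. 674. 705. 208.]
s6 0.07 45 [662. 674. 706. 203.]
s6 0.08 48 [661. 674. 703. 204.]
s6 0.09 82 [661. 682. 706. 213.]
s6 0.1 79 [661. 675. 695. 194.]
s6 0.11 23 [668. 674. 684. 187.]
s6 0.12 20 [670. 675. 686. 187.]
s6 0.13 35 [661. 678. 697. 188.]
s6 0.14 72 [656. 678. 699. 188.]
```

View pics/t6.png

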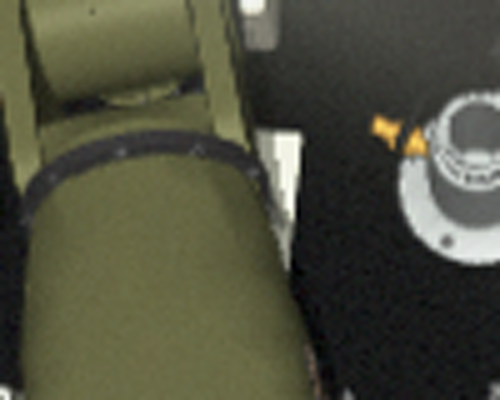

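The cartridge is upright: its near edge lies at x≈0.662 at all heights. It is not yet in contact, so I push on gently.

Request:
arm_command(deltas=[[0,0.004,0,0,0,0,-1],[0,0.004,0,0,0,0,-1],[0,0,0,0,0,0,-1],[0,0,0,0,0,0,-1],[0,0,0,0,0,0,-1]])

```text
t: 23.05
eef_pos: [0.6781, 0.1761, 0.1562]
tcp_rot: [[0.105, 0.995, -0.001], [0.995, -0.105, -0.0], [-0.0, -0.001, -1.0]]
contact_force: [-5.0, -0.8, -0.5]
opening: 0.0155
```

Request:
arm_command(deltas=[[0,0.004,0,0,0,0,-1],[0,0.004,0,0,0,0,-1],[0,0,0,0,0,0,-1],[0,0,0,0,0,0,-1],[0,0,0,0,0,0,-1]])

```text
t: 23.55
eef_pos: [0.679, 0.1761, 0.1563]
tcp_rot: [[0.104, 0.995, -0.003], [0.995, -0.104, -0.0], [-0.001, -0.003, -1.0]]
contact_force: [-11.2, -1.3, 3.3]
opening: 0.0151
```

Request:
arm_command(deltas=[[0,0.004,0.003,0,0,0,-1],[0,0,0,0,0,0,-1],[0,0,0,0,0,0,-0.8],[0,0,0,0,0,0,-0.6],[0,0,0,0,0,0,-0.4]])

```text
t: 24.05
eef_pos: [0.6808, 0.1761, 0.1562]
tcp_rot: [[0.104, 0.995, 0.0], [0.995, -0.104, 0.0], [0.0, 0.0, -1.0]]
contact_force: [0.5, -0.5, -0.1]
opening: 0.0253
```

Request:
arm_command(deltas=[[0,0,0,0,0,0,-0.3],[0,0,0,0,0,0,-0.1],[0,0,0,0,0,0,-0.1],[0,0,0,0,0,0,-0.1],[0,0,0,0,0,0,-0.1]])

```text
t: 24.55
eef_pos: [0.6809, 0.1759, 0.1557]
tcp_rot: [[0.105, 0.995, 0.0], [0.995, -0.105, 0.0], [0.0, 0.0, -1.0]]
contact_force: [0.2, 0.6, 0.2]
opening: 0.0384
```

```bash
python3 plan.py;python3 look.py side s7 130 310 150 330
```

```text
t 24.55 p [680.9 175.9 155.7] psi 84.0 tilt [0.0001 0.    ] F [0.2 0.6 0.2] op 38.4 q6 17.5
3.2222222222222223
```

View pics/s7.png

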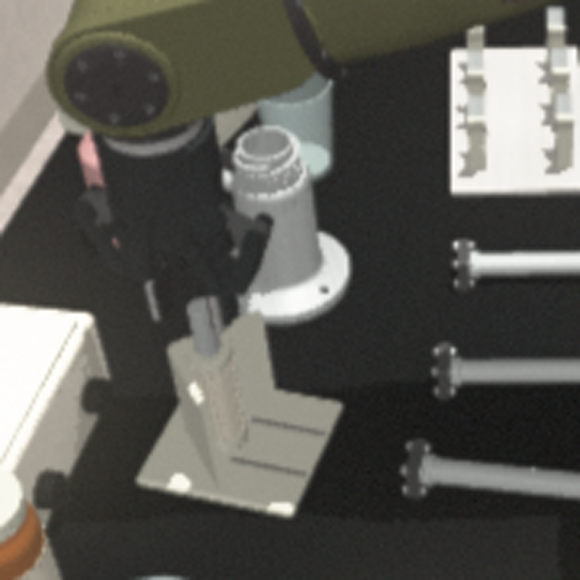

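Request:
arm_command(deltas=[[0,0,-0.1,0,0,0,-0.1],[0,0,-0.2,0,0,0,-0.1],[0,0,-0.2,0,0,0,0],[0,0,-0.2,0,0,0,0],[0,0,-0.2,0,0,0,0]])

```text
t: 25.1
eef_pos: [0.6806, 0.1758, 0.3375]
tcp_rot: [[0.105, 0.995, 0.0], [0.995, -0.105, 0.0], [0.0, 0.0, -1.0]]
contact_force: [-0.6, -0.4, -1.0]
opening: 0.0427
```

```bash
python3 plan.py 440 90 290 9 0
```

```text
t 25.1 p [680.6 175.8 337.5] psi 84.0 tilt [0.0002 0.    ] F [-0.6 -0.4 -1. ] op 42.7 q6 17.5
[[-0.055,-0.115,0.024,0,0,0.062,0.0],[-0.07,-0.107,0.024,0,0,0.063,0.0],[-0.083,-0.097,0.024,0,0,0.062,0.0],[-0.095,-0.085,0.024,0,0,0.063,0.0],[-0.105,-0.072,0.024,0,0,0.062,0.0]]
[[-0.114,-0.058,0.023,0,0,0.063,0.0],[-0.121,-0.042,0.024,0,0,0.062,0.0],[-0.125,-0.027,0.023,0,0,0.063,0.0],[-0.127,-0.01,0.024,0,0,0.062,0.0],[-0.128,0.007,0.023,0,0,0.063,0.0]]
```

Request:
arm_command(deltas=[[-0.055,-0.115,0.024,0,0,0.062,0],[-0.07,-0.107,0.024,0,0,0.063,0],[-0.083,-0.097,0.024,0,0,0.062,0],[-0.095,-0.085,0.024,0,0,0.063,0],[-0.105,-0.072,0.024,0,0,0.062,0]])

```text
t: 25.6
eef_pos: [0.5596, 0.1327, 0.3116]
tcp_rot: [[0.692, 0.722, 0.0], [0.722, -0.692, 0.0], [0.0, 0.0, -1.0]]
contact_force: [0.4, -0.4, -0.2]
opening: 0.0431
```

Request:
arm_command(deltas=[[-0.114,-0.058,0.023,0,0,0.063,0],[-0.121,-0.042,0.024,0,0,0.062,0],[-0.125,-0.027,0.023,0,0,0.063,0],[-0.127,-0.01,0.024,0,0,0.062,0],[-0.128,0.007,0.023,0,0,0.063,0]])

```text
t: 26.1
eef_pos: [0.4392, 0.0898, 0.2882]
tcp_rot: [[0.989, 0.151, 0.0], [0.151, -0.989, 0.0], [0.0, 0.0, -1.0]]
contact_force: [-0.4, 0.2, 0.0]
opening: 0.0425
```

```bash
python3 plan.py;python3 look.py side s8 120 320 150 350;python3 look.py top t8 110 190 230 330; python3 - <<'E'
from h import *
from scipy.optimize import least_squares
def circ(p,r):
    s=least_squares(lambda c:np.hypot(p[:,0]-c[0],p[:,1]-c[1])-r,p.mean(0)[:2],loss='soft_l1',f_scale=.001);return s.x*1000
for f,off in(("s8",None),("t8",None)):
    c=dict(np.load(f+".npz"));P=cloud(c);print(f)
    p=P[box(P,.64,.72,.14,.22,.139,.16)];print("stem top",len(p),rect(p),p.mean(0),np.median(p[:,2]))
    p=P[box(P,.655,.70,.15,.215,.104,.138)];
    if len(p)>10: print("stem",len(p),circ(p,.009))
    for z0,z1 in((.015,.05),(.05,.095)):
        p=P[box(P,.655,.70,.176,.197,z0,z1)&(P[...,0]<.69)];
        if len(p)>10: print("body",z0,len(p),circ(p,.0165))
    p=P[box(P,.6,.76,.08,.27,.092,.105)]
    for z in(1,):
        pass
E
```

```text
t 26.1 p [439.2  89.8 288.2] psi 8.7 tilt [0.0005 0.0001] F [-0.4  0.2  0. ] op 42.5 q6 88.2
2.9
5
s8
stem top 50 (array([676.1, 177.1]), array([16.7, 16.5]), 52.68) [0.67488781 0.17837711 0.14481775] 0.14525971523528514
stem 102 [675.94614739 175.75852818]
body 0.015 94 [676.71949253 174.22908591]
body 0.05 147 [676.56562477 174.12058603]
t8
stem top 27 (array([672.5, 173.5]), array([17.6, 13.3]), 46.24) [0.67202072 0.17271415 0.14446243] 0.1449893592864664
stem 26 [673.43556224 173.14358268]
body 0.05 12 [675.05270061 179.0721539 ]
```

View pics/s8.png

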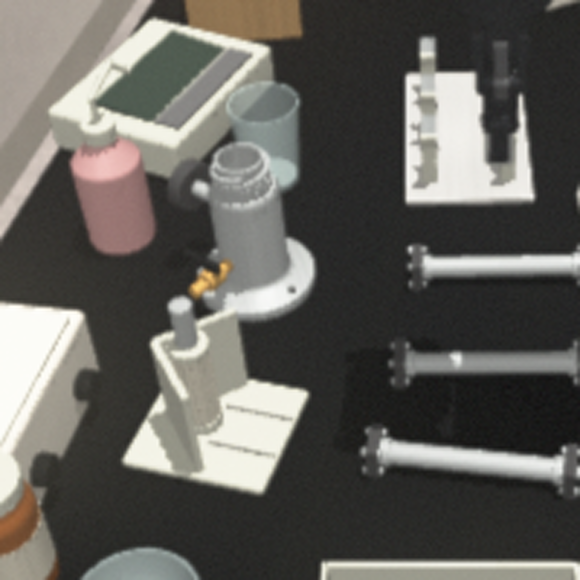

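View pics/t8.png

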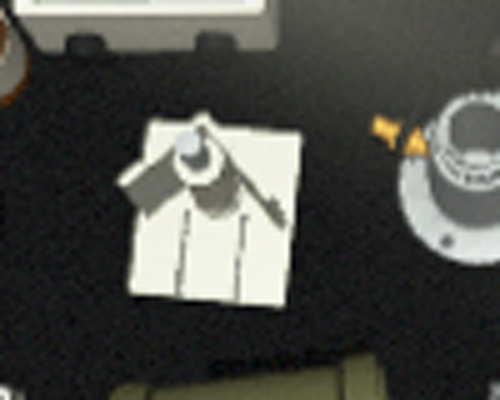

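```bash
python3 - <<'E'
from h import *
from scipy.optimize import least_squares
d=dict(np.load("side0.npz"));P0=cloud(d)
a=np.radians(-6)
X=np.array([np.cos(a),np.sin(a)]);Y=np.array([-X[1],X[0]])
# inner face of -y wall before cartridge: normal direction
n1=(-X+Y)/2**.5; t1=(X+Y)/2**.5   # inner normal of -y wall, tangent
p=P0[box(P0,.64,.72,.12,.19,.03,.085)]; 
s=(p[:,:2]-[.6755,.1765])
vx,vy,x0,y0=cv2.fitLine((p[:,:2]*1000).astype(np.float32),cv2.DIST_HUBER,0,.01,.01).ravel()
print(len(p),"ang",np.degrees(np.arctan2(vy,vx)),x0,y0, "normal resid",np.std((p[:,:2]*1000-[x0,y0])@[-vy,vx]))
# outer face of +y wall
q=P0[box(P0,.64,.73,.185,.25,.03,.085)]
wx,wy,u0,v0=cv2.fitLine((q[:,:2]*1000).astype(np.float32),cv2.DIST_HUBER,0,.01,.01).ravel()
print(len(q),"ang",np.degrees(np.arctan2(wy,wx)),u0,v0,np.std((q[:,:2]*1000-[u0,v0])@[-wy,wx]))
c=dict(np.load("s8.npz"));P=cloud(c)
m=box(P,.65,.70,.15,.215,.106,.138);ps=P[m][:,:2]*1000
for r in(9,):
    k=least_squares(lambda c:np.hypot(*(ps-c).T)-r,ps.mean(0),loss='soft_l1',f_scale=1).x
pt=P[box(P,.65,.70,.15,.215,.142,.16)][:,:2]*1000
for nm,k in(("stem",k),("stemtop",np.array(rect(pt/1000)[0])),("top mean",pt.mean(0))):
    print(nm,k,"dist -y face",(k-[x0,y0])@[-vy,vx],"dist outer +y",(k-[u0,v0])@[-wy,wx])
# wall thickness via top rim
r=P0[box(P0,.6,.76,.08,.27,.095,.105)][:,:2]*1000
d1=(r-[x0,y0])@[-vy,vx];d2=(r-[u0,v0])@[-wy,wx]
print(np.round(np.histogram(d1,np.arange(-10,12,1))[0]),np.histogram(d2,np.arange(-12,12,1))[0])
E
```

```text
407 ang 40.14311 673.34686 151.0037 normal resid 2.1780962841240847
126 ang -50.03481 674.4586 216.50583 1.6086624880386646
stem [676.11764525 175.51667826] dist -y face 16.95230121158963 dist outer +y -25.05669962101821
stemtop [676.1 177.1] dist -y face 18.174026086691065 dist outer +y -24.053221065057716
top mean [675.00914432 177.77240552] dist -y face 19.391311044290706 dist outer +y -24.45738997017457
[ 0  0  1  4  7 10  6 11 12 10 11 10  3  2  1  1  1  1  2  0  2] [ 2  0  1  1  1  3  8 11 11 11 12  8  7  0  0  0  0  0  0  0  0  0  0]
```

```bash
python3 - <<'E'
from h import *
a=np.radians(10.6);X=np.array([np.cos(a),np.sin(a)]);Y=np.array([-X[1],X[0]])
for f,b in(("top0",(2,2.7)),("side0",(-1.1,-1.9))):
    P=cloud(dict(np.load(f+".npz")))
    for z0,z1 in((.02,.035),(.035,.055),(.055,.066),(.066,.08)):
        p=P[box(P,.4,.63,-.36,-.13,z0,z1)];q=p[:,:2]*1000+b-[515.5,-254.8]
        y=q@Y
        print(f,z0,len(p),"x",np.round(np.mean(q@X),1)," y hist:",dict((int(k),int(v)) for k,v in zip(*[np.arange(-110,110,4),np.histogram(y,np.arange(-110,111,4))[0]]) if v))
E
python3 - <<'E'
import cv2
a=cv2.imread("pics/side0.png")[125:200,275:345];cv2.imwrite("pics/rk.png",cv2.resize(a,None,fx=8,fy=8,interpolation=cv2.INTER_CUBIC)[:600])
E
```

```text
top0 0.02 113 x 0.3  y hist: {-90: 1, -86: 7, -82: 6, -78: 9, -74: 8, -70: 1, -66: 1, -62: 13, -58: 2, -14: 2, -10: 4, -6: 4, -2: 6, 2: 6, 6: 2, 10: 8, 54: 1, 58: 1, 62: 8, 66: 4, 70: 6, 74: 7, 78: 2, 82: 4}
top0 0.035 95 x 3.7  y hist: {-86: 2, -82: 10, -78: 3, -74: 3, -70: 2, -66: 1, -62: 6, -58: 1, -18: 1, -14: 2, -10: 12, -6: 8, -2: 7, 2: 1, 6: 2, 10: 6, 54: 1, 58: 1, 62: 8, 66: 7, 70: 5, 74: 3, 78: 1, 82: 2}
top0 0.055 110 x 1.2  y hist: {-90: 5, -86: 12, -82: 14, -66: 4, -62: 5, -18: 3, -14: 10, -10: 10, -6: 3, 6: 1, 10: 6, 58: 14, 62: 11, 66: 1, 78: 2, 82: 8, 90: 1}
top0 0.066 102 x -0.5  y hist: {-94: 4, -90: 11, -86: 5, -58: 11, -54: 2, -22: 3, -18: 12, -14: 6, 14: 12, 18: 3, 50: 3, 54: 13, 58: 3, 82: 1, 86: 9, 90: 4}
side0 0.02 63 x -6.1  y hist: {-90: 1, -86: 1, -66: 2, -62: 3, -14: 1, 6: 1, 10: 2, 14: 1, 54: 1, 74: 1, 78: 18, 82: 31}
side0 0.035 151 x -1.7  y hist: {-90: 1, -86: 3, -70: 1, -66: 17, -62: 15, -58: 1, -18: 2, -14: 2, 2: 4, 6: 18, 10: 19, 14: 3, 54: 3, 58: 5, 74: 3, 78: 18, 82: 31, 86: 5}
side0 0.055 178 x 0.1  y hist: {-94: 1, -90: 9, -86: 14, -82: 6, -66: 1, -62: 14, -58: 8, -22: 1, -18: 9, -14: 17, -10: 6, 6: 2, 10: 14, 14: 6, 50: 3, 54: 13, 58: 19, 62: 10, 82: 18, 86: 7}
side0 0.066 141 x -0.8  y hist: {-94: 4, -90: 11, -86: 7, -82: 1, -66: 1, -62: 4, -58: 9, -54: 6, -22: 7, -18: 12, -14: 6, -10: 1, 10: 2, 14: 18, 18: 2, 46: 1, 50: 7, 54: 14, 58: 4, 82: 5, 86: 15, 90: 4}
```

View pics/rk.png

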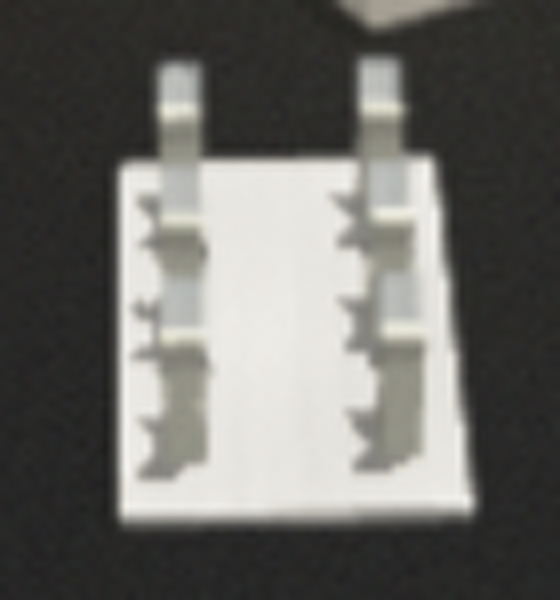

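```bash
python3 - <<'E'
from h import *
P=cloud(dict(np.load("s8.npz")))
for nm,y0,y1 in(("A",-.09,.02),("B",.03,.14),("C",.14,.26)):
    p=P[box(P,.33,.56,y0,y1,.01,.045)];print(nm,rect(p))
E
python3 plan.py 442.4 82.1 60 8.9 0 45
```

```text
A (array([449.9, -39.7]), array([173.9,  34.8]), 9.79)
B (array([443.5,  84.1]), array([174.7,  34.7]), 8.97)
C (array([445. , 192.6]), array([176.3,  34. ]), 1.19)
t 26.2 p [438.4  89.6 288.3] psi 8.7 tilt [-0.     -0.0001] F [ 0.4 -1.   0.2] op 42.2 q6 88.1
[[0.002,0.007,0.19,0,0,0,0.0],[0.002,0.007,0.19,0,0,0,0.0],[0.003,0.007,0.19,0,0,0,0.0],[0.002,0.006,0.191,0,0,0,0.0],[0.003,0.007,0.19,0,0,-0.001,0.0]]
[[0.002,0.006,0.191,0,0,0,0.0],[0,0,0,0,0,0,0.0],[0,0,0,0,0,0,0.0],[0,0,0,0,0,0,0.0],[0,0,0,0,0,0,0.0]]
```

Request:
arm_command(deltas=[[0.002,0.007,0.19,0,0,0,0],[0.002,0.007,0.19,0,0,0,0],[0.003,0.007,0.19,0,0,0,0],[0.002,0.006,0.19,0,0,0,0],[0.003,0.007,0.19,0,0,0,0]])

```text
t: 26.7
eef_pos: [0.4443, 0.0839, 0.0971]
tcp_rot: [[0.987, 0.158, 0.001], [0.158, -0.987, 0.0], [0.001, 0.0, -1.0]]
contact_force: [0.6, -0.2, -0.2]
opening: 0.043
```

Request:
arm_command(deltas=[[0.002,0.006,0.17,0,0,0,0],[0,0,0.08,0,0,0,0],[0,0,0.05,0,0,0,0],[0,0,0.02,0,0,0,0],[0,0,0,0,0,0,0]])

```text
t: 27.2
eef_pos: [0.4447, 0.0828, 0.0345]
tcp_rot: [[0.988, 0.157, 0.0], [0.157, -0.988, 0.0], [0.0, 0.0, -1.0]]
contact_force: [0.6, -0.2, 0.1]
opening: 0.0431
```

```bash
python3 plan.py 442.4 82.1 31 8.9 0
```

```text
t 27.2 p [444.7  82.8  34.5] psi 9.0 tilt [0.0005 0.0001] F [ 0.6 -0.2  0.1] op 43.1 q6 86.9
[[-0.012,0.002,0.018,0,0,0.001,0.0],[0,0,0,0,0,0,0.0],[0,0,0,0,0,0,0.0],[0,0,0,0,0,0,0.0],[0,0,0,0,0,0,0.0]]
```

Request:
arm_command(deltas=[[-0.012,0.002,0.015,0,0,0,0],[0,0,0,0,0,0,-1],[0,0,0,0,0,0,-1],[0,0,0,0,0,0,-1],[0,0,0,0,0,0,-1]], force=80)

```text
t: 27.7
eef_pos: [0.4421, 0.0819, 0.032]
tcp_rot: [[0.988, 0.156, 0.001], [0.156, -0.988, 0.0], [0.001, 0.0, -1.0]]
contact_force: [-4.0, -1.4, 8.4]
opening: 0.0148
```

```bash
python3 plan.py 442.4 82.1 200 8.9 -1
```

```text
t 27.7 p [442.1  81.9  32. ] psi 9.0 tilt [0.0007 0.0001] F [-4.  -1.4  8.4] op 14.8 q6 86.8
[[0,0,-0.168,0,0,0,-1.0],[0.001,0,-0.168,0,0,0,-1.0],[0,0,-0.168,0,0,0,-1.0],[0.001,0,-0.168,0,0,0,-1.0],[0,-0.001,-0.168,0,0,0.001,-1.0]]
```

Request:
arm_command(deltas=[[0,0,-0.05,0,0,0,-1],[0,0,-0.12,0,0,0,-1],[0,0,-0.17,0,0,0,-1],[0,0,-0.17,0,0,0,-1],[0,0,-0.12,0,0,0,-1]])

```text
t: 28.2
eef_pos: [0.4422, 0.082, 0.1601]
tcp_rot: [[0.988, 0.156, 0.002], [0.156, -0.988, 0.0], [0.002, 0.0, -1.0]]
contact_force: [0.9, 0.0, -1.6]
opening: 0.0151
```

```bash
python3 plan.py 528.7 -325.6 155 10.6 -1 42
```

```text
t 28.2 p [442.2  82.  160.1] psi 9.0 tilt [0.0024 0.0002] F [ 0.9  0.  -1.6] op 15.1 q6 86.8
[[0.011,0.208,0.003,0,0,-0.001,-1.0],[0.01,0.208,0.003,0,0,-0.001,-1.0],[0.01,0.208,0.003,0,0,-0.001,-1.0],[0.01,0.208,0.002,0,0,-0.001,-1.0],[0.009,0.208,0.003,0,0,-0.002,-1.0]]
[[0.008,0.208,0.002,0,0,-0.001,-1.0],[0.008,0.208,0.003,0,0,-0.002,-1.0],[0.007,0.208,0.002,0,0,-0.001,-1.0],[0.006,0.209,0.003,0,-0.001,-0.002,-1.0],[0.006,0.208,0.002,0,0,-0.001,-1.0]]
```

Request:
arm_command(deltas=[[0.01,0.15,0,0,0,-0.001,-1],[0.01,0.208,0,0,0,-0.001,-1],[0.01,0.208,0,0,0,-0.001,-1],[0.01,0.208,0,0,0,-0.001,-1],[0.01,0.208,0,0,0,-0.002,-1]])

```text
t: 28.7
eef_pos: [0.4834, -0.112, 0.1581]
tcp_rot: [[0.986, 0.169, 0.001], [0.169, -0.986, -0.0], [0.001, 0.0, -1.0]]
contact_force: [1.4, 0.5, -1.5]
opening: 0.0151
```

Request:
arm_command(deltas=[[0.008,0.208,0,0,0,-0.001,-1],[0.008,0.208,0,0,0,-0.002,-1],[0.007,0.208,0,0,0,-0.001,-1],[0.006,0.208,0,0,0,-0.002,-1],[0.006,0.2,0,0,0,-0.001,-1]])

```text
t: 29.2
eef_pos: [0.5262, -0.3141, 0.158]
tcp_rot: [[0.983, 0.183, 0.0], [0.183, -0.983, -0.0], [0.0, 0.0, -1.0]]
contact_force: [0.9, 0.5, -1.3]
opening: 0.0152
```

```bash
python3 plan.py 528.7 -325.6 110 10.6 -1 25
```

```text
t 29.2 p [ 526.2 -314.1  158. ] psi 10.6 tilt [ 0.0003 -0.0001] F [ 0.9  0.5 -1.3] op 15.2 q6 45.2
[[0.001,0.029,0.12,0,0,0,-1.0],[0.001,0.03,0.12,0,0,0,-1.0],[0,0,0,0,0,0,-1.0],[0,0,0,0,0,0,-1.0],[0,0,0,0,0,0,-1.0]]
```

Request:
arm_command(deltas=[[0.002,0.04,0.05,0,0,0,-1],[0,0.019,0.08,0,0,0,-1],[0,0,0.08,0,0,0,-1],[0,0,0.05,0,0,0,-1],[0,0,0,0,0,0,-1]])

```text
t: 29.7
eef_pos: [0.5283, -0.3225, 0.1034]
tcp_rot: [[0.983, 0.184, -0.003], [0.184, -0.983, 0.002], [-0.002, -0.002, -1.0]]
contact_force: [-0.6, -0.4, -1.4]
opening: 0.0152
```

```bash
python3 plan.py 528.7 -325.6 90 10.6 -1 25;python3 look.py side s9 70 250 200 420
```

```text
t 29.7 p [ 528.3 -322.5  103.4] psi 10.6 tilt [-0.0027  0.0019] F [-0.6 -0.4 -1.4] op 15.2 q6 44.6
[[-0.001,0.016,0.067,-0.001,0.001,0,-1.0],[0,0,0,0,0,0,-1.0],[0,0,0,0,0,0,-1.0],[0,0,0,0,0,0,-1.0],[0,0,0,0,0,0,-1.0]]
3.2222222222222223
```

View pics/s9.png

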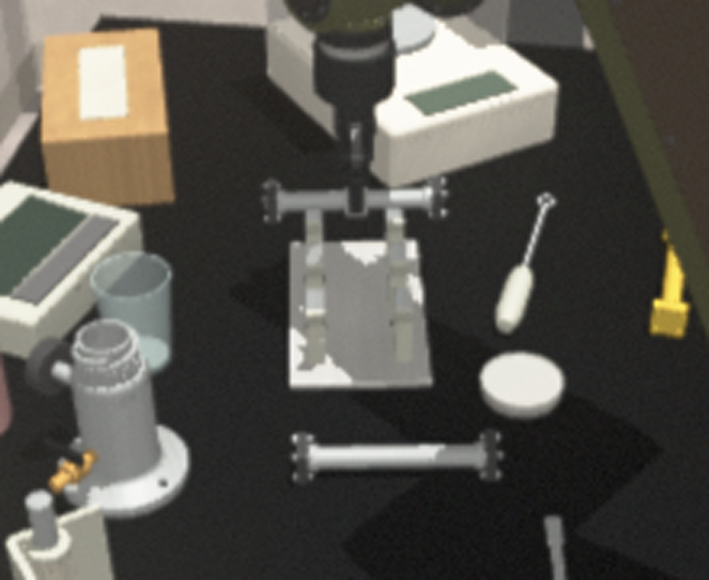

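The tube is level above the far clip pair at (355,200), centred between the clips at (315,210) and (397,210). I lower it and press.

Request:
arm_command(deltas=[[0,0.016,0.03,0,0,0,-1],[0,0,0.04,0,0,0,-1],[0,0,0.03,0,0,0,-1],[0,0,0.02,0,0,0,-1],[0,0,0,0,0,0,-1]])

```text
t: 30.25
eef_pos: [0.5292, -0.3268, 0.0805]
tcp_rot: [[0.983, 0.183, -0.001], [0.183, -0.983, 0.001], [-0.001, -0.001, -1.0]]
contact_force: [-0.6, -1.2, -1.9]
opening: 0.0147
```

```bash
python3 plan.py 528.7 -325.6 61 10.6 -1 25
```

```text
t 30.25 p [ 529.2 -326.8   80.5] psi 10.6 tilt [-0.0009  0.0007] F [-0.6 -1.2 -1.9] op 14.7 q6 44.4
[[-0.001,-0.006,0.098,0,0,0,-1.0],[0,0,0,0,0,0,-1.0],[0,0,0,0,0,0,-1.0],[0,0,0,0,0,0,-1.0],[0,0,0,0,0,0,-1.0]]
```

Request:
arm_command(deltas=[[0,-0.006,0.02,0,0,0,-1],[0,0,0.02,0,0,0,-1],[0,0,0.02,0,0,0,-1],[0,0,0,0,0,0,-1],[0,0,0,0,0,0,-1]])

```text
t: 30.75
eef_pos: [0.5295, -0.3258, 0.0692]
tcp_rot: [[0.983, 0.183, 0.001], [0.183, -0.983, -0.0], [0.001, 0.0, -1.0]]
contact_force: [3.9, -0.3, -3.1]
opening: 0.0151
```

Request:
arm_command(deltas=[[0,0,0.015,0,0,0,-1],[0,0,0.01,0,0,0,-1],[0,0,0.01,0,0,0,-1],[0,0,0,0,0,0,-1],[0,0,0,0,0,0,-1]])

```text
t: 31.25
eef_pos: [0.529, -0.3259, 0.0621]
tcp_rot: [[0.983, 0.183, -0.0], [0.183, -0.983, 0.0], [-0.0, -0.0, -1.0]]
contact_force: [-0.0, -0.6, -2.2]
opening: 0.0154
```

```bash
python3 plan.py
```

```text
t 31.25 p [ 529.  -325.9   62.1] psi 10.5 tilt [-0.0004  0.0001] F [-0.  -0.6 -2.2] op 15.4 q6 44.4
```

Request:
arm_command(deltas=[[0,0,0.006,0,0,0,-1],[0,0,0.006,0,0,0,-1],[0,0,0,0,0,0,-1],[0,0,0,0,0,0,-1],[0,0,0,0,0,0,-1]])

```text
t: 31.75
eef_pos: [0.5293, -0.3259, 0.061]
tcp_rot: [[0.983, 0.183, 0.0], [0.183, -0.983, -0.0], [0.0, 0.0, -1.0]]
contact_force: [-4.6, 2.7, 8.9]
opening: 0.0152
```

```bash
python3 plan.py
```

```text
t 31.75 p [ 529.3 -325.9   61. ] psi 10.6 tilt [ 0.0004 -0.0004] F [-4.6  2.7  8.9] op 15.2 q6 44.4
```

Request:
arm_command(deltas=[[0,0,0.005,0,0,0,-1],[0,0,0,0,0,0,-1],[0,0,0,0,0,0,-1],[0,0,-0.005,0,0,0,-0.6],[0,0,0,0,0,0,-0.3]])

```text
t: 32.25
eef_pos: [0.5294, -0.3259, 0.0603]
tcp_rot: [[0.983, 0.183, 0.001], [0.183, -0.983, -0.0], [0.001, 0.001, -1.0]]
contact_force: [-0.7, -0.2, 0.1]
opening: 0.0293
```

Request:
arm_command(deltas=[[0,0,0,0,0,0,0],[0,0,0,0,0,0,0],[0,0,-0.1,0,0,0,0],[0,0,-0.2,0,0,0,0],[0,0,-0.2,0,0,0,0]])

```text
t: 32.75
eef_pos: [0.5289, -0.3256, 0.1604]
tcp_rot: [[0.983, 0.183, -0.001], [0.183, -0.983, 0.001], [-0.001, -0.001, -1.0]]
contact_force: [0.0, 0.5, 0.2]
opening: 0.0428
```

```bash
python3 plan.py 448.9 -41.4 160 9.6 0 42;python3 look.py side s10 70 300 200 420; python3 - <<'E'
from h import *
P=cloud(dict(np.load("s10.npz")))
for nm,y0,y1 in(("A",-.09,.02),("C",.14,.26)):
    p=P[box(P,.33,.56,y0,y1,.01,.045)];print(nm,rect(p))
p=P[box(P,.42,.64,-.37,-.29,.03,.068)];print(len(p),rect(p))
for x in np.arange(.43,.63,.01):
    q=p[abs(p[:,0]-x)<.005]
    if len(q): print(round(x,2),len(q),np.round(np.percentile(q[:,2],95)*1e3,1),end="; ")
E
```

```text
t 32.75 p [ 528.9 -325.6  160.4] psi 10.6 tilt [-0.0014  0.001 ] F [0.  0.5 0.2] op 42.8 q6 44.4
[[-0.017,-0.184,0.001,0,0,0.001,0.0],[-0.017,-0.184,0,0,0,0.001,0.0],[-0.017,-0.184,0.001,0,0,0.001,0.0],[-0.018,-0.184,0,0,0,0.001,0.0],[-0.018,-0.183,0.001,0,0,0.001,0.0]]
[[-0.018,-0.183,0,0,0,0.001,0.0],[-0.019,-0.184,0.001,0,0,0.001,0.0],[-0.02,-0.183,0,-0.001,0.001,0.001,0.0],[0,0,0,0,0,0,0.0],[0,0,0,0,0,0,0.0]]
2.5217391304347827
A (array([449.9, -40.1]), array([173.3,  35.6]), 10.12)
C (array([445.1, 193. ]), array([176.2,  34. ]), 0.77)
427 (array([ 530.8, -324.3]), array([176.5,  41.1]), 9.34)
0.44 4 60.0; 0.45 41 63.0; 0.46 31 61.6; 0.47 22 56.3; 0.48 18 57.5; 0.49 30 67.3; 0.5 30 67.0; 0.51 18 54.7; 0.52 20 54.1; 0.53 17 55.4; 0.54 14 54.7; 0.55 15 54.8; 0.56 19 59.8; 0.57 32 66.4; 0.58 22 64.7; 0.59 19 56.0; 0.6 36 61.8; 0.61 33 63.2; 0.62 6 58.7;
```

View pics/s10.png

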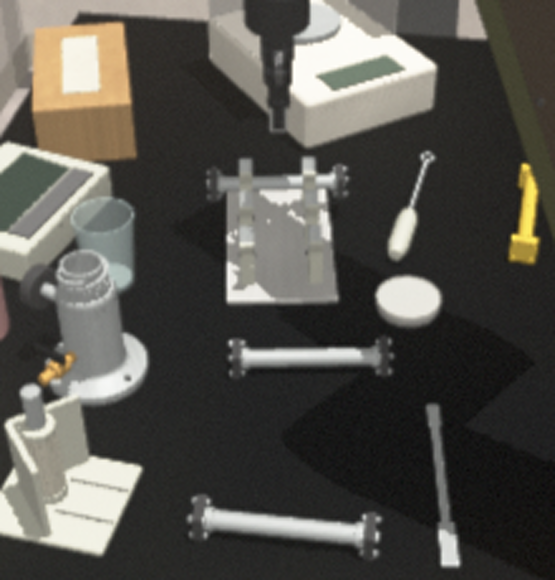

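The first tube is seated in the far place: top at 54–55 mm and level. Next is the nearest tube at (312,357).

Request:
arm_command(deltas=[[-0.017,-0.184,0,0,0,0.001,0],[-0.017,-0.184,0,0,0,0.001,0],[-0.017,-0.184,0,0,0,0.001,0],[-0.018,-0.184,0,0,0,0.001,0],[-0.018,-0.184,0,0,0,0.001,0]])

```text
t: 33.3
eef_pos: [0.4785, -0.1466, 0.1597]
tcp_rot: [[0.985, 0.173, 0.0], [0.173, -0.985, 0.0], [0.0, 0.0, -1.0]]
contact_force: [0.8, -0.6, -0.2]
opening: 0.0428
```

Request:
arm_command(deltas=[[-0.018,-0.184,0,0,0,0.001,0],[-0.019,-0.184,0,0,0,0.001,0],[-0.02,-0.184,0,0,0,0.001,0],[0,0,0.15,0,0,0,0],[0,0,0.1,0,0,0,0]])

```text
t: 33.8
eef_pos: [0.4488, -0.0401, 0.109]
tcp_rot: [[0.986, 0.168, 0.001], [0.168, -0.986, -0.0], [0.001, 0.0, -1.0]]
contact_force: [0.3, -0.9, -0.6]
opening: 0.0425
```

```bash
python3 plan.py 448.9 -41.6 31 9.8 0 25
```

```text
t 33.8 p [448.8 -40.1 109. ] psi 9.7 tilt [ 0.0007 -0.0001] F [ 0.3 -0.9 -0.6] op 42.5 q6 70.5
[[0,0.002,0.098,0,0,0,0.0],[0,0.002,0.097,0,0,0,0.0],[0,0.002,0.098,0,0,0,0.0],[-0.001,0.001,0.097,0,0,-0.001,0.0],[0,0,0,0,0,0,0.0]]
```

Request:
arm_command(deltas=[[0,0.004,0.12,0,0,0,0],[0,0.003,0.12,0,0,0,0],[0,0,0.09,0,0,0,0],[0,0,0.05,0,0,0,0],[0,0,0,0,0,0,0]])

```text
t: 34.3
eef_pos: [0.4488, -0.0424, 0.033]
tcp_rot: [[0.986, 0.167, -0.002], [0.167, -0.986, 0.0], [-0.002, -0.001, -1.0]]
contact_force: [0.6, 0.4, 0.1]
opening: 0.0427
```

```bash
python3 plan.py 448.9 -41.6 31 9.8 0 25
```

```text
t 34.3 p [448.8 -42.4  33. ] psi 9.6 tilt [-0.0019  0.0004] F [0.6 0.4 0.1] op 42.7 q6 70.4
[[0.001,-0.004,0.01,0,0.001,-0.002,0.0],[0,0,0,0,0,0,0.0],[0,0,0,0,0,0,0.0],[0,0,0,0,0,0,0.0],[0,0,0,0,0,0,0.0]]
```

Request:
arm_command(deltas=[[0,-0.003,0.006,0,0,-0.002,0],[0,0,0,0,0,0,-1],[0,0,0,0,0,0,-1],[0,0,0,0,0,0,-1],[0,0,0,0,0,0,-1]], force=80)

```text
t: 34.8
eef_pos: [0.4496, -0.0419, 0.0337]
tcp_rot: [[0.985, 0.171, 0.001], [0.171, -0.985, -0.0], [0.001, 0.0, -1.0]]
contact_force: [-3.2, 1.3, 9.3]
opening: 0.015
```

Request:
arm_command(deltas=[[0,0,-0.05,0,0,0,-1],[0,0,-0.12,0,0,0,-1],[0,0,-0.17,0,0,0,-1],[0,0,-0.17,0,0,0,-1],[0,0,-0.12,0,0,0,-1]])

```text
t: 35.3
eef_pos: [0.4494, -0.0419, 0.1616]
tcp_rot: [[0.985, 0.171, 0.002], [0.171, -0.985, -0.0], [0.002, 0.001, -1.0]]
contact_force: [-0.0, 0.5, -2.1]
opening: 0.015
```

```bash
python3 plan.py 515.7 -254.8 160 10.6 -1 38
```

```text
t 35.3 p [449.4 -41.9 161.6] psi 9.8 tilt [ 0.0024 -0.0004] F [-0.   0.5 -2.1] op 15.0 q6 70.2
[[0.024,0.184,0.002,0,0,-0.001,-1.0],[0.024,0.184,0.001,0,0,-0.001,-1.0],[0.023,0.184,0.002,0,0,-0.001,-1.0],[0.023,0.185,0.001,0,0,-0.001,-1.0],[0.023,0.185,0.002,0,-0.001,-0.001,-1.0]]
[[0.022,0.184,0.001,0,0,-0.001,-1.0],[0,0,0,0,0,0,-1.0],[0,0,0,0,0,0,-1.0],[0,0,0,0,0,0,-1.0],[0,0,0,0,0,0,-1.0]]
```

Request:
arm_command(deltas=[[0.024,0.15,0,0,0,-0.001,-1],[0.024,0.184,0,0,0,-0.001,-1],[0.023,0.184,0,0,0,-0.001,-1],[0.023,0.184,0,0,0,-0.001,-1],[0.023,0.184,0,0,0,-0.001,-1]])

```text
t: 35.8
eef_pos: [0.5034, -0.2137, 0.1595]
tcp_rot: [[0.983, 0.181, 0.0], [0.181, -0.983, -0.0], [0.0, 0.0, -1.0]]
contact_force: [0.4, -0.5, -2.3]
opening: 0.0148
```

Request:
arm_command(deltas=[[0.022,0.15,0,0,0,-0.001,-1],[0,0.07,0,0,0,0,-1],[0,0,0.08,0,0,0,-1],[0,0,0.1,0,0,0,-1],[0,0,0.08,0,0,0,-1]])

```text
t: 36.3
eef_pos: [0.5152, -0.2542, 0.1062]
tcp_rot: [[0.983, 0.183, -0.0], [0.183, -0.983, 0.0], [-0.0, -0.0, -1.0]]
contact_force: [0.8, -0.1, -1.9]
opening: 0.015
```

```bash
python3 plan.py 515.7 -254.8 82 10.6 -1 38; python3 look.py side s11 70 250 200 420
```

```text
t 36.3 p [ 515.2 -254.2  106.2] psi 10.6 tilt [-0.0005  0.0004] F [ 0.8 -0.1 -1.9] op 15.0 q6 49.5
[[0.002,0.003,0.121,0,0,0,-1.0],[0,0,0,0,0,0,-1.0],[0,0,0,0,0,0,-1.0],[0,0,0,0,0,0,-1.0],[0,0,0,0,0,0,-1.0]]
3.2222222222222223
```

View pics/s11.png

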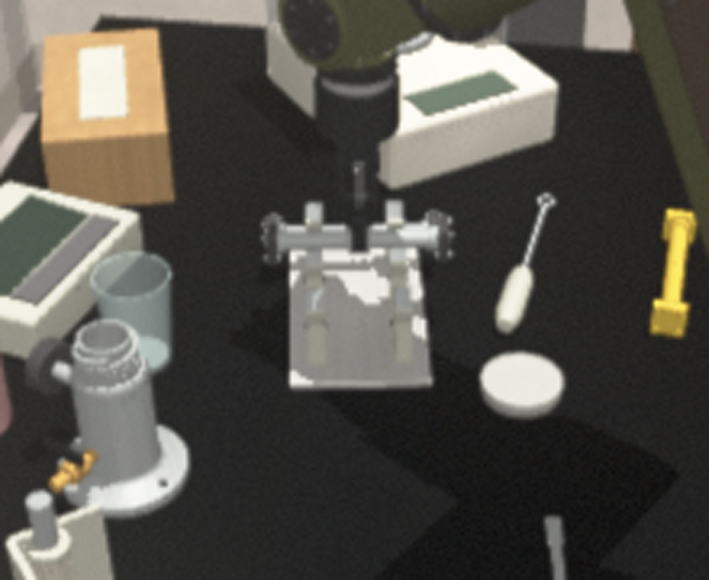

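The tube is held level above the middle pair at (355,240). Lowering.

Request:
arm_command(deltas=[[0,0.003,0.06,0,0,0,-1],[0,0,0.05,0,0,0,-1],[0,0,0.02,0,0,0,-1],[0,0,0.015,0,0,0,-1],[0,0,0.015,0,0,0,-1]])

```text
t: 36.85
eef_pos: [0.5163, -0.2552, 0.0759]
tcp_rot: [[0.983, 0.183, 0.002], [0.183, -0.983, -0.0], [0.002, 0.001, -1.0]]
contact_force: [-1.0, 5.8, 9.7]
opening: 0.0151
```

Request:
arm_command(deltas=[[0,0,0.015,0,0,0,-1],[0,0,0.015,0,0,0,-1],[0,0,0.01,0,0,0,-1],[0,0,0,0,0,0,-1],[0,0,0,0,0,0,-1]])

```text
t: 37.35
eef_pos: [0.5155, -0.2552, 0.0663]
tcp_rot: [[0.983, 0.183, -0.001], [0.183, -0.983, 0.0], [-0.001, -0.0, -1.0]]
contact_force: [0.6, 1.2, -5.1]
opening: 0.0149
```

```bash
python3 plan.py
```

```text
t 37.35 p [ 515.5 -255.2   66.3] psi 10.6 tilt [-0.0006  0.0004] F [ 0.6  1.2 -5.1] op 14.9 q6 49.5
```

Request:
arm_command(deltas=[[0,0,0.01,0,0,0,-1],[0,0,0.008,0,0,0,-1],[0,0,0.006,0,0,0,-1],[0,0,0,0,0,0,-1],[0,0,0,0,0,0,-1]])

```text
t: 37.85
eef_pos: [0.5158, -0.2556, 0.0627]
tcp_rot: [[0.983, 0.183, 0.0], [0.183, -0.983, -0.0], [0.0, 0.001, -1.0]]
contact_force: [-5.0, 1.9, 7.5]
opening: 0.015
```

Floor reached at the predicted 62.7. A slight extra press, then release.

Request:
arm_command(deltas=[[0,0,0.005,0,0,0,-1],[0,0,0,0,0,0,-1],[0,0,0,0,0,0,-1],[0,0,-0.005,0,0,0,-0.6],[0,0,0,0,0,0,-0.3]])

```text
t: 38.35
eef_pos: [0.5159, -0.2556, 0.0622]
tcp_rot: [[0.983, 0.183, 0.001], [0.183, -0.983, -0.001], [0.001, 0.001, -1.0]]
contact_force: [0.1, 0.2, 0.2]
opening: 0.029
```

Request:
arm_command(deltas=[[0,0,0,0,0,0,0],[0,0,0,0,0,0,0],[0,0,-0.1,0,0,0,0],[0,0,-0.2,0,0,0,0],[0,0,-0.2,0,0,0,0]])

```text
t: 38.85
eef_pos: [0.5154, -0.2552, 0.1626]
tcp_rot: [[0.983, 0.183, -0.001], [0.183, -0.983, 0.001], [-0.001, -0.001, -1.0]]
contact_force: [0.4, -0.6, 0.1]
opening: 0.0425
```

```bash
python3 look.py side s12 70 300 180 420; python3 - <<'E'
from h import *
P=cloud(dict(np.load("s12.npz")))
p=P[box(P,.33,.56,.14,.26,.01,.045)];print("C",rect(p))
q=p[p[:,2]>.02];vx,vy,x0,y0=cv2.fitLine((q[:,:2]*1000).astype(np.float32),cv2.DIST_L2,0,.01,.01).ravel();print(np.degrees(np.arctan2(vy,vx)),x0,y0)
E
python3 plan.py 444 191.3 160 1 0 45
```

```text
2.5217391304347827
C (array([444.9, 192.1]), array([175.8,  34.5]), 0.66)
0.65355855 443.88242 194.33556
t 38.9 p [ 517.5 -256.3  170.1] psi 10.6 tilt [ 0.0074 -0.0043] F [ 1.6 -0.7  7.9] op 42.9 q6 49.5
[[0.004,-0.206,0.003,0,0,0.007,0.0],[0.001,-0.206,0.004,0,0,0.007,0.0],[-0.002,-0.206,0.003,0,0,0.007,0.0],[-0.004,-0.206,0.004,0,0,0.007,0.0],[-0.008,-0.206,0.003,0,0,0.007,0.0]]
[[-0.011,-0.206,0.004,0,-0.001,0.007,0.0],[-0.013,-0.206,0.003,0,0,0.008,0.0],[-0.017,-0.206,0.004,0.001,-0.001,0.007,0.0],[-0.02,-0.205,0.004,0,0,0.008,0.0],[-0.024,-0.205,0.004,0.001,-0.001,0.007,0.0]]
[[-0.026,-0.205,0.004,0,0,0.008,0.0],[0,0,0,0,0,0,0.0],[0,0,0,0,0,0,0.0],[0,0,0,0,0,0,0.0],[0,0,0,0,0,0,0.0]]
```

View pics/s12.png

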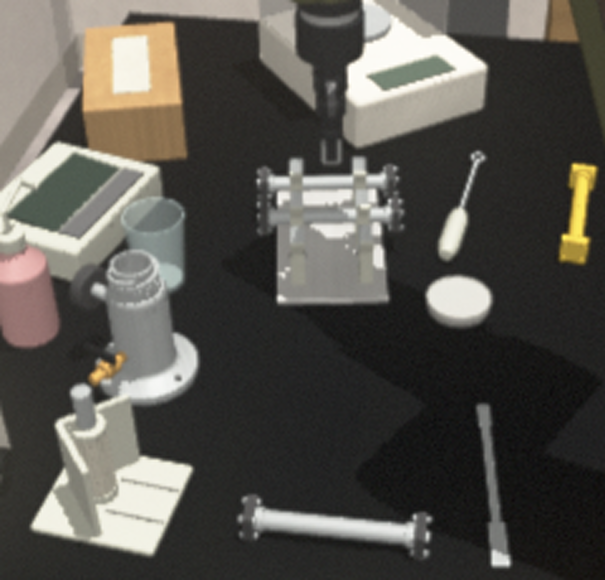

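The two tubes lie in the far and middle places at (328,180) and (330,213). The third is at (335,525).

Request:
arm_command(deltas=[[0.002,-0.15,0,0,0,0.007,0],[0.001,-0.206,0,0,0,0.007,0],[-0.002,-0.206,0,0,0,0.007,0],[-0.004,-0.206,0,0,0,0.007,0],[-0.008,-0.206,0,0,0,0.007,0]])

```text
t: 39.4
eef_pos: [0.4833, -0.0617, 0.1618]
tcp_rot: [[0.994, 0.11, 0.0], [0.11, -0.994, -0.0], [0.0, 0.0, -1.0]]
contact_force: [1.5, 0.3, -0.2]
opening: 0.0426
```

Request:
arm_command(deltas=[[-0.011,-0.206,0,0,0,0.007,0],[-0.013,-0.206,0,0,0,0.008,0],[-0.017,-0.206,0,0,0,0.007,0],[-0.02,-0.206,0,0,0,0.008,0],[-0.024,-0.206,0,0,0,0.007,0]])

```text
t: 39.9
eef_pos: [0.4499, 0.1425, 0.1619]
tcp_rot: [[0.999, 0.033, 0.001], [0.033, -0.999, 0.0], [0.001, -0.0, -1.0]]
contact_force: [1.8, 0.7, -0.6]
opening: 0.0428
```

```bash
python3 plan.py 443.8 191 70 0.7 0 45
```

```text
t 39.9 p [449.9 142.5 161.9] psi 1.9 tilt [0.0005 0.0001] F [ 1.8  0.7 -0.6] op 42.8 q6 101.3
[[-0.008,-0.081,0.153,0,0,0.003,0.0],[-0.008,-0.081,0.153,0,0,0.003,0.0],[-0.008,-0.081,0.153,0,0,0.004,0.0],[0,0,0,0,0,0,0.0],[0,0,0,0,0,0,0.0]]
```

Request:
arm_command(deltas=[[-0.01,-0.11,0.05,0,0,0.003,0],[-0.01,-0.09,0.15,0,0,0.003,0],[-0.008,-0.04,0.15,0,0,0.004,0],[0,0,0.1,0,0,0,0],[0,0,0.05,0,0,0,0]])

```text
t: 40.4
eef_pos: [0.4427, 0.1888, 0.0601]
tcp_rot: [[1.0, 0.013, -0.002], [0.013, -1.0, -0.001], [-0.002, 0.001, -1.0]]
contact_force: [0.5, 0.1, -0.7]
opening: 0.0425
```

```bash
python3 plan.py 443.8 191 33 0.7 0 45
```

```text
t 40.4 p [442.7 188.8  60.1] psi 0.7 tilt [-0.0021 -0.0008] F [ 0.5  0.1 -0.7] op 42.5 q6 108.0
[[0.006,-0.011,0.136,0,0.001,0,0.0],[0,0,0,0,0,0,0.0],[0,0,0,0,0,0,0.0],[0,0,0,0,0,0,0.0],[0,0,0,0,0,0,0.0]]
```

Request:
arm_command(deltas=[[0.005,-0.005,0.06,0,0,0,0],[0,0,0.05,0,0,0,0],[0,0,0.02,0,0,0,0],[0,0,0,0,0,0,0],[0,0,0,0,0,0,0]])

```text
t: 40.9
eef_pos: [0.4447, 0.1898, 0.0363]
tcp_rot: [[1.0, 0.012, 0.001], [0.012, -1.0, 0.0], [0.001, -0.0, -1.0]]
contact_force: [0.1, -0.5, 0.6]
opening: 0.0423
```

Request:
arm_command(deltas=[[0,0,0,0,0,0,-1],[0,0,0,0,0,0,-1],[0,0,0,0,0,0,-1],[0,0,0,0,0,0,-1],[0,0,0,0,0,0,-1]], force=80)

```text
t: 41.4
eef_pos: [0.4447, 0.1899, 0.0367]
tcp_rot: [[1.0, 0.013, 0.001], [0.013, -1.0, 0.0], [0.001, -0.0, -1.0]]
contact_force: [-1.8, -1.2, 8.3]
opening: 0.0146
```

The grip is a bit high, so I regrip 5 mm lower.

Request:
arm_command(deltas=[[0,0,0,0,0,0,-0.4],[0,0,0.012,0,0,0,-0.4],[0,0,0.012,0,0,0,-0.4],[0,0,0,0,0,0,-1],[0,0,0,0,0,0,-1]])

```text
t: 41.9
eef_pos: [0.4442, 0.1897, 0.0309]
tcp_rot: [[1.0, 0.013, -0.0], [0.013, -1.0, -0.0], [-0.001, 0.0, -1.0]]
contact_force: [-0.3, 0.7, -2.8]
opening: 0.0152
```

Request:
arm_command(deltas=[[0,0,0,0,0,0,-1],[0,0,0,0,0,0,-1],[0,0,0,0,0,0,-1],[0,0,0,0,0,0,-1],[0,0,0,0,0,0,-1]])

```text
t: 42.4
eef_pos: [0.4444, 0.1898, 0.0311]
tcp_rot: [[1.0, 0.012, -0.0], [0.012, -1.0, -0.0], [-0.0, 0.0, -1.0]]
contact_force: [-0.0, 0.9, -1.6]
opening: 0.015
```

Request:
arm_command(deltas=[[0,0,-0.05,0,0,0,-1],[0,0,-0.12,0,0,0,-1],[0,0,-0.17,0,0,0,-1],[0,0,-0.17,0,0,0,-1],[0,0,-0.12,0,0,0,-1]])

```text
t: 42.9
eef_pos: [0.4447, 0.1899, 0.1601]
tcp_rot: [[1.0, 0.012, 0.002], [0.012, -1.0, 0.001], [0.002, -0.001, -1.0]]
contact_force: [0.0, -0.1, -2.3]
opening: 0.0148
```

```bash
python3 plan.py 502.4 -184 160 10.6 -1 42
```

```text
t 42.9 p [444.7 189.9 160.1] psi 0.7 tilt [0.0024 0.0008] F [ 0.  -0.1 -2.3] op 14.8 q6 108.1
[[0.027,0.187,0,0,0,-0.008,-1.0],[0.023,0.188,0,0,0,-0.008,-1.0],[0.02,0.188,0,0,0,-0.008,-1.0],[0.017,0.188,0,0,0,-0.008,-1.0],[0.014,0.189,0,0,0,-0.008,-1.0]]
[[0.011,0.189,0,0,0,-0.008,-1.0],[0.008,0.189,0,0,0,-0.009,-1.0],[0.004,0.189,0,0,0,-0.008,-1.0],[0.001,0.189,0,0,-0.001,-0.009,-1.0],[-0.003,0.189,-0.001,0,0,-0.008,-1.0]]
```

Request:
arm_command(deltas=[[0.02,0.15,0,0,0,-0.008,-1],[0.025,0.188,0,0,0,-0.008,-1],[0.02,0.188,0,0,0,-0.008,-1],[0.017,0.188,0,0,0,-0.008,-1],[0.014,0.188,0,0,0,-0.008,-1]])

```text
t: 43.4
eef_pos: [0.4721, 0.009, 0.158]
tcp_rot: [[0.995, 0.097, 0.001], [0.097, -0.995, -0.0], [0.001, 0.0, -1.0]]
contact_force: [1.1, 0.7, -0.7]
opening: 0.0155
```

Request:
arm_command(deltas=[[0.011,0.188,0,0,0,-0.008,-1],[0.008,0.188,0,0,0,-0.009,-1],[0.004,0.188,0,0,0,-0.008,-1],[0.002,0.188,0,0,0,-0.009,-1],[0,0.18,0,0,0,-0.008,-1]])

```text
t: 43.9
eef_pos: [0.5014, -0.1754, 0.1579]
tcp_rot: [[0.983, 0.184, 0.001], [0.184, -0.983, -0.0], [0.001, 0.0, -1.0]]
contact_force: [0.3, -0.1, -0.8]
opening: 0.0149
```

```bash
python3 plan.py 502.4 -184 105 10.6 -1 42
```

```text
t 43.9 p [ 501.4 -175.4  157.9] psi 10.6 tilt [ 0.0006 -0.0002] F [ 0.3 -0.1 -0.8] op 14.9 q6 56.2
[[-0.001,0.021,0.132,0,0,0,-1.0],[-0.002,0.022,0.133,0,0,0,-1.0],[0,0,0,0,0,0,-1.0],[0,0,0,0,0,0,-1.0],[0,0,0,0,0,0,-1.0]]
```

Request:
arm_command(deltas=[[0,0.03,0.04,0,0,0,-1],[0,0.012,0.1,0,0,0,-1],[0,0,0.09,0,0,0,-1],[0,0,0.05,0,0,0,-1],[0,0,0,0,0,0,-1]])

```text
t: 44.4
eef_pos: [0.5025, -0.1814, 0.1003]
tcp_rot: [[0.983, 0.184, -0.002], [0.184, -0.983, 0.001], [-0.002, -0.001, -1.0]]
contact_force: [0.7, -0.9, -2.0]
opening: 0.0148
```

```bash
python3 plan.py 502.4 -184 78 10.6 -1 42; python3 look.py side s13 90 250 220 420
```

```text
t 44.4 p [ 502.5 -181.4  100.3] psi 10.6 tilt [-0.0019  0.0009] F [ 0.7 -0.9 -2. ] op 14.8 q6 55.6
[[-0.002,0.013,0.111,-0.001,0.001,0,-1.0],[0,0,0,0,0,0,-1.0],[0,0,0,0,0,0,-1.0],[0,0,0,0,0,0,-1.0],[0,0,0,0,0,0,-1.0]]
3.625
```

View pics/s13.png

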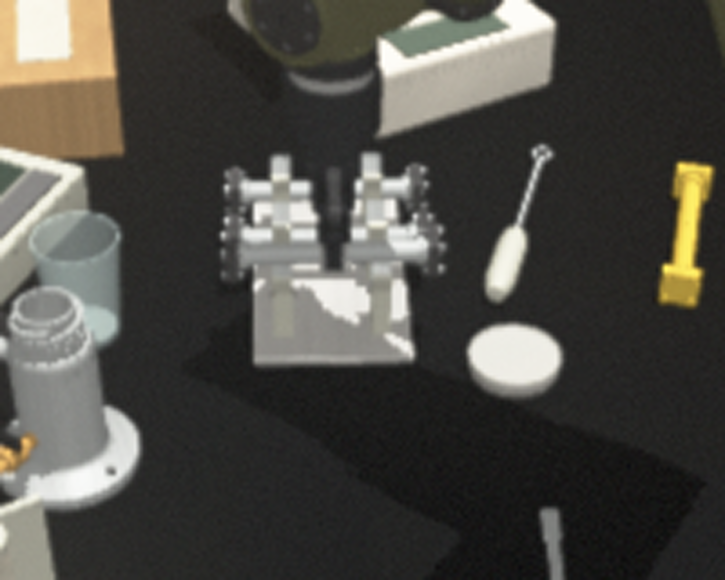

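The third tube is held level above the near pair at (335,248). Lowering and pressing.

Request:
arm_command(deltas=[[0,0.01,0.05,0,0,0,-1],[0,0,0.05,0,0,0,-1],[0,0,0.02,0,0,0,-1],[0,0,0.015,0,0,0,-1],[0,0,0.015,0,0,0,-1]])

```text
t: 44.95
eef_pos: [0.504, -0.184, 0.0719]
tcp_rot: [[0.983, 0.183, 0.002], [0.183, -0.983, -0.0], [0.002, 0.001, -1.0]]
contact_force: [-0.4, 3.0, 6.8]
opening: 0.0151
```

Request:
arm_command(deltas=[[0,0,0.015,0,0,0,-1],[0,0,0.015,0,0,0,-1],[0,0,0.01,0,0,0,-1],[0,0,0,0,0,0,-1],[0,0,0,0,0,0,-1]])

```text
t: 45.45
eef_pos: [0.5033, -0.184, 0.0627]
tcp_rot: [[0.983, 0.183, -0.0], [0.183, -0.983, -0.0], [-0.0, 0.0, -1.0]]
contact_force: [4.2, -3.3, -7.4]
opening: 0.0149
```

```bash
python3 plan.py
```

```text
t 45.45 p [ 503.3 -184.    62.7] psi 10.6 tilt [-0.0001 -0.0001] F [ 4.2 -3.3 -7.4] op 14.9 q6 55.5
```

Request:
arm_command(deltas=[[0,0,0.01,0,0,0,-1],[0,0,0.008,0,0,0,-1],[0,0,0.004,0,0,0,-1],[0,0,0,0,0,0,-1],[0,0,0,0,0,0,-1]])

```text
t: 45.95
eef_pos: [0.5034, -0.1841, 0.0596]
tcp_rot: [[0.983, 0.183, 0.0], [0.183, -0.983, -0.0], [0.0, 0.0, -1.0]]
contact_force: [-4.2, -0.5, 12.7]
opening: 0.0156
```

Request:
arm_command(deltas=[[0,0,0.003,0,0,0,-1],[0,0,0,0,0,0,-1],[0,0,0,0,0,0,-1],[0,0,-0.003,0,0,0,-0.6],[0,0,0,0,0,0,-0.3]])

```text
t: 46.45
eef_pos: [0.5033, -0.1839, 0.0589]
tcp_rot: [[0.983, 0.183, 0.0], [0.183, -0.983, 0.0], [0.0, -0.0, -1.0]]
contact_force: [-0.6, 0.0, 0.7]
opening: 0.0292
```

Request:
arm_command(deltas=[[0,0,0,0,0,0,0],[0,0,0,0,0,0,0],[0,0,-0.1,0,0,0,0],[0,0,-0.2,0,0,0,0],[0,0,-0.2,0,0,0,0]])

```text
t: 46.95
eef_pos: [0.5029, -0.1837, 0.1593]
tcp_rot: [[0.983, 0.183, -0.002], [0.183, -0.983, 0.001], [-0.002, -0.001, -1.0]]
contact_force: [-0.3, -0.9, 0.0]
opening: 0.0426
```

Request:
arm_command(deltas=[[0,0,-0.2,0,0,0,0],[-0.1,0,-0.2,0,0,0,0],[-0.2,0,0,0,0,0,0],[-0.2,0,0,0,0,0,0],[-0.1,0,0,0,0,0,0]])

```text
t: 47.45
eef_pos: [0.3832, -0.2059, 0.2387]
tcp_rot: [[0.983, 0.183, -0.0], [0.183, -0.983, 0.0], [-0.0, -0.0, -1.0]]
contact_force: [0.9, -0.6, 0.1]
opening: 0.043
```

```bash
python3 plan.py; python3 look.py side s14 100 300 150 420; python3 look.py top t14 100 260 180 450; python3 - <<'E'
from h import *
a=np.radians(10.6);X=np.array([np.cos(a),np.sin(a)]);Y=np.array([-X[1],X[0]])
for f,b in(("t14",(2,2.7)),("s14",(-1.1,-1.9))):
    P=cloud(dict(np.load(f+".npz")))
    for k in(-1,0,1):
        c=np.array([515.5,-254.8])+72*k*Y
        q=P.reshape(-1,3)*1000; q=q[np.isfinite(q[:,0])]
        u=(q[:,:2]+b-c)@X;v=(q[:,:2]+b-c)@Y
        m=(abs(v)<22)&(q[:,2]>38)&(abs(u)<105)
        fl=m&(abs(u)>65); mid=m&(abs(u)<28)&(q[:,2]>49)
        L=m&(u>-80)&(u<-52)&(q[:,2]>49);R=m&(u<80)&(u>52)&(q[:,2]>49)
        def tz(s): return np.round(np.percentile(q[s,2],90),1) if s.sum()>3 else None
        print(f,k,"ends u",np.round([u[m].min(),u[m].max()]),"mid n",mid.sum(),"v",np.round(np.median(v[mid]),1),"top z",tz(mid),"flange v L/R",np.round([np.mean(v[m&(u<-72)]),np.mean(v[m&(u>72)])],1),"z",tz(m&(u<-74)),tz(m&(u>74)))
E
```

```text
t 47.45 p [ 383.2 -205.9  238.7] psi 10.5 tilt [-0.0002  0.    ] F [ 0.9 -0.6  0.1] op 43.0 q6 46.4
2.888888888888889
2.888888888888889
t14 -1 ends u [-86.  89.] mid n 65 v 1.2 top z 55.4 flange v L/R [1.2 2.2] z 62.4 62.2
t14 0 ends u [-42.  88.] mid n 68 v 0.4 top z 55.0 flange v L/R [nan 0.2] z None 61.3
t14 1 ends u [-105.   89.] mid n 68 v 0.7 top z 54.9 flange v L/R [3.9 0.9] z 493.1 63.5
s14 -1 ends u [-87.  88.] mid n 54 v 2.8 top z 55.2 flange v L/R [4.9 4.7] z 62.8 62.3
s14 0 ends u [-87.  87.] mid n 60 v 2.2 top z 55.2 flange v L/R [5.1 3.6] z 62.1 62.6
s14 1 ends u [-105.   88.] mid n 71 v 2.1 top z 55.3 flange v L/R [9.5 4.3] z 399.7 61.7
  return _methods._mean(a, axis=axis, dtype=dtype,
  ret = ret.dtype.type(ret / rcount)
```

View pics/s14.png

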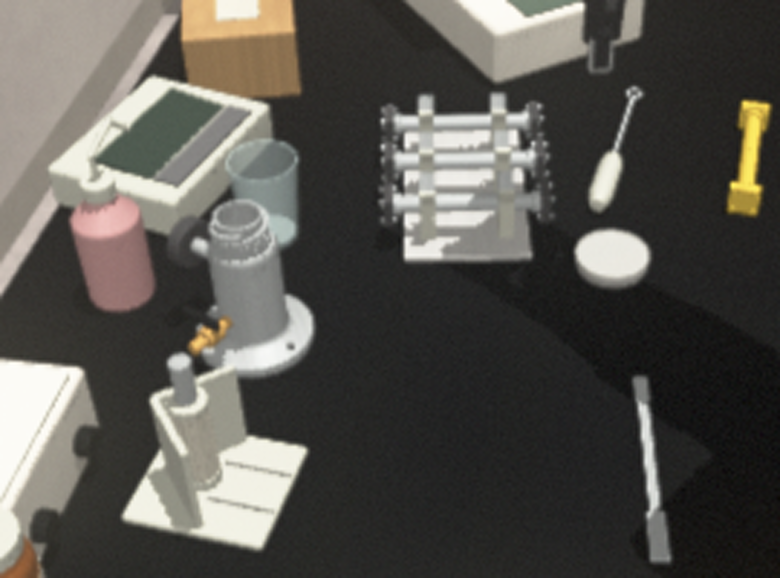

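View pics/t14.png

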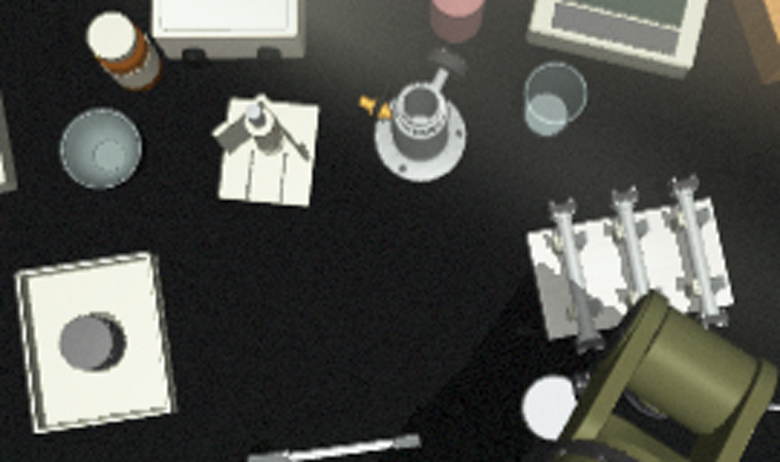

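```bash
python3 - <<'E'
from h import *
from scipy.optimize import least_squares
def fit(p,r,c0):
    p=p[:,:2]*1000
    return least_squares(lambda c:np.hypot(*(p-c).T)-r,c0,loss='soft_l1',f_scale=1).x
for f,x0,y0 in(("s5",637,178.6),("s6",676.9,176.3),("s7",678,176),("s8",677,176),("s14",677,176)):
    P=cloud(dict(np.load(f+".npz")));o=[]
    z=(.118,.132) if f=="s5" else (.106,.119)
    p=P[box(P,(x0-13)/1e3,(x0+14)/1e3,(y0-5)/1e3,(y0+16)/1e3,*z)]
    k=fit(p,9,[x0,y0]);print(f,"stem",len(p),np.round(k,1),"off TCP",np.round(k-[x0,y0],1))
    for zz in((.03,.06),(.06,.09)):
        z2=zz if f!="s5" else (zz[0]+.012,zz[1]+.012)
        p=P[box(P,(x0-18)/1e3,(x0+6)/1e3,(y0+4)/1e3,(y0+20)/1e3,*z2)]
        k=fit(p,16.5,[x0,y0]);print("   body",len(p),np.round(k,1),np.round(np.percentile(p[:,0]*1e3,2),1))
E
```

```text
s5 stem 46 [638.5 179.6] off TCP [1.5 1. ]
   body 85 [639.5 177.7] 622.8
   body 84 [639.1 177.5] 622.9
s6 stem 36 [678.2 177.2] off TCP [1.3 0.9]
   body 65 [678.7 174.9] 662.0
   body 83 [678.7 175.1] 662.5
s7 stem 32 [676.5 176. ] off TCP [-1.5  0. ]
   body 71 [676.  173.4] 660.6
   body 90 [676.7 174.2] 660.2
s8 stem 33 [676.1 175.7] off TCP [-0.9 -0.3]
   body 67 [676.  173.8] 660.5
   body 93 [676.3 173.9] 660.6
s14 stem 32 [676.  175.5] off TCP [-1.  -0.5]
   body 70 [676.2 174. ] 660.7
   body 90 [676.1 174.3] 660.1
```

All three tubes are seated: tops at about 55 mm, ends at ±87 mm, yaw matching the rack. The cap is in the tray. But calibrating the stem fit against the held poses shows the cartridge sprang back about 2–3 mm on release, to roughly (674.7,174.6), while it could move freely as far as about 677.5. I'll regrip it and seat it properly, releasing without preload.

```bash
python3 plan.py 675 174.8 260 84 0 40
```

```text
t 47.55 p [ 383.7 -206.2  238.9] psi 10.5 tilt [ 0.0001 -0.0002] F [0.3 0.1 0.3] op 42.8 q6 46.5
[[0.137,-0.124,-0.008,0,0,-0.047,0.0],[0.148,-0.11,-0.008,0,0,-0.047,0.0],[0.158,-0.095,-0.008,0,0,-0.047,0.0],[0.167,-0.078,-0.008,0,0,-0.047,0.0],[0.174,-0.062,-0.008,0,0,-0.047,0.0]]
[[0.179,-0.044,-0.008,0,0,-0.047,0.0],[0.183,-0.027,-0.008,0,0,-0.047,0.0],[0.184,-0.008,-0.008,0,0,-0.047,0.0],[0.184,0.01,-0.008,0,0,-0.047,0.0],[0.182,0.028,-0.008,0,0,-0.047,0.0]]
[[0.179,0.045,-0.009,0,0,-0.048,0.0],[0.173,0.063,-0.008,0,0,-0.047,0.0],[0.167,0.08,-0.009,0,0,-0.048,0.0],[0,0,0,0,0,0,0.0],[0,0,0,0,0,0,0.0]]
```

Request:
arm_command(deltas=[[0.137,-0.124,-0.008,0,0,-0.047,0],[0.148,-0.11,-0.008,0,0,-0.047,0],[0.158,-0.095,-0.008,0,0,-0.047,0],[0.167,-0.078,-0.008,0,0,-0.047,0],[0.174,-0.062,-0.008,0,0,-0.047,0]])

```text
t: 48.05
eef_pos: [0.4984, -0.0573, 0.2466]
tcp_rot: [[0.777, 0.629, -0.0], [0.629, -0.777, 0.0], [0.0, -0.0, -1.0]]
contact_force: [0.9, -0.8, 0.4]
opening: 0.0428
```

Request:
arm_command(deltas=[[0.179,-0.044,-0.008,0,0,-0.047,0],[0.183,-0.027,-0.008,0,0,-0.047,0],[0.184,-0.008,-0.008,0,0,-0.047,0],[0.184,0.01,-0.008,0,0,-0.047,0],[0.182,0.028,-0.008,0,0,-0.047,0]])

```text
t: 48.55
eef_pos: [0.6102, 0.0895, 0.2542]
tcp_rot: [[0.387, 0.922, -0.001], [0.922, -0.387, 0.0], [-0.0, -0.001, -1.0]]
contact_force: [0.8, -0.1, 0.9]
opening: 0.0428
```

Request:
arm_command(deltas=[[0.179,0.045,-0.008,0,0,-0.048,0],[0.173,0.063,-0.008,0,0,-0.047,0],[0.15,0.07,-0.008,0,0,-0.048,0],[0.017,0.01,0,0,0,0,0],[0,0,0,0,0,0,0]])

```text
t: 49.05
eef_pos: [0.6759, 0.1769, 0.2581]
tcp_rot: [[0.102, 0.995, -0.001], [0.995, -0.102, -0.0], [-0.0, -0.001, -1.0]]
contact_force: [-0.1, -1.0, 0.8]
opening: 0.0427
```

```bash
python3 plan.py 675 174.8 170 84 0 30
```

```text
t 49.05 p [675.9 176.9 258.1] psi 84.1 tilt [-0.0014 -0.0003] F [-0.1 -1.   0.8] op 42.7 q6 17.5
[[-0.004,-0.001,0.147,0,0,0,0.0],[-0.003,-0.001,0.147,0,0,0.001,0.0],[-0.004,-0.001,0.147,-0.001,0,0,0.0],[0,0,0,0,0,0,0.0],[0,0,0,0,0,0,0.0]]
```

Request:
arm_command(deltas=[[-0.01,-0.003,0.13,0,0,0,0],[0,0,0.15,0,0,0,0],[0,0,0.14,0,0,0,0],[0,0,0.1,0,0,0,0],[0,0,0.03,0,0,0,0]], force=40)

```text
t: 49.55
eef_pos: [0.674, 0.1728, 0.1471]
tcp_rot: [[0.105, 0.995, -0.004], [0.995, -0.105, -0.001], [-0.001, -0.003, -1.0]]
contact_force: [-0.1, -0.4, -0.1]
opening: 0.0426
```

```bash
python3 plan.py 675 174.8 140 84 0 30
```

```text
t 49.55 p [674.  172.8 147.1] psi 84.0 tilt [-0.0036 -0.0008] F [-0.1 -0.4 -0.1] op 42.6 q6 17.4
[[0.01,0.004,0.035,-0.002,0.001,0,0.0],[0,0,0,0,0,0,0.0],[0,0,0,0,0,0,0.0],[0,0,0,0,0,0,0.0],[0,0,0,0,0,0,0.0]]
```

Request:
arm_command(deltas=[[0.01,0.002,0.015,0,0,0,0],[0,0,0.01,0,0,0,0],[0,0,0,0,0,0,-0.3],[0,0,0,0,0,0,-0.6],[0,0,0,0,0,0,-1]], force=25)

```text
t: 50.05
eef_pos: [0.6759, 0.1759, 0.1455]
tcp_rot: [[0.103, 0.995, 0.001], [0.995, -0.103, 0.0], [0.0, 0.001, -1.0]]
contact_force: [-1.2, -0.0, 3.6]
opening: 0.0171
```

Request:
arm_command(deltas=[[0,0,0,0,0,0,-1],[0,0,0,0,0,0,-1],[0,0,0,0,0,0,-1],[0,0,0,0,0,0,-1],[0,0,0,0,0,0,-1]], force=25)

```text
t: 50.55
eef_pos: [0.6759, 0.1759, 0.1455]
tcp_rot: [[0.103, 0.995, 0.001], [0.995, -0.103, 0.0], [0.0, 0.001, -1.0]]
contact_force: [-0.9, 0.5, 6.6]
opening: 0.0171
```

```bash
python3 plan.py; python3 look.py side s15 130 310 150 330
```

```text
t 50.55 p [675.9 175.9 145.5] psi 84.1 tilt [0.0013 0.0003] F [-0.9  0.5  6.6] op 17.1 q6 17.5
3.2222222222222223
```

View pics/s15.png

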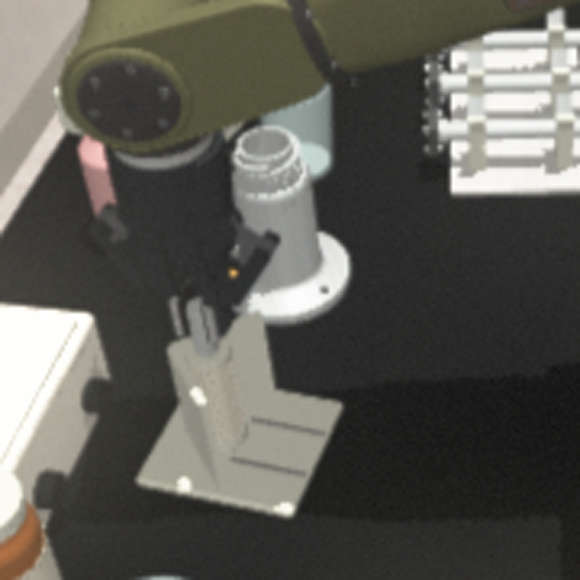

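The fingers hold the stem at (205,325) and the cartridge stands upright. Small pushes into the V, reading the force after each.

Request:
arm_command(deltas=[[0,0.004,0,0,0,0,-1],[0,0,0,0,0,0,-1],[0,0,0,0,0,0,-1],[0,0,0,0,0,0,-1],[0,0,0,0,0,0,-1]])

```text
t: 51.1
eef_pos: [0.6766, 0.1759, 0.1455]
tcp_rot: [[0.102, 0.995, 0.001], [0.995, -0.102, 0.0], [0.0, 0.001, -1.0]]
contact_force: [-3.1, 0.3, 5.7]
opening: 0.0173
```

Request:
arm_command(deltas=[[0,0.004,0,0,0,0,-1],[0,0,0,0,0,0,-1],[0,0,0,0,0,0,-1],[0,0,0,0,0,0,-1],[0,0,0,0,0,0,-1]])

```text
t: 51.6
eef_pos: [0.6773, 0.1759, 0.1456]
tcp_rot: [[0.102, 0.995, 0.001], [0.995, -0.102, 0.0], [0.0, 0.001, -1.0]]
contact_force: [-3.5, 0.1, 7.4]
opening: 0.0172
```

Request:
arm_command(deltas=[[0,0.004,0,0,0,0,-1],[0,0,0,0,0,0,-1],[0,0,0,0,0,0,-1],[0,0,0,0,0,0,-1],[0,0,0,0,0,0,-1]])

```text
t: 52.1
eef_pos: [0.6779, 0.1758, 0.1456]
tcp_rot: [[0.102, 0.995, 0.0], [0.995, -0.102, 0.0], [0.0, 0.0, -1.0]]
contact_force: [-5.1, 1.7, 9.9]
opening: 0.0167
```

```bash
python3 plan.py
```

```text
t 52.1 p [677.9 175.8 145.6] psi 84.1 tilt [0.0002 0.0004] F [-5.1  1.7  9.9] op 16.7 q6 17.4
```

Request:
arm_command(deltas=[[0,0.004,-0.001,0,0,0,-1],[0,0,0,0,0,0,-1],[0,0,0,0,0,0,-1],[0,0,0,0,0,0,-1],[0,0,0,0,0,0,-1]])

```text
t: 52.6
eef_pos: [0.6783, 0.176, 0.1456]
tcp_rot: [[0.102, 0.995, -0.001], [0.995, -0.102, 0.001], [0.0, -0.001, -1.0]]
contact_force: [-7.8, 1.4, 8.9]
opening: 0.0171
```

Request:
arm_command(deltas=[[0,0.004,0,0,0,0,-1],[0,0,0,0,0,0,-1],[0,0,0,0,0,0,-1],[0,0,0,0,0,0,-1],[0,0,0,0,0,0,-1]])

```text
t: 53.1
eef_pos: [0.6788, 0.1762, 0.1456]
tcp_rot: [[0.102, 0.995, -0.002], [0.995, -0.102, 0.001], [0.001, -0.002, -1.0]]
contact_force: [-10.5, 2.3, 10.5]
opening: 0.0173
```

```bash
python3 plan.py; python3 look.py side s16 130 310 150 330
```

```text
t 53.1 p [678.8 176.2 145.6] psi 84.1 tilt [-0.0019  0.0009] F [-10.5   2.3  10.5] op 17.3 q6 17.4
3.2222222222222223
```

```bash
cat > cf.py <<'E'
from h import *;import sys
from scipy.optimize import least_squares
def fit(p,r,c0):
    p=p[:,:2]*1000
    return least_squares(lambda c:np.hypot(*(p-c).T)-r,c0,loss='soft_l1',f_scale=1).x
x0,y0=677,176
for f in sys.argv[1:]:
    P=cloud(dict(np.load(f+".npz")))
    p=P[box(P,(x0-13)/1e3,(x0+14)/1e3,(y0-5)/1e3,(y0+16)/1e3,.106,.119)]
    print(f,"stem",len(p),np.round(fit(p,9,[x0,y0])-[1.4,1.0],1))
    for a,b in((.02,.05),(.05,.07),(.07,.09)):
        p=P[box(P,(x0-20)/1e3,(x0+6)/1e3,(y0+4)/1e3,(y0+20)/1e3,a,b)]
        print("  body",len(p),np.round(fit(p,16.5,[x0,y0])-[2,-1.2],1),np.round(np.percentile(p[:,0]*1e3,2),1))
E
python3 cf.py s6 s8 s15 s16
```

```text
s6 stem 36 [676.8 176.2]
  body 60 [677.1 176.4] 662.2
  body 47 [676.3 176.1] 662.3
  body 61 [676.8 176.3] 662.7
s8 stem 33 [674.7 174.7]
  body 67 [674.2 175. ] 660.8
  body 54 [673.9 175.4] 660.5
  body 63 [674.5 174.9] 660.8
s15 stem 29 [675.8 174.7]
  body 64 [674.6 175.2] 660.7
  body 55 [674.  174.7] 660.4
  body 62 [675.  175.3] 661.1
s16 stem 30 [677.2 174.7]
  body 63 [675.9 175.6] 662.1
  body 47 [675.3 175.1] 661.7
  body 57 [676.4 175.3] 663.2
```

Request:
arm_command(deltas=[[0.005,0,-0.002,0,0,0,-1],[0.003,0,0,0,0,0,-1],[0,0,0,0,0,0,-1],[0,0,0,0,0,0,-1],[0,0,0,0,0,0,-1]])

```text
t: 53.65
eef_pos: [0.6791, 0.1768, 0.1458]
tcp_rot: [[0.103, 0.995, -0.002], [0.995, -0.103, -0.001], [-0.001, -0.002, -1.0]]
contact_force: [-8.6, -3.6, 9.0]
opening: 0.0169
```

Request:
arm_command(deltas=[[0,0.004,0,0,0,0,-1],[0,0,0,0,0,0,-1],[0,0,0,0,0,0,-1],[0,0,0,0,0,0,-1],[0,0,0,0,0,0,-1]])

```text
t: 54.15
eef_pos: [0.6793, 0.1768, 0.1457]
tcp_rot: [[0.102, 0.995, -0.004], [0.995, -0.102, -0.001], [-0.001, -0.004, -1.0]]
contact_force: [-15.9, -3.9, 11.4]
opening: 0.0172
```

```bash
python3 plan.py; python3 look.py side s17 130 310 150 330; python3 cf.py s17
```

```text
t 54.15 p [679.3 176.8 145.7] psi 84.1 tilt [-0.0037 -0.0007] F [-15.9  -3.9  11.4] op 17.2 q6 17.5
3.2222222222222223
s17 stem 28 [677.6 175.3]
  body 68 [675.6 175.6] 660.9
  body 48 [676.1 175.7] 662.3
  body 59 [676.6 175.6] 663.3
```

Request:
arm_command(deltas=[[0,-0.004,-0.004,0,0,0,-1],[0,0,-0.003,0,0,0,-1],[0,0,0,0,0,0,-1],[0,0,0,0,0,0,-1],[0,0,0,0,0,0,-1]])

```text
t: 54.7
eef_pos: [0.6788, 0.1768, 0.1458]
tcp_rot: [[0.103, 0.995, -0.004], [0.995, -0.103, -0.001], [-0.001, -0.003, -1.0]]
contact_force: [-7.3, -1.1, 0.2]
opening: 0.0175
```

```bash
python3 plan.py; python3 look.py side s18 130 310 150 330; python3 cf.py s18
```

```text
t 54.7 p [678.8 176.8 145.8] psi 84.1 tilt [-0.0035 -0.0007] F [-7.3 -1.1  0.2] op 17.5 q6 17.5
3.2222222222222223
s18 stem 29 [676.7 175.4]
  body 61 [675.9 175.2] 662.1
  body 47 [677.2 176.2] 663.4
  body 55 [676.9 175.4] 663.6
```

Request:
arm_command(deltas=[[0,-0.002,0.002,0,0,0,-1],[0,0,0,0,0,0,-1],[0,0,0,0,0,0,-1],[0,0,0,0,0,0,-1],[0,0,0,0,0,0,-1]])

```text
t: 55.25
eef_pos: [0.6787, 0.1768, 0.1457]
tcp_rot: [[0.103, 0.995, -0.002], [0.995, -0.103, -0.001], [-0.001, -0.002, -1.0]]
contact_force: [-5.1, -2.3, 1.9]
opening: 0.0172
```

```bash
python3 plan.py
```

```text
t 55.25 p [678.7 176.8 145.7] psi 84.1 tilt [-0.0025 -0.0006] F [-5.1 -2.3  1.9] op 17.2 q6 17.5
```

Request:
arm_command(deltas=[[0,-0.002,0.002,0,0,0,-1],[0,0,0,0,0,0,-1],[0,0,0,0,0,0,-1],[0,0,0,0,0,0,-1],[0,0,0,0,0,0,-1]], force=20)

```text
t: 55.75
eef_pos: [0.6786, 0.1769, 0.1457]
tcp_rot: [[0.103, 0.995, -0.001], [0.995, -0.103, -0.0], [-0.001, -0.001, -1.0]]
contact_force: [-4.7, -2.0, 3.4]
opening: 0.017
```

```bash
python3 plan.py
```

```text
t 55.75 p [678.6 176.9 145.7] psi 84.1 tilt [-0.0013 -0.0004] F [-4.7 -2.   3.4] op 17.0 q6 17.5
```

Request:
arm_command(deltas=[[0,-0.001,0,0,0,0,-1],[0,0,0,0,0,0,-0.64],[0,0,0,0,0,0,-0.61],[0,0,0,0,0,0,-0.58],[0,0,0,0,0,0,-0.55]], force=20)

```text
t: 56.25
eef_pos: [0.6789, 0.1772, 0.1456]
tcp_rot: [[0.103, 0.995, 0.001], [0.995, -0.103, 0.0], [0.0, 0.001, -1.0]]
contact_force: [-0.6, -0.9, 0.5]
opening: 0.0195
```

```bash
python3 plan.py; python3 look.py side s19 130 310 150 330; python3 cf.py s19
```

```text
t 56.25 p [678.9 177.2 145.6] psi 84.1 tilt [0.0007 0.0002] F [-0.6 -0.9  0.5] op 19.5 q6 17.5
3.2222222222222223
s19 stem 25 [677.4 175.1]
  body 64 [676.1 175.3] 662.0
  body 49 [676.4 175.7] 662.7
  body 53 [677.1 175.6] 663.4
```

Request:
arm_command(deltas=[[0,0,0,0,0,0,-0.5],[0,0,0,0,0,0,-0.4],[0,0,0,0,0,0,-0.2],[0,0,0,0,0,0,0],[0,0,-0.05,0,0,0,0]])

```text
t: 56.8
eef_pos: [0.6783, 0.177, 0.1546]
tcp_rot: [[0.103, 0.995, -0.002], [0.995, -0.103, -0.0], [-0.001, -0.002, -1.0]]
contact_force: [0.5, -0.2, 0.1]
opening: 0.0425
```

Request:
arm_command(deltas=[[0,0,-0.15,0,0,0,0],[0,0,-0.2,0,0,0,0],[0,0,-0.2,0,0,0,0],[0,0,-0.2,0,0,0,0],[0,0,-0.1,0,0,0,0]])

```text
t: 57.3
eef_pos: [0.6789, 0.1771, 0.3311]
tcp_rot: [[0.103, 0.995, 0.006], [0.995, -0.103, 0.001], [0.002, 0.006, -1.0]]
contact_force: [0.2, 0.0, 0.8]
opening: 0.0426
```

Request:
arm_command(deltas=[[0,-0.2,0,0,0,0,0],[0,-0.2,0,0,0,0,0],[0,-0.2,0,0,0,0,0],[0,-0.2,0,0,0,0,0],[0,-0.2,0,0,0,0,0]])

```text
t: 57.8
eef_pos: [0.4781, 0.1976, 0.3265]
tcp_rot: [[0.103, 0.995, 0.001], [0.995, -0.103, 0.0], [0.001, 0.001, -1.0]]
contact_force: [0.7, 0.7, 0.1]
opening: 0.0428
```

```bash
python3 plan.py; python3 look.py side s20 120 310 150 340; python3 look.py top t20 110 190 230 330;python3 cf.py s20; python3 - <<'E'
from h import *
a=np.radians(-6);X=np.array([np.cos(a),np.sin(a)]);Y=np.array([-X[1],X[0]])
for f in("t8","t14","t20"):
    P=cloud(dict(np.load(f+".npz")));p=P[box(P,.64,.72,.14,.22,.139,.16)];print(f,len(p),p.mean(0)*1e3,rect(p)[:2])
E
```

```text
t 57.8 p [478.1 197.6 326.5] psi 84.1 tilt [0.0011 0.0004] F [0.7 0.7 0.1] op 42.8 q6 24.3
3.0526315789473686
5
s20 stem 35 [675.6 174.7]
  body 68 [674.5 174.7] 660.9
  body 45 [674.9 174.5] 661.3
  body 61 [675.5 175.2] 661.9
t8 27 [672.02072121 172.71414992 144.46243179] (array([672.5, 173.5]), array([17.6, 13.3]))
t14 26 [672.69132916 173.43739729 144.04975208] (array([673.1, 173.7]), array([16.1, 13.8]))
t20 27 [673.49627675 173.05007201 143.84490519] (array([673.7, 172.8]), array([15.9, 15.5]))
```

View pics/t20.png

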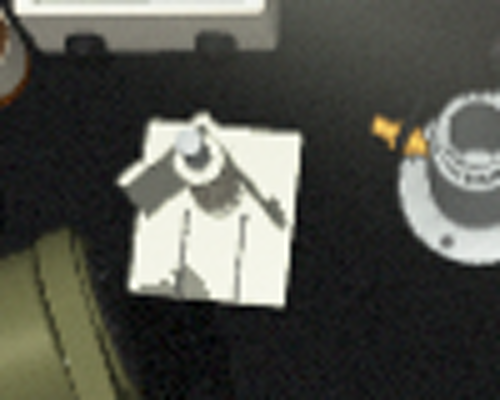

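View pics/s20.png

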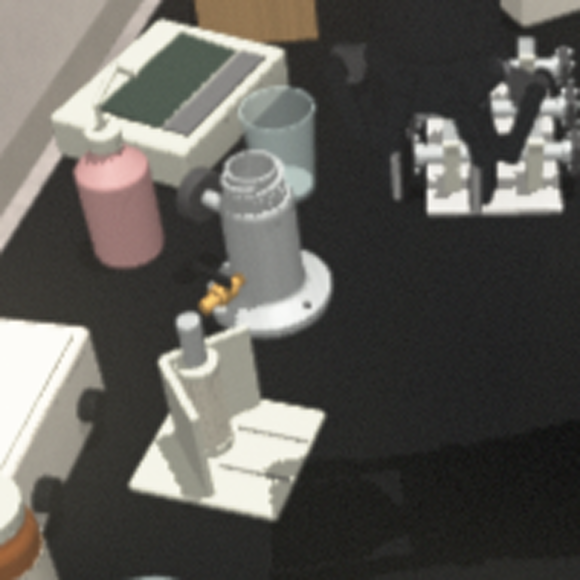

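Released, the cartridge again rocked back about 1 mm, because a push at stem height makes it lean. I'll nudge it at its foot instead: closed fingertips, hand tilted 35° so it clears the stem.

```bash
cat > plan2.py <<'E'
import sys,json
from plan import *
def plan2(x,y,z,psi,tilt,grip,v=40,w=8.0):
    s=read_state();p=s["eef_pos"].copy();R=Ro.from_matrix(s["tcp_rot"])
    g=np.array([x,y,z])/1000;a=np.radians(psi)
    G=Ro.from_matrix(np.column_stack([[np.cos(a),np.sin(a),0],[np.sin(a),-np.cos(a),0],[0,0,-1]]))*Ro.from_euler('y',tilt,degrees=True)
    rv=(R.inv()*G).as_rotvec()
    n=max(int(np.ceil(np.linalg.norm(g-p)*1000/v)),int(np.ceil(np.degrees(np.linalg.norm(rv))/w)),1);rows=[]
    for i in range(n):
        rv=(R.inv()*G).as_rotvec(); k=n-i
        row=np.round(np.r_[R.as_matrix().T@((g-p)/k)/.2,rv/k/(2*np.pi/3)],3)
        p=p+R.as_matrix()@(row[:3]*.2); R=R*Ro.from_rotvec(row[3:]*2*np.pi/3)
        rows.append([float(q)+0. for q in row]+[grip])
    while len(rows)%5: rows.append([0,0,0,0,0,0,grip])
    for i in range(0,len(rows),5): print(json.dumps(rows[i:i+5]).replace(" ","").replace("0.0,","0,"))
if __name__=="__main__":
    st();print(np.round(read_state()["joints"],2)); a=[float(q) for q in sys.argv[1:]]
    if a: plan2(*a)
E
echo turn; python3 plan2.py 560 189 250 -6 0 -1
```

```text
turn
t 57.9 p [476.6 198.1 327.3] psi 84.2 tilt [0.0014 0.0008] F [ 0.4 -0.4  1. ] op 43.0 q6 24.3
[0.32 0.18 1.51 0.   1.45 0.42]
[[0,0.035,0.032,0,0,0.063,-1.0],[0.004,0.035,0.032,0,0,0.063,-1.0],[0.009,0.034,0.032,0,0,0.063,-1.0],[0.013,0.032,0.032,0,0,0.063,-1.0],[0.017,0.03,0.032,0,0,0.062,-1.0]]
[[0.021,0.028,0.032,0,0,0.063,-1.0],[0.025,0.025,0.033,0,0,0.062,-1.0],[0.028,0.021,0.032,0,0,0.063,-1.0],[0.03,0.018,0.033,0,0,0.062,-1.0],[0.032,0.013,0.032,0,0,0.063,-1.0]]
[[0.034,0.009,0.033,0,0,0.062,-1.0],[0.034,0.005,0.032,0,-0.001,0.063,-1.0],[0,0,0,0,0,0,-1.0],[0,0,0,0,0,0,-1.0],[0,0,0,0,0,0,-1.0]]
```

Request:
arm_command(deltas=[[0,0.035,0.032,0,0,0.063,-1],[0.004,0.035,0.032,0,0,0.063,-1],[0.009,0.034,0.032,0,0,0.063,-1],[0.013,0.032,0.032,0,0,0.063,-1],[0.017,0.03,0.032,0,0,0.062,-1]])

```text
t: 58.4
eef_pos: [0.5152, 0.1936, 0.2942]
tcp_rot: [[0.693, 0.721, 0.001], [0.721, -0.693, 0.0], [0.001, 0.001, -1.0]]
contact_force: [-0.0, 0.1, 0.1]
opening: -0.0001
```

Request:
arm_command(deltas=[[0.021,0.028,0.032,0,0,0.063,-1],[0.025,0.025,0.033,0,0,0.062,-1],[0.028,0.021,0.032,0,0,0.063,-1],[0.03,0.018,0.033,0,0,0.062,-1],[0.032,0.013,0.032,0,0,0.063,-1]])

```text
t: 58.9
eef_pos: [0.55, 0.1898, 0.2617]
tcp_rot: [[0.989, 0.149, 0.001], [0.149, -0.989, 0.0], [0.001, -0.0, -1.0]]
contact_force: [-0.3, -0.9, 0.7]
opening: 0.0001
```

Request:
arm_command(deltas=[[0.034,0.009,0.033,0,0,0.062,-1],[0.034,0.005,0.032,0,0,0.063,-1],[0,0,0,0,0,0,-1],[0,0,0,0,0,0,-1],[0,0,0,0,0,0,-1]])

```text
t: 59.4
eef_pos: [0.5631, 0.1885, 0.249]
tcp_rot: [[0.995, -0.104, 0.001], [-0.104, -0.995, 0.0], [0.001, -0.0, -1.0]]
contact_force: [1.2, -1.0, 0.4]
opening: -0.0001
```

```bash
python3 plan2.py 585 186.1 120 -6 35 -1
```

```text
t 59.4 p [563.1 188.5 249. ] psi -5.9 tilt [0.0007 0.0002] F [ 1.2 -1.   0.4] op -0.1 q6 110.9
[0.26 0.4  1.4  0.   1.34 1.94]
[[0.022,0,0.129,0,0.058,0,-1.0],[0.006,0,0.131,0,0.058,0,-1.0],[-0.01,0,0.13,0,0.058,0,-1.0],[-0.025,0,0.128,0,0.059,0,-1.0],[-0.041,0.001,0.125,0,0.058,0,-1.0]]
```

Request:
arm_command(deltas=[[0.022,0,0.129,0,0.058,0,-1],[0.006,0,0.131,0,0.058,0,-1],[-0.01,0,0.13,0,0.058,0,-1],[-0.025,0,0.128,0,0.059,0,-1],[-0.041,0,0.125,0,0.058,0,-1]])

```text
t: 59.9
eef_pos: [0.5841, 0.1851, 0.1249]
tcp_rot: [[0.827, -0.109, 0.551], [-0.088, -0.994, -0.064], [0.555, 0.005, -0.832]]
contact_force: [1.1, -0.9, 0.8]
opening: -0.0003
```

```bash
python3 plan2.py 600 184.5 52 -6 35 -1 25; python3 look.py side s21 120 310 150 340
```

```text
t 59.9 p [584.1 185.1 124.9] psi -6.0 tilt [ 0.5511 -0.0642] F [ 1.1 -0.9  0.8] op -0.3 q6 142.2
[ 0.33  0.41  1.8  -0.59  0.45  2.48]
[[-0.045,-0.002,0.116,0.001,0.004,0,-1.0],[-0.047,-0.002,0.115,0.001,0.003,0,-1.0],[-0.047,-0.003,0.115,0.001,0.004,0,-1.0],[0,0,0,0,0,0,-1.0],[0,0,0,0,0,0,-1.0]]
3.0526315789473686
```

View pics/s21.png

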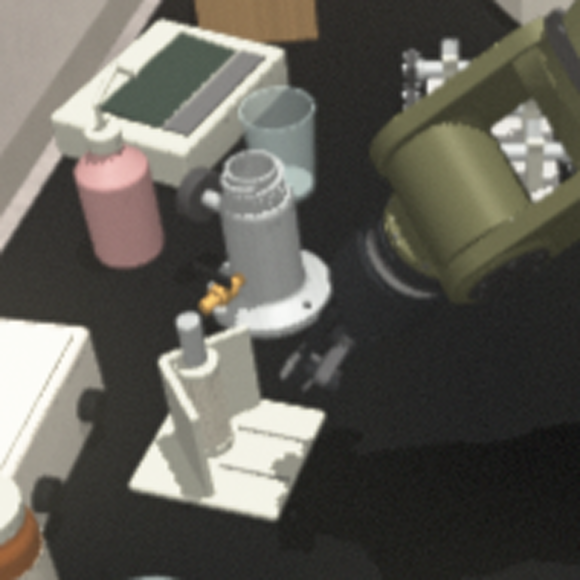

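Joint 6 is near its limit in this pose (142° of 146°), so I back out and tilt in the arm's radial plane instead, where the wrist stays straight.

```bash
python3 plan2.py 563 188.5 200 -6 0 -1 40 7.5
```

```text
t 59.95 p [582.9 184.  120.9] psi -6.0 tilt [ 0.5521 -0.0689] F [-1.7  0.4 -6.1] op 0.0 q6 143.5
[ 0.33  0.42  1.81 -0.61  0.45  2.51]
[[0.027,-0.002,-0.077,0.001,-0.056,0,-1.0],[0.018,-0.002,-0.08,0.001,-0.056,0,-1.0],[0.009,-0.002,-0.081,0.001,-0.057,-0.001,-1.0],[-0.001,-0.002,-0.082,0.001,-0.056,0,-1.0],[-0.011,-0.001,-0.08,0.001,-0.057,-0.001,-1.0]]
```

Request:
arm_command(deltas=[[0.02,0,-0.1,0,-0.056,0,-1],[0.018,0,-0.08,0,-0.056,0,-1],[0.009,0,-0.08,0,-0.057,0,-1],[0,0,-0.08,0,-0.056,0,-1],[-0.011,0,-0.08,0,-0.057,0,-1]])

```text
t: 60.45
eef_pos: [0.5617, 0.1884, 0.2089]
tcp_rot: [[0.994, -0.108, -0.005], [-0.108, -0.994, -0.0], [-0.005, 0.001, -1.0]]
contact_force: [0.1, 0.7, 0.2]
opening: -0.0003
```

```bash
python3 plan2.py 563 188.5 200 17 0 -1
```

```text
t 60.45 p [561.7 188.4 208.9] psi -6.2 tilt [-0.0046 -0.0004] F [0.1 0.7 0.2] op -0.3 q6 111.2
[0.26 0.44 1.45 0.   1.26 1.94]
[[0.002,0,0.015,0,0.001,-0.064,-1.0],[0.002,0,0.015,0,0.001,-0.065,-1.0],[0.003,0,0.014,0,0,-0.064,-1.0],[0,0,0,0,0,0,-1.0],[0,0,0,0,0,0,-1.0]]
```

Request:
arm_command(deltas=[[0,0,0,0,0,-0.064,-1],[0,0,0,0,0,-0.065,-1],[0,0,0,0,0,-0.064,-1],[0,0,0,0,0,0,-1],[0,0,0,0,0,0,-1]])

```text
t: 60.95
eef_pos: [0.562, 0.1877, 0.2068]
tcp_rot: [[0.959, 0.284, 0.0], [0.284, -0.959, -0.004], [-0.001, 0.004, -1.0]]
contact_force: [0.2, 0.5, -0.3]
opening: 0.0001
```

```bash
python3 plan2.py 590 185 120 17 28 -1 40 7
```

```text
t 60.95 p [562.  187.7 206.8] psi 16.5 tilt [ 0.0001 -0.0045] F [ 0.2  0.5 -0.3] op 0.1 q6 88.6
[ 0.26  0.44  1.45 -0.    1.25  1.55]
[[0.026,0.01,0.087,0.001,0.047,-0.001,-1.0],[0.018,0.01,0.089,0,0.047,-0.001,-1.0],[0.009,0.011,0.09,0.001,0.047,0,-1.0],[-0.001,0.011,0.091,0,0.046,-0.001,-1.0],[-0.009,0.01,0.09,0.001,0.047,0,-1.0]]
```

Request:
arm_command(deltas=[[0.026,0.01,0.087,0,0.047,0,-1],[0.018,0.01,0.089,0,0.047,0,-1],[0.009,0.011,0.09,0,0.047,0,-1],[-0.001,0.011,0.091,0,0.046,0,-1],[-0.009,0.01,0.09,0,0.047,0,-1]])

```text
t: 61.45
eef_pos: [0.5904, 0.1842, 0.1194]
tcp_rot: [[0.844, 0.283, 0.455], [0.252, -0.959, 0.13], [0.474, 0.005, -0.881]]
contact_force: [1.6, -0.1, -0.1]
opening: -0.0001
```

```bash
python3 plan2.py 606 184 54 16.5 28 -1 25
```

```text
t 61.45 p [590.4 184.2 119.4] psi 16.6 tilt [0.4554 0.1299] F [ 1.6 -0.1 -0.1] op -0.1 q6 85.0
[0.24 0.42 1.77 0.05 0.45 1.48]
[[-0.03,0.007,0.108,0.001,-0.001,0,-1.0],[-0.029,0.007,0.108,0.001,-0.001,0,-1.0],[-0.03,0.008,0.108,0,0,0.001,-1.0],[0,0,0,0,0,0,-1.0],[0,0,0,0,0,0,-1.0]]
```

Request:
arm_command(deltas=[[-0.02,0.007,0.08,0,0,0,-1],[-0.02,0.007,0.08,0,0,0,-1],[-0.02,0.007,0.07,0,0,0,-1],[0,0,0,0,0,0,-1],[0,0,0,0,0,0,-1]])

```text
t: 61.95
eef_pos: [0.6021, 0.183, 0.0731]
tcp_rot: [[0.846, 0.285, 0.451], [0.254, -0.959, 0.128], [0.469, 0.006, -0.883]]
contact_force: [0.6, 0.4, -0.0]
opening: -0.0
```

```bash
python3 plan2.py 612 183.4 54 16.5 28 -1 25
```

```text
t 61.95 p [602.1 183.   73.1] psi 16.7 tilt [0.4514 0.1283] F [ 0.6  0.4 -0. ] op -0.0 q6 83.5
[0.23 0.52 1.76 0.06 0.38 1.46]
[[-0.002,0.011,0.107,0.002,0,0.002,-1.0],[0,0,0,0,0,0,-1.0],[0,0,0,0,0,0,-1.0],[0,0,0,0,0,0,-1.0],[0,0,0,0,0,0,-1.0]]
```

```bash
python3 plan2.py 628 168 54 16.5 28 -1 10
```

```text
t 61.95 p [602.1 183.   73.1] psi 16.7 tilt [0.4514 0.1283] F [ 0.6  0.4 -0. ] op -0.0 q6 83.5
[0.23 0.52 1.76 0.06 0.38 1.46]
[[0.011,0.027,0.033,0.001,0,0,-1.0],[0.012,0.027,0.033,0,0,0.001,-1.0],[0.011,0.027,0.034,0.001,0,0,-1.0],[0.012,0.027,0.033,0,0,0.001,-1.0],[0,0,0,0,0,0,-1.0]]
```

Request:
arm_command(deltas=[[0.011,0.027,0.033,0,0,0,-1],[0.012,0.027,0.033,0,0,0,-1],[0.011,0.027,0.034,0,0,0,-1],[0.012,0.027,0.033,0,0,0,-1],[0,0,0,0,0,0,-1]])

```text
t: 62.45
eef_pos: [0.6284, 0.1672, 0.0529]
tcp_rot: [[0.846, 0.285, 0.451], [0.254, -0.959, 0.128], [0.469, 0.007, -0.883]]
contact_force: [-0.6, 0.4, -0.2]
opening: 0.0001
```

```bash
python3 plan2.py 636 167.2 54 16.5 28 -1 1.6; python3 look.py side s22 120 310 150 340
```

```text
t 62.45 p [628.4 167.2  52.9] psi 16.7 tilt [0.4509 0.1276] F [-0.6  0.4 -0.2] op 0.1 q6 78.8
[0.19 0.59 1.7  0.11 0.37 1.38]
[[0.007,0.002,0.002,0.001,0,0,-1.0],[0.007,0.002,0.003,0,0,0,-1.0],[0.007,0.002,0.002,0.001,0,0.001,-1.0],[0.007,0.002,0.003,0,0,0,-1.0],[0.007,0.003,0.002,0.001,0,0.001,-1.0]]
3.0526315789473686
```

View pics/s22.png

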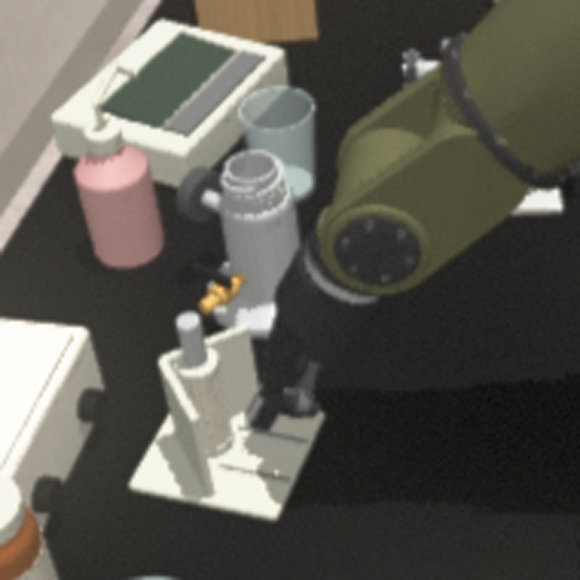

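Request:
arm_command(deltas=[[0.007,0.002,0.002,0,0,0,-1],[0.007,0.002,0.002,0,0,0,-1],[0.007,0.002,0.002,0,0,0,-1],[0.007,0.002,0.003,0,0,0,-1],[0,0,0,0,0,0,-1]])

```text
t: 63.0
eef_pos: [0.6341, 0.1681, 0.055]
tcp_rot: [[0.845, 0.286, 0.452], [0.255, -0.958, 0.128], [0.47, 0.007, -0.883]]
contact_force: [0.2, -0.6, 1.0]
opening: 0.0001
```

Request:
arm_command(deltas=[[0.007,0.002,0.002,0,0,0,-1],[0.007,0.002,0.003,0,0,0,-1],[0,0,0,0,0,0,-1],[0,0,0,0,0,0,-1],[0,0,0,0,0,0,-1]])

```text
t: 63.5
eef_pos: [0.6369, 0.1681, 0.0552]
tcp_rot: [[0.845, 0.285, 0.451], [0.255, -0.958, 0.128], [0.469, 0.007, -0.883]]
contact_force: [-0.7, 0.4, 0.3]
opening: -0.0
```

```bash
python3 plan2.py; python3 look.py side s23 120 310 150 340; python3 cf.py s20 s22 s23
```

```text
t 63.5 p [636.9 168.1  55.2] psi 16.8 tilt [0.4515 0.1281] F [-0.7  0.4  0.3] op -0.0 q6 78.8
[0.19 0.6  1.67 0.11 0.38 1.38]
3.0526315789473686
s20 stem 35 [675.6 174.7]
  body 68 [674.5 174.7] 660.9
  body 45 [674.9 174.5] 661.3
  body 61 [675.5 175.2] 661.9
s22 stem 33 [675.3 174.5]
  body 67 [675.6 175.4] 661.7
  body 50 [675.6 174.8] 661.2
  body 62 [675.6 174.9] 661.6
s23 stem 34 [675.6 174.5]
  body 65 [674.4 174.6] 661.2
  body 50 [675.2 174.9] 661.3
  body 59 [675.6 175.4] 661.6
```

View pics/s23.png

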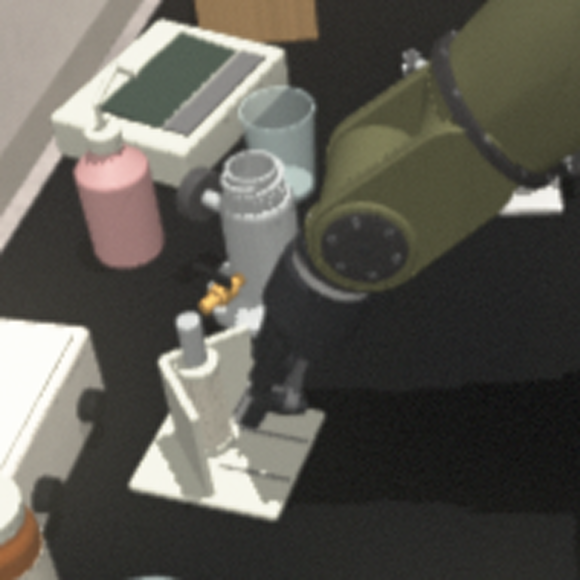

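Tips are just touching, or almost. I continue in 0.7 mm steps.

Request:
arm_command(deltas=[[0.004,0.001,0.002,0,0,0,-1],[0.004,0.001,0.002,0,0,0,-1],[0,0,0,0,0,0,-1],[0,0,0,0,0,0,-1],[0,0,0,0,0,0,-1]])

```text
t: 64.05
eef_pos: [0.6388, 0.1683, 0.0553]
tcp_rot: [[0.845, 0.286, 0.452], [0.255, -0.958, 0.128], [0.469, 0.007, -0.883]]
contact_force: [0.3, 0.2, -0.1]
opening: -0.0
```

Request:
arm_command(deltas=[[0.004,0.001,0.002,0,0,0,-1],[0.004,0.001,0.002,0,0,0,-1],[0,0,0,0,0,0,-1],[0,0,0,0,0,0,-1],[0,0,0,0,0,0,-1]])

```text
t: 64.55
eef_pos: [0.6405, 0.1684, 0.0553]
tcp_rot: [[0.845, 0.286, 0.451], [0.255, -0.958, 0.128], [0.469, 0.007, -0.883]]
contact_force: [-1.7, 0.5, -0.2]
opening: 0.0002
```

Request:
arm_command(deltas=[[0.004,0.001,0.002,0,0,0,-1],[0.004,0.001,0.002,0,0,0,-1],[0,0,0,0,0,0,-1],[0,0,0,0,0,0,-1],[0,0,0,0,0,0,-1]])

```text
t: 65.05
eef_pos: [0.6421, 0.1686, 0.0552]
tcp_rot: [[0.846, 0.286, 0.451], [0.255, -0.958, 0.128], [0.469, 0.007, -0.883]]
contact_force: [-4.8, 0.1, 1.6]
opening: -0.0002
```

```bash
python3 plan2.py; python3 look.py side s24 120 310 150 340; python3 cf.py s24
```

```text
t 65.05 p [642.1 168.6  55.2] psi 16.8 tilt [0.4507 0.1281] F [-4.8  0.1  1.6] op -0.2 q6 78.8
[0.19 0.61 1.66 0.11 0.39 1.38]
3.0526315789473686
s24 stem 31 [676.9 175.5]
  body 59 [677.3 175.9] 663.0
  body 51 [676.2 174.8] 662.8
  body 54 [676.2 175.7] 662.6
```

Request:
arm_command(deltas=[[0.003,0.001,0.001,0,0,0,-1],[0,0,0,0,0,0,-1],[0,0,0,0,0,0,-1],[0,0,0,0,0,0,-1],[0,0,0,0,0,0,-1]])

```text
t: 65.6
eef_pos: [0.6424, 0.1686, 0.0551]
tcp_rot: [[0.846, 0.286, 0.45], [0.256, -0.958, 0.128], [0.468, 0.007, -0.884]]
contact_force: [-10.5, -0.7, 4.0]
opening: -0.0
```

```bash
python3 plan2.py; python3 look.py side s25 120 310 150 340; python3 cf.py s25
```

```text
t 65.6 p [642.4 168.6  55.1] psi 16.8 tilt [0.4498 0.1281] F [-10.5  -0.7   4. ] op -0.0 q6 78.8
[0.19 0.61 1.66 0.11 0.39 1.37]
3.0526315789473686
s25 stem 32 [676.6 175.2]
  body 62 [676.8 175.5] 662.8
  body 50 [676.5 175.4] 663.4
  body 54 [677.  175.7] 663.1
```

Firm stop on both faces, with the cartridge upright at about (676.7,175.5). Backing off slowly.

Request:
arm_command(deltas=[[-0.001,0,0,0,0,0,-1],[-0.001,0,0,0,0,0,-1],[-0.001,0,-0.001,0,0,0,-1],[-0.002,0,-0.001,0,0,0,-1],[-0.002,0,-0.001,0,0,0,-1]])

```text
t: 66.15
eef_pos: [0.6418, 0.1681, 0.0554]
tcp_rot: [[0.845, 0.286, 0.452], [0.255, -0.958, 0.128], [0.47, 0.007, -0.883]]
contact_force: [-0.3, -0.2, -0.4]
opening: 0.0
```

Request:
arm_command(deltas=[[-0.005,-0.001,-0.002,0,0,0,-1],[-0.01,-0.002,-0.003,0,0,0,-1],[-0.03,-0.008,-0.01,0,0,0,-1],[-0.05,-0.015,-0.02,0,0,0,-1],[-0.05,-0.015,-0.02,0,0,0,-1]])

```text
t: 66.65
eef_pos: [0.6091, 0.1671, 0.0512]
tcp_rot: [[0.845, 0.285, 0.451], [0.255, -0.958, 0.128], [0.469, 0.007, -0.883]]
contact_force: [0.1, -0.1, 0.3]
opening: -0.0
```

```bash
python3 plan2.py 560 186 200 16.5 0 -1 40 7; python3 look.py side s26 120 310 150 340; python3 cf.py s26
```

```text
t 66.65 p [609.1 167.1  51.2] psi 16.8 tilt [0.4514 0.1281] F [ 0.1 -0.1  0.3] op -0.0 q6 79.0
[0.2  0.56 1.75 0.11 0.34 1.38]
[[0.041,-0.039,-0.189,0.001,-0.058,0,-1.0],[0.018,-0.039,-0.192,0.001,-0.058,0.001,-1.0],[-0.005,-0.04,-0.193,0.001,-0.059,0,-1.0],[-0.029,-0.04,-0.192,0,-0.058,0.001,-1.0],[0,0,0,0,0,0,-1.0]]
3.0526315789473686
s26 stem 32 [676.6 174.8]
  body 58 [677.1 175.4] 662.8
  body 43 [676.5 175.5] 663.3
  body 57 [676.9 176. ] 663.6
```

Request:
arm_command(deltas=[[0.03,-0.03,-0.15,0,-0.058,0,-1],[0.018,-0.04,-0.19,0,-0.058,0,-1],[-0.005,-0.04,-0.19,0,-0.058,0,-1],[-0.03,-0.04,-0.19,0,-0.058,0,-1],[0,0,-0.1,0,0,0,-1]])

```text
t: 67.2
eef_pos: [0.5629, 0.1862, 0.2132]
tcp_rot: [[0.958, 0.286, 0.007], [0.286, -0.958, -0.005], [0.005, 0.007, -1.0]]
contact_force: [-0.1, -1.1, -0.4]
opening: 0.0003
```

```bash
python3 plan2.py 350 40 330 16.5 0 -1 45 7
```

```text
t 67.2 p [562.9 186.2 213.2] psi 16.6 tilt [ 0.0071 -0.005 ] F [-0.1 -1.1 -0.4] op 0.3 q6 88.4
[ 0.26  0.43  1.45 -0.01  1.26  1.54]
[[-0.175,0.057,-0.084,0,0,0,-1.0],[-0.175,0.057,-0.084,0.001,0,0,-1.0],[-0.175,0.057,-0.084,0,-0.001,0,-1.0],[-0.175,0.057,-0.084,0.001,0,0,-1.0],[-0.176,0.057,-0.084,0,-0.001,0,-1.0]]
[[-0.176,0.057,-0.083,0.001,0,0.001,-1.0],[-0.175,0.056,-0.084,0,-0.001,0,-1.0],[0,0,0,0,0,0,-1.0],[0,0,0,0,0,0,-1.0],[0,0,0,0,0,0,-1.0]]
```

Request:
arm_command(deltas=[[-0.175,0.057,-0.084,0,0,0,-1],[-0.175,0.057,-0.084,0,0,0,-1],[-0.175,0.057,-0.084,0,0,0,-1],[-0.175,0.057,-0.084,0,0,0,-1],[-0.176,0.057,-0.084,0,0,0,-1]])

```text
t: 67.7
eef_pos: [0.409, 0.0804, 0.2934]
tcp_rot: [[0.958, 0.286, 0.008], [0.286, -0.958, -0.005], [0.007, 0.007, -1.0]]
contact_force: [0.7, 0.1, 1.4]
opening: -0.0004
```

Request:
arm_command(deltas=[[-0.176,0.057,-0.083,0,0,0,-1],[-0.175,0.056,-0.084,0,0,0,-1],[0,0,0,0,0,0,-1],[0,0,0,0,0,0,-1],[0,0,0,0,0,0,-1]])

```text
t: 68.2
eef_pos: [0.3497, 0.0397, 0.3256]
tcp_rot: [[0.958, 0.286, 0.007], [0.286, -0.958, -0.005], [0.005, 0.006, -1.0]]
contact_force: [-0.0, 0.6, 0.2]
opening: -0.0004
```

```bash
python3 look.py side s30 60 400 100 580; python3 look.py top t30 60 300 160 560; python3 cf.py s30; python3 - <<'E'
from h import *
a=np.radians(10.6);X=np.array([np.cos(a),np.sin(a)]);Y=np.array([-X[1],X[0]])
for f,b in(("t30",(2,2.7)),("s30",(-1.1,-1.9))):
    P=cloud(dict(np.load(f+".npz")))
    q=P.reshape(-1,3)*1000; q=q[np.isfinite(q[:,0])]; q=q[q[:,2]<90]
    for k in(-1,0,1):
        c=np.array([515.5,-254.8])+72*k*Y
        u=(q[:,:2]+b-c)@X;v=(q[:,:2]+b-c)@Y
        m=(abs(v)<22)&(q[:,2]>38)&(abs(u)<105); mid=m&(abs(u)<28)&(q[:,2]>49)
        print(f,k,"ends",np.round([u[m].min(),u[m].max()]),"v",np.round(np.median(v[mid]),1),"z",np.round(np.percentile(q[mid,2],90),1),"flange v",np.round([np.mean(v[m&(u<-74)]),np.mean(v[m&(u>74)])],1))
    p=P[box(P,.38,.48,.32,.44,.05,.08)];print("cap",rect(p),np.median(p[:,2]))
E
```

```text
1.625
1.95
s30 stem 31 [676.8 174.9]
  body 59 [677.6 176.2] 662.8
  body 48 [676.6 176. ] 662.9
  body 54 [677.  175.7] 663.2
t30 -1 ends [-86.  90.] v 1.4 z 55.5 flange v [2.  2.5]
t30 0 ends [-87.  89.] v -0.1 z 55.9 flange v [1.9 0.4]
t30 1 ends [-87.  89.] v 0.5 z 54.7 flange v [1.7 1.2]
cap (array([427.8, 375.2]), array([61.2, 61.5]), 64.0) 0.060519165964990296
s30 -1 ends [-87.  88.] v 1.9 z 55.0 flange v [4.4 4.5]
s30 0 ends [-87.  87.] v 1.9 z 55.2 flange v [6.2 3.9]
s30 1 ends [-87.  88.] v 3.2 z 55.9 flange v [6.4 4.9]
cap (array([430.9, 381.1]), array([62.7, 62.9]), 48.66) 0.0619104562532361
```

View pics/s30.png

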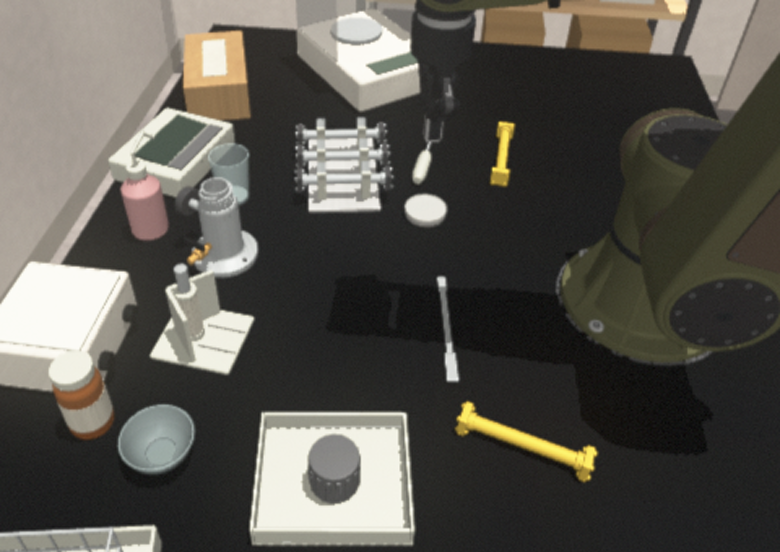

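View pics/t30.png

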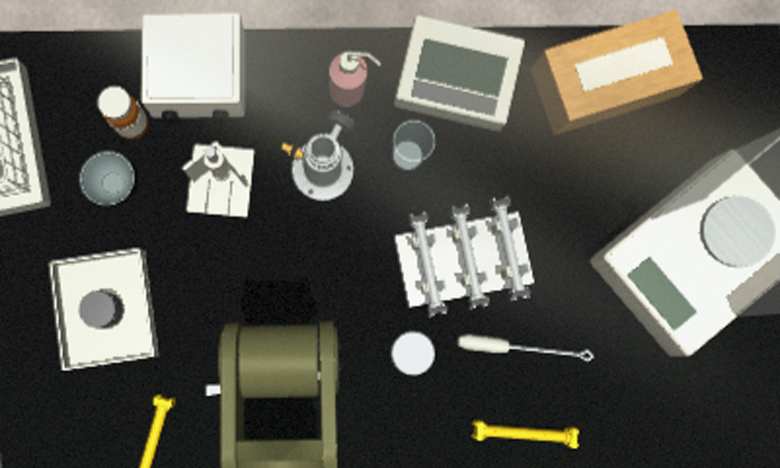

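The side and top views agree. The cap is in the tray at (333,468), the cartridge in the V at (187,310), three tubes in the rack at (342,155), and beaker and bowl are untouched. Handing in.

```bash
python3 -c "
from workcell import *
print(finish_job())"
```

```text
the job is handed in; nothing more can be done
None
```

I unscrewed the cap, stood the cartridge home in the V, seated all three steel tubes and handed the job in at about 68 s of the 208 s. No verdict is reported at hand-in.

**Last checks:**
- **Cap:** unscrewed in a single 273° turn; it rests alone near the middle of the tray, with its top at about 61 mm.
- **Cartridge:** upright at about (0.677, 0.175). After the first two releases at the stem it sprang back 1–3 mm. I then pushed it in at the foot with closed fingertips until it stopped firmly at about 10 N, and it stayed there when I backed off. I took both faces as touching because the push-back was almost straight along the V's axis; I did not see it directly.
- **Tubes:** all three are level, with their tops at 55–56 mm where a seated tube reads 54 mm. They sit within about 2 mm lengthwise and about 1–3 mm across, in line with the rack. None had been knocked at the last look.
- **Bystanders:** the beaker and bowl look unmoved in the pictures; I did not measure them. The yellow look-alikes were left alone.

**Disagreement:** the two cameras differ by about 3 mm in x and 5 mm in y. I corrected for this using poses where the arm's own position was known.

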